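Feeler check of floss catchers

ROBOT

A 7-joint arm with a two-finger parallel gripper is mounted at the origin on the work surface. World frame = base frame: x ahead of the robot, y to its left, z up, the work surface at z = 0. Lengths are in mm, angles in rad, forces in N, time in s.
With the tool pointing down it reaches from about 425 to 975 mm from the base axis. Payload 16.7 kg.
Tool frame: the origin (TCP) lies on the centre line of the jaws, within the pads' length; the fingertips stand 17 mm ahead of it and the grasp point (between the pads) lies 2 mm behind it; z points along the fingers, y is the direction in which the jaws open and shut (so a half turn about z gives the same grasp; the last joint's range is limited). The gripper opens to 85 mm and grips with 20 to 120 N. Pads are 22 mm wide; open, the fingers measure 114 mm over their backs; the gripper's body (76 mm by 85 mm) begins 54 mm behind the grasp point. The pads swing forward as they close: fully open they stand 13 mm farther back than shut.
Start: joints at [-1.405, 0.426, 0.074, 1.606, -0.034, 1.111, -0.067], TCP at [209.003, 641.79, 248.302] pointing down, gripper open.
Joint ranges: [-2.85, 2.85], [-0.5, 2.14], [-1.23, 1.37], [0.21, 2.46], [-1.02, 4.16], [0.16, 2.05], [-2.73, 2.73]. Speed limits (rad/s): [1.89, 1.89, 2.39, 2.39, 3.01, 3.01, 3.01].

INTERFACE

Orientations are given as a unit quaternion [w, x, y, z].
In Python, from rig import observe, grab_frame, get_calibration, close_job, recognise, masks_of, landmark_of gives the robot as it stands.
- The arm moves only by the shell command python3 -m inch 'ROWS' [OPENING] [FORCE]. ROWS is JSON, a list of rows, each an object of numbers: "tx", "ty", "tz": the shift along the tool's x, y, z in mm; "twist": the turn about the tool's z in degrees. A call has 1 to 20 rows; each row shifts and turns the pose as measured when the row begins, along the tool's axes as they then stand; what a row does not reach is not made up. A row lasts 1/8 s, in which the tool goes at most 62.5 mm and 10.7 degrees, less where a joint would pass 70% of its speed; a pose out of reach is approached as far as the arm can. A call is refused whole if a number of a shift passes 62.5 or a number of a turn 10.7, either way. A call with a gripper value outside its range is refused whole. OPENING is the finger opening in mm, from 0 to 85.4, set as the call begins (- or left out, the last holds). The fingers move at their own pace and stop on an object; FORCE is the grip in N (left out, the last holds). Time passes only in rows, so rows that do not move let the fingers close. It gives the time, the measured TCP pose, the force and the opening at its end, in the units of the state.
- observe(): the state, without advancing time (a new reading comes with each control period).
- grab_frame(name): name is "scene" or "top" or "wrist"; returns the picture (420x560x3 uint8, blue, green, red); there is no depth.
- get_calibration(name): a dict with "fovy" (degrees; the focal length in pixels is half the picture's height over the tangent of half this angle, whatever the lens; pixels are square), "cx", "cy" (the principal point, pixels), "origin" and "attitude" of the camera in the world. Camera axes: x right, y down, z forward; pixel columns grow to the right and rows downward; lengths in mm; the calibration is good to about 2 mm. The wrist camera is an equidistant fisheye: a pixel r from the principal point sees the ray r / f radians off the axis. A picture is of the moment at which its call begins: read the wrist's pose just before it. get_calibration takes no time and is no camera call; for the wrist camera it gives the pose at the moment of the call.
- close_job(): hands the job in, once; it reports no verdict.
Trained networks look in the newest picture that a camera, given by its name, has taken for a name from the list of things; names that differ only in an ending like _2 or _b are one class to them, and where a whole thing is asked for, a point or a joint stands for the part that bears it (a point fixed in the world has none). Each returns a list of dicts, best first, with "score" (0 to 1); they miss things now and then, are a little off and sometimes report something else, mostly with a low value. They report only what shows in the picture. A call takes as long as a camera call. They do not tell look-alikes from the thing itself.
- recognise(query, camera): "at" ([column, row] in pixels, amid what is visible of it).
- masks_of(query, camera): "mask" (420x560 bool, what is visible of it) and "at" ([column, row] in pixels, amid what is visible of it).
- landmark_of(query, camera): "at" ([column, row] in pixels: a listed point, or the origin of a listed thing).
The state is a dict: "time": time; "q": joint angles; "qvel": joint speeds; "joint_efforts": joint torques, N m; "tcp_pos": TCP position; "orientation": TCP orientation; "ft_force": force on the tool from outside, world axes, zero at the start; "moment": the same for the moment, N m; "grip_width": finger opening in mm.
Only numpy, scipy, OpenCV 4.12 (cv2) and the standard library are available. Lean on these libraries where they do the work, as an engineer would, in place of code of your own. Each camera call takes 0.05 s, during which the arm holds its last target. There are 200 camera calls.

TASK

First lay the steel straightedge on the setting board, flush against both datum pads, and let go. Then check every floss catcher with the feeler: slide the blade all the way down its slot, pressing its trip tongue fully down, and judge the gap by the drag. Finish with the good catchers (blade drags) standing on the board with an end face flush against the straightedge, the worn ones (blade hangs loose) standing upright in the low wooden tray, the feeler back in its stand and the bottle, bowl and brush left where they are.

Things in the scene. Friction and masses are not known exactly. Their poses are not given: they have to be found in the camera images.
- catcher_1_mid (a point): floss catcher: plain steel block 60 mm long (x), 44 wide (y), 50 high, 0.7 kg, upright; three or all of the four look-alikes are present, on the rubber mat. An open slot 9 mm wide, 40 deep runs along x through the middle of its top, end to end. This point is the block's centre, 25 mm above its underside; z up. Which ones are worn is not told
- catcher_2_mid (a point): floss catcher: plain steel block 60 mm long (x), 44 wide (y), 50 high, 0.7 kg, upright; three or all of the four look-alikes are present, on the rubber mat. An open slot 9 mm wide, 40 deep runs along x through the middle of its top, end to end. This point is the block's centre, 25 mm above its underside; z up. Which ones are worn is not told
- catcher_3_mid (a point): floss catcher: plain steel block 60 mm long (x), 44 wide (y), 50 high, 0.7 kg, upright; three or all of the four look-alikes are present, on the rubber mat. An open slot 9 mm wide, 40 deep runs along x through the middle of its top, end to end. This point is the block's centre, 25 mm above its underside; z up. Which ones are worn is not told
- catcher_4_mid (a point): floss catcher: plain steel block 60 mm long (x), 44 wide (y), 50 high, 0.7 kg, upright; three or all of the four look-alikes are present, on the rubber mat. An open slot 9 mm wide, 40 deep runs along x through the middle of its top, end to end. This point is the block's centre, 25 mm above its underside; z up. Which ones are worn is not told
- slot_1 (a point): brass leaf spring in the middle 24 mm of catcher 1's slot, on its +y wall. Good: it slopes in from 5 mm below the top, is narrowest 20 to 28 mm below it and leaves 4 mm free there, so the 5 mm feeler pushes it back and drags with 3 to 7 N in, somewhat less out. Worn: it has sunk into the wall and the 9 mm slot is clear. Fixed point of the block, mid-slot, level with the top
- slot_2 (a point): brass leaf spring in the middle 24 mm of catcher 2's slot, on its +y wall. Good: it slopes in from 5 mm below the top, is narrowest 20 to 28 mm below it and leaves 4 mm free there, so the 5 mm feeler pushes it back and drags with 3 to 7 N in, somewhat less out. Worn: it has sunk into the wall and the 9 mm slot is clear. Fixed point of the block, mid-slot, level with the top
- slot_3 (a point): brass leaf spring in the middle 24 mm of catcher 3's slot, on its +y wall. Good: it slopes in from 5 mm below the top, is narrowest 20 to 28 mm below it and leaves 4 mm free there, so the 5 mm feeler pushes it back and drags with 3 to 7 N in, somewhat less out. Worn: it has sunk into the wall and the 9 mm slot is clear. Fixed point of the block, mid-slot, level with the top
- slot_4 (a point): brass leaf spring in the middle 24 mm of catcher 4's slot, on its +y wall. Good: it slopes in from 5 mm below the top, is narrowest 20 to 28 mm below it and leaves 4 mm free there, so the 5 mm feeler pushes it back and drags with 3 to 7 N in, somewhat less out. Worn: it has sunk into the wall and the 9 mm slot is clear. Fixed point of the block, mid-slot, level with the top
- trip_1 (a joint): trip tongue in the foot of catcher 1's slot (copper strip 7 mm wide, along the slot): 0 = up (as at the start), its top 32 mm below the catcher's top; 0.006 = fully down, 38 mm below it. The feeler's tip pushes it down against 3 N of friction; it stays where it is left
- trip_2 (a joint): trip tongue in the foot of catcher 2's slot (copper strip 7 mm wide, along the slot): 0 = up (as at the start), its top 32 mm below the catcher's top; 0.006 = fully down, 38 mm below it. The feeler's tip pushes it down against 3 N of friction; it stays where it is left
- trip_3 (a joint): trip tongue in the foot of catcher 3's slot (copper strip 7 mm wide, along the slot): 0 = up (as at the start), its top 32 mm below the catcher's top; 0.006 = fully down, 38 mm below it. The feeler's tip pushes it down against 3 N of friction; it stays where it is left
- trip_4 (a joint): trip tongue in the foot of catcher 4's slot (copper strip 7 mm wide, along the slot): 0 = up (as at the start), its top 32 mm below the catcher's top; 0.006 = fully down, 38 mm below it. The feeler's tip pushes it down against 3 N of friction; it stays where it is left
- feeler_grip (a point): feeler gauge upright in its stand: black handle 32 mm (x) by 16 mm (y) by 42 mm high; below it a blade 20 mm wide (x), 5 mm thick (y), 50 mm long, its last 6 mm narrowed to 16 by 3 mm. 0.1 kg. This point: centre of the handle, 71 mm above the tip, 21 mm above the handle's shoulder; z up
- stand: wooden stand of the feeler, fixed: block 60 mm (x) by 50 mm (y), 58 mm high, with a slot 23 mm (x) by 9 mm (y), 54 mm deep in the middle of its top. The blade goes in the slot and the handle's shoulder rests on the stand's top, the feeler's x along the stand's x. Origin: centre of its underside
- straightedge_knob (a point): steel straightedge lying flat: bar 220 mm long (y), 30 mm wide (x), 10 mm thick, with a wooden knob 16 mm (x) by 36 mm (y) standing on its middle from 10 to 46 mm above its underside; 0.45 kg. This point is the knob's centre, 28 mm above the underside; z up
- board: setting board, fixed: plywood 170 mm (x) by 250 mm (y), 12 mm thick. Along its far (+x) edge two steel datum pads, centred at y = +80 and -80 mm, each 30 mm wide (y) and reaching 34 mm above the board's underside; their flat near faces lie in one plane at x = +65 mm. Origin: centre of the board's underside, z up
- tray: low open wooden tray lined with paper, fixed, for the worn catchers: outside 210 mm (x) by 160 mm (y), 32 mm high, walls 8 mm, inner floor 8 mm above its underside. Origin: centre of its underside
- oil_bottle: bystander: white bottle, 44 mm across, 110 mm high, upright; origin at the centre of its underside
- pupa_cup: bystander: white bowl, 76 mm across, 50 mm high; origin at the centre of its underside
- brush: bystander: brush lying on the table; origin on its underside
Not all that is in view belongs to the job. Leave any purple look-alike of the part that bears feeler_grip alone. What is shaped like the part that bears catcher_4_mid but blue is not meant.

How it is judged:
By the outcome, as a careful person would: the job done as asked, in the order asked, and still so for the second after the job is handed in, with the robot touching nothing.
Of catcher_1, catcher_2, catcher_3, catcher_4 only 3 to 4 are there at a start; the rules pass over those that are not, and their reading is None.
At some moment in a run one of catcher_1, catcher_2, catcher_3, catcher_4 may be knocked a few centimetres aside while the robot is not near it.
It also fails if it takes over 210 s, if anything falls off the work surface, if the arm or the gripper's body presses on something with over 40 N, if the wrist force passes 120 N, or if a joint passes its speed limit or range.

## Working session

There is one attempt and no reset: what is moved stays moved. The work goes in short steps, Python scripts to look and compute and a shell command to move; the robot and the scene stay as the last step left them, time stands still between calls to the robot, and variables do not carry over. Pictures are saved under pics/ and viewed, about 12 in all and at most 16, crops included, and the job is handed in when it is done.

```bash
mkdir -p pics; ls; cat > h.py <<'E'
import numpy as np, cv2, json
from rig import observe, grab_frame, get_calibration, close_job, recognise, masks_of, landmark_of
from scipy.spatial.transform import Rotation as R
def att(c):
    a=np.array(c["attitude"],float)
    return a if a.shape==(3,3) else R.from_quat(a,scalar_first=True).as_matrix()
def ray(name,uv,c=None):
    c=c or get_calibration(name); f=210/np.tan(np.radians(c["fovy"])/2)
    d=np.array([(uv[0]-c["cx"])/f,(uv[1]-c["cy"])/f])
    if name=="wrist":
        r=np.hypot(*d); v=np.array([*(d/max(r,1e-9)*np.sin(r)),np.cos(r)])
    else: v=np.array([*d,1.])
    return np.array(c["origin"],float),att(c)@v
def at_z(name,uv,z,c=None):
    o,v=ray(name,uv,c); return o+v*(z-o[2])/v[2]
def proj(name,p,c=None):
    c=c or get_calibration(name); f=210/np.tan(np.radians(c["fovy"])/2)
    v=att(c).T@(np.asarray(p,float)-np.array(c["origin"]))
    if name=="wrist":
        h=np.hypot(v[0],v[1]); t=np.arctan2(h,v[2]); d=v[:2]/max(h,1e-9)*t
    else: d=v[:2]/v[2]
    return np.array([c["cx"],c["cy"]])+f*d
def st():
    s=observe(); Rm=R.from_quat(s["orientation"],scalar_first=True).as_matrix()
    print("t",round(s["time"],2),"tcp",np.round(s["tcp_pos"],1),"F",np.round(s["ft_force"],1),"w",round(s["grip_width"],1),"q",np.round(s["q"],2))
    print("xax",np.round(Rm[:,0],3),"yax",np.round(Rm[:,1],3),"zax",np.round(Rm[:,2],3)); return s,Rm
E
python3 - <<'E'
from h import *
st()
a=grab_frame("scene");cv2.imwrite("pics/scene.png",a)
a=grab_frame("top");cv2.imwrite("pics/top.png",cv2.resize(a,(800,600)))
for n in("scene","top","wrist"): print({k:np.round(v,3).tolist() for k,v in get_calibration(n).items()})
Z=dict(catcher_1_mid=25,slot_1=50,feeler_grip=79,stand=0,straightedge_knob=28,board=0,tray=0,oil_bottle=0,pupa_cup=0,brush=0)
for q,z in Z.items():
  for r in landmark_of(q,"top"): print(q,round(r["score"],2),np.round(r["at"]),np.round(at_z("top",r["at"],z)))
E
```

```text
pics
t 0.0 tcp [208.9 641.4 247.6] F [ 0.3  0.8 -0. ] w 85.4 q [-1.41  0.43  0.07  1.61 -0.03  1.11 -0.07]
xax [-0.951  0.31  -0.   ] yax [ 0.31   0.951 -0.001] zax [-0.    -0.001 -1.   ]
{'fovy': 45.402, 'cx': 282.256, 'cy': 214.09, 'origin': [1101.687, -368.597, 1082.658], 'attitude': [-0.267, 0.863, 0.407, -0.135]}
{'fovy': 54.878, 'cx': 280.349, 'cy': 207.019, 'origin': [408.865, 48.068, 1149.429], 'attitude': [0.046, -0.702, 0.71, -0.038]}
{'fovy': 65.706, 'cx': 282.923, 'cy': 208.54, 'origin': [144.752, 661.672, 373.414], 'attitude': [0.111, 0.802, 0.582, 0.08]}
catcher_1_mid 0.7 [234. 240.] [452. 189.  25.]
catcher_1_mid 0.4 [223. 291.] [314. 220.  25.]
slot_1 0.97 [185. 203.] [553. 321.  50.]
slot_1 0.88 [151. 291.] [317. 408.  50.]
slot_1 0.76 [231. 205.] [546. 196.  50.]
slot_1 0.72 [236. 244.] [441. 181.  50.]
slot_1 0.56 [186. 242.] [447. 318.  50.]
slot_1 0.36 [314. 240.] [448. -31.  50.]
slot_1 0.22 [411. 285.] [ 326. -286.   50.]
feeler_grip 0.45 [205. 155.] [681. 263.  79.]
feeler_grip 0.43 [240. 127.] [757. 168.  79.]
stand 0.84 [239. 164.] [672. 179.   0.]
stand 0.22 [186. 245.] [439. 330.   0.]
straightedge_knob 0.81 [315. 240.] [449. -35.  28.]
board 0.86 [399. 196.] [ 574. -281.    0.]
tray 0.9 [309. 189.] [598. -23.   0.]
tray 0.65 [410. 284.] [ 325. -300.    0.]
oil_bottle 0.62 [266. 124.] [792. 100.   0.]
oil_bottle 0.49 [314. 241.] [447. -34.   0.]
pupa_cup 0.76 [410. 286.] [ 320. -300.    0.]
brush 0.64 [223. 293.] [306. 223.   0.]
```

View pics/scene.png

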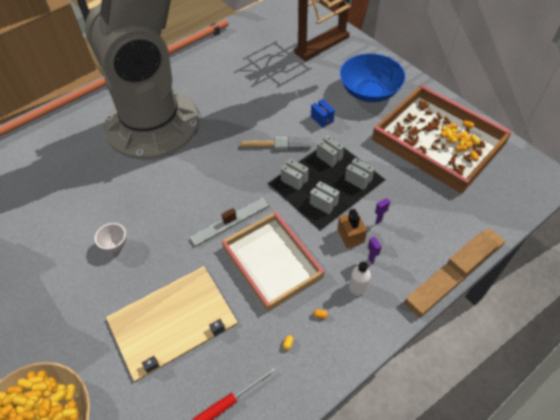

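View pics/top.png

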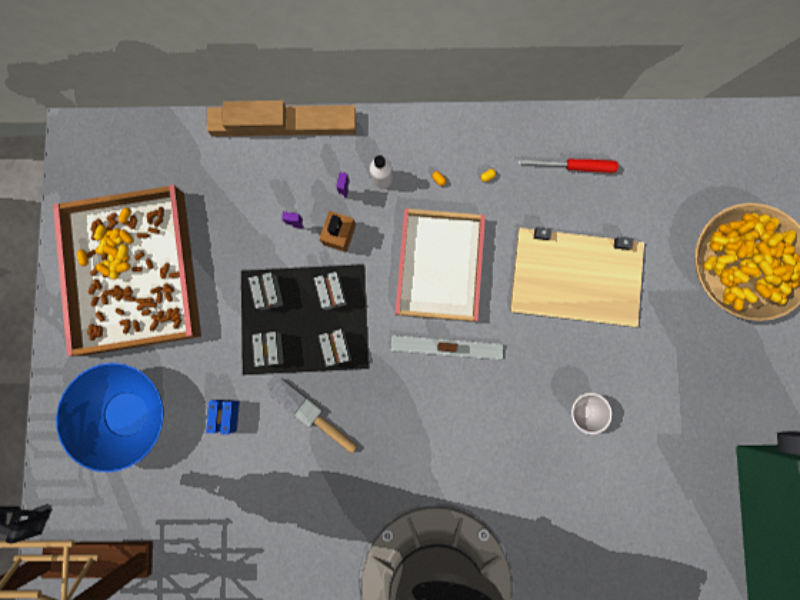

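The scene picture shows the four catchers on the black mat, around (295,175), (330,152), (360,174) and (324,197), with the blue look-alike at (322,112). The feeler in its wooden stand has a black handle, at about (352,222). The two purple look-alikes are at (382,208) and (374,248). The straightedge with its brown knob is at (230,216), the board at (172,322) with pads at (150,365) and (218,327), and the low tray at (272,260). The other tray, with cocoons in it at (440,138), is not the target.

Next I'll fit box models to the masks.

```bash
cat >> h.py <<'E'
from scipy.optimize import minimize
D=dict(catcher_1_mid=(60,44,0,50),straightedge_knob=(30,220,0,10),board=(170,250,0,12),tray=(210,160,0,32),stand=(60,50,0,58))
def hullmask(cam,c,p,dims,S=4):
    a,b,z0,z1=dims; cs,sn=np.cos(p[2]),np.sin(p[2]); pts=[]
    e=np.linspace(-.5,.5,5)
    per=[(u,-.5) for u in e]+[(u,.5) for u in e]+[(-.5,u) for u in e]+[(.5,u) for u in e]
    for u,v in per:
        for z in(z0,z1): pts.append(proj(cam,[p[0]+cs*u*a-sn*v*b,p[1]+sn*u*a+cs*v*b,z],c))
    h=cv2.convexHull(np.array(pts,np.float32)); m=np.zeros((420,560),np.uint8)
    cv2.fillPoly(m,[np.round(h*16).astype(np.int32)],1,shift=4,lineType=cv2.LINE_8); return m>0,h
def fit(cam,c,mask,dims,init,z=0):
    d=(dims[0],dims[1],dims[2]+z,dims[3]+z); best=None
    # soft mask for sub-pixel gradients
    ms=cv2.GaussianBlur(mask.astype(np.float32),(0,0),1.0)
    def cost(p):
        m,_=hullmask(cam,c,p,d); m=cv2.GaussianBlur(m.astype(np.float32),(0,0),1.0)
        return np.abs(m-ms).sum()/max(ms.sum(),1)
    for yaw in ([init[2]] if len(init)>2 else np.radians([-60,-30,0,30,60,90])):
        p0=np.array([init[0],init[1],yaw])
        s=np.array([p0,p0+[8,0,0],p0+[0,8,0],p0+[0,0,.2]])
        r=minimize(cost,p0,method="Nelder-Mead",options=dict(initial_simplex=s,maxiter=150,xatol=.05,fatol=1e-4))
        if best is None or r.fun<best.fun: best=r
    return best.x,best.fun
def find(q,cam,z=0,zc=25,init=None,minscore=.3):
    """masks -> fitted poses. call after grab_frame."""
    c=get_calibration(cam); out=[]
    for r in masks_of(q,cam):
        if r["score"]<minscore: continue
        g=at_z(cam,r["at"],zc+z,c)
        p,f=fit(cam,c,r["mask"],D[q],[g[0],g[1]] if init is None else [g[0],g[1],init],z)
        out.append((p,f,r))
        print(q,cam,round(r["score"],2),np.round(r["at"]),"pose",np.round(p[:2],1),"yaw",round(np.degrees(p[2])%180,1),"cost",round(f,3))
    return out
E
python3 - <<'E'
from h import *
grab_frame("top")
for q,i in(("catcher_1_mid",None),("straightedge_knob",0.),("board",0.),("tray",0.),("stand",0.)): find(q,"top",zc=D[q][3]/2,init=i,minscore=.15)
E
```

```text
catcher_1_mid top 0.88 [234. 243.] pose [441.8 188.7] yaw 14.2 cost 0.042
straightedge_knob top 0.58 [314. 241.] pose [441.7 -27.9] yaw 173.7 cost 0.062
board top 0.89 [403. 193.] pose [ 579.9 -291.2] yaw 171.1 cost 0.033
tray top 0.64 [310. 184.] pose [604.4 -17.2] yaw 173.9 cost 0.025
stand top 0.7 [240. 165.] pose [670.8 181.8] yaw 161.8 cost 0.265
```

```bash
python3 -m inch '[{"tx":-55,"ty":-14,"twist":4.9},{"tx":-55,"ty":-14,"twist":4.9},{"tx":-54,"ty":-14,"twist":4.9},{"tx":-53,"ty":-14,"twist":4.9},{"tx":-52,"ty":-14,"twist":4.9},{"tx":-51,"ty":-14,"twist":4.9},{"tx":-50,"ty":-14,"twist":4.9},{"tx":-48,"ty":-14,"twist":4.9},{"tx":-47,"ty":-14,"twist":4.9},{"tx":-46,"ty":-14,"twist":4.9},{"tx":-45,"ty":-14,"twist":4.9},{"tx":-44,"ty":-14,"twist":4.9},{"tx":-43,"ty":-14,"twist":4.9},{"tx":-42,"ty":-14,"twist":4.9},{"tx":-41,"ty":-14,"twist":4.9},{"tx":-40,"ty":-14,"twist":4.9},{}]'
python3 -c "
from h import *
st()
grab_frame('wrist');a=grab_frame('wrist');cv2.imwrite('pics/w1.png',a)
"
```

```text
t 0.9 tcp [209.  641.8 248.3] F [ 0.3 -0.   0.3] w 85.3 q [-1.41  0.43  0.07  1.61 -0.03  1.11 -0.07]
xax [-0.951  0.31   0.   ] yax [ 0.31   0.951 -0.   ] zax [-0. -0. -1.]invalid input at $[0]: expected keys tx, ty, tz, twist
```

View pics/w1.png

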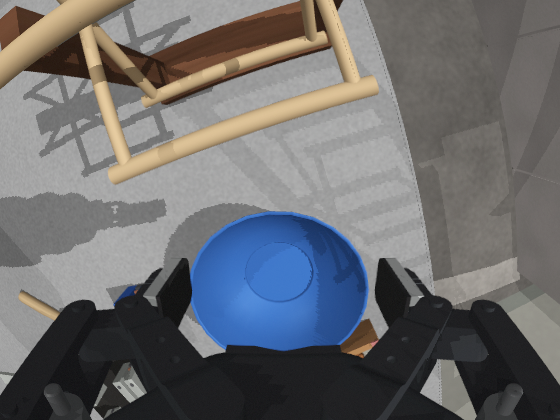

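The wrist view shows the fingers at (170,290) and (390,290) over the blue bowl. The arm hasn't moved yet, because every row needs all four keys.

```bash
python3 -m inch '[{"tx":-55,"ty":-14,"tz":0,"twist":4.9},{"tx":-55,"ty":-14,"tz":0,"twist":4.9},{"tx":-54,"ty":-14,"tz":0,"twist":4.9},{"tx":-53,"ty":-14,"tz":0,"twist":4.9},{"tx":-52,"ty":-14,"tz":0,"twist":4.9},{"tx":-51,"ty":-14,"tz":0,"twist":4.9},{"tx":-50,"ty":-14,"tz":0,"twist":4.9},{"tx":-48,"ty":-14,"tz":0,"twist":4.9},{"tx":-47,"ty":-14,"tz":0,"twist":4.9},{"tx":-46,"ty":-14,"tz":0,"twist":4.9},{"tx":-45,"ty":-14,"tz":0,"twist":4.9},{"tx":-44,"ty":-14,"tz":0,"twist":4.9},{"tx":-43,"ty":-14,"tz":0,"twist":4.9},{"tx":-42,"ty":-14,"tz":0,"twist":4.9},{"tx":-41,"ty":-14,"tz":0,"twist":4.9},{"tx":-40,"ty":-14,"tz":0,"twist":4.9},{"tx":0,"ty":0,"tz":0,"twist":0}]'
python3 -c "
from h import *
st()
grab_frame('wrist');find('straightedge_knob','wrist',zc=10,init=-.1)
print([ (round(r['score'],2),np.round(at_z('wrist',r['at'],28),1)) for r in landmark_of('straightedge_knob','wrist')])
"
```

```text
time: 3.12
tcp_pos: [466.4, -60.9, 248.1]
orientation: [-0.0, 0.761, 0.649, 0.003]
ft_force: [0.3, 0.9, 0.1]
grip_width: 85.4
t 3.12 tcp [466.4 -60.9 248.1] F [0.3 0.9 0.1] w 85.4 q [-0.63  0.08  0.67  2.08 -0.07  0.99 -0.08]
xax [0.158 0.987 0.005] yax [ 0.987 -0.158  0.004] zax [ 0.005  0.005 -1.   ]
straightedge_knob wrist 0.69 [256. 153.] pose [444.1 -27.9] yaw 175.2 cost 0.043
[(0.94, array([444. , -26.2,  28. ]))]
```

```bash
python3 -m inch '[{"tx":29,"ty":-27,"tz":30,"twist":-4.3},{"tx":0,"ty":0,"tz":40,"twist":0},{"tx":0,"ty":0,"tz":40,"twist":0},{"tx":0,"ty":0,"tz":0,"twist":0},{"tx":0,"ty":0,"tz":0,"twist":0}]' 50
python3 -c "
from h import *
s,Rm=st()
grab_frame('wrist');o=find('straightedge_knob','wrist',zc=10,init=-.1)
l=[at_z('wrist',r['at'],28) for r in landmark_of('straightedge_knob','wrist')]
print(l, Rm.T@(l[0]-s['tcp_pos']))
"
```

```text
time: 3.9
tcp_pos: [448.6, -18.3, 136.9]
orientation: [0.001, 0.729, 0.684, 0.004]
ft_force: [-0.7, -0.3, 0.2]
grip_width: 49.7
t 3.9 tcp [448.6 -18.3 136.9] F [-0.7 -0.3  0.2] w 49.7 q [-0.63  0.23  0.6   2.23 -0.2   0.72  0.05]
xax [0.064 0.998 0.005] yax [ 0.998 -0.064  0.007] zax [ 0.007  0.005 -1.   ]
straightedge_knob wrist 0.94 [275. 200.] pose [443.3 -30. ] yaw 174.4 cost 0.031
[array([443.52147662, -32.6927512 ,  28.        ])] [-15.23754119  -4.89908063 108.80997289]
```

```bash
python3 -m inch '[{"tx":-13.5,"ty":-5,"tz":0,"twist":1.8},{"tx":0,"ty":0,"tz":40,"twist":0},{"tx":0,"ty":0,"tz":36,"twist":0},{"tx":0,"ty":0,"tz":18,"twist":0},{"tx":0,"ty":0,"tz":8,"twist":0},{"tx":0,"ty":0,"tz":2,"twist":0},{"tx":0,"ty":0,"tz":0,"twist":0}]' 50
python3 -c "
from h import *
s,Rm=st()
a=grab_frame('wrist');cv2.imwrite('pics/w2.png',a)
"
```

```text
time: 4.92
tcp_pos: [446.1, -34.8, 35.5]
orientation: [0.003, 0.743, 0.669, 0.01]
ft_force: [0.2, -0.1, 0.5]
grip_width: 49.9
t 4.92 tcp [446.1 -34.8  35.5] F [ 0.2 -0.1  0.5] w 49.9 q [-0.45  0.43  0.46  2.3  -0.44  0.47  0.26]
xax [0.105 0.994 0.01 ] yax [ 0.994 -0.106  0.018] zax [ 0.019  0.008 -1.   ]
```

View pics/w2.png

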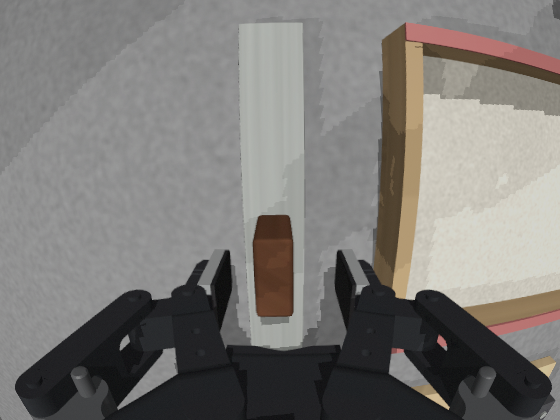

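The brown knob at (273,265) stands between the pads, which are at (220,280) and (348,280). I'm closing on it.

```bash
python3 -m inch '[{"tx":0,"ty":-2.5,"tz":0,"twist":0},{"tx":0,"ty":0,"tz":0,"twist":0},{"tx":0,"ty":0,"tz":0,"twist":0},{"tx":0,"ty":0,"tz":0,"twist":0},{"tx":0,"ty":0,"tz":0,"twist":0},{"tx":0,"ty":0,"tz":0,"twist":0}]' 0 60
python3 -m inch '[{"tx":0,"ty":0,"tz":-40,"twist":0},{"tx":0,"ty":10,"tz":-50,"twist":0},{"tx":0,"ty":40,"tz":-50,"twist":0},{"tx":-20,"ty":40,"tz":0,"twist":0},{"tx":-50,"ty":0,"tz":0,"twist":0},{"tx":-50,"ty":0,"tz":0,"twist":0},{"tx":-50,"ty":0,"tz":0,"twist":0},{"tx":-40,"ty":0,"tz":0,"twist":0},{"tx":0,"ty":0,"tz":0,"twist":0},{"tx":0,"ty":0,"tz":0,"twist":0}]'
python3 -c "
from h import *
s,Rm=st()
a=grab_frame('wrist');cv2.imwrite('pics/w3.png',a)
find('board','wrist',zc=12,init=-.13)
grab_frame('top');find('board','top',zc=12,init=-.13);find('tray','top',zc=10,init=-.1)
for q in ('oil_bottle','stand'): print([(round(r['score'],2),np.round(at_z('top',r['at'],0),1)) for r in landmark_of(q,'top')])
"
```

```text
time: 5.72
tcp_pos: [443.5, -33.9, 36.7]
orientation: [0.003, 0.743, 0.669, 0.01]
ft_force: [-0.1, -0.7, -1.4]
grip_width: 15.2
time: 6.98
tcp_pos: [508.9, -258.7, 178.0]
orientation: [0.002, 0.742, 0.671, 0.009]
ft_force: [0.2, -0.3, -4.1]
grip_width: 14.9
t 6.97 tcp [ 508.9 -258.7  178. ] F [ 0.2 -0.3 -4.1] w 14.9 q [-0.18  0.39  0.68  1.95 -0.33  0.9   0.58]
xax [0.1   0.995 0.01 ] yax [ 0.995 -0.1    0.015] zax [ 0.016  0.008 -1.   ]
board wrist 0.91 [376. 183.] pose [ 625.9 -291.5] yaw 176.3 cost 0.487
board top 0.39 [188. 245.] pose [443.4 316.4] yaw 2.0 cost 11.95
tray top 0.95 [307. 186.] pose [603.  -18.9] yaw 174.5 cost 0.021
[(0.63, array([791.1,  95.5,   0. ])), (0.3, array([673.2, 165.9,   0. ]))]
[(0.56, array([669.8, 177. ,   0. ]))]
```

View pics/w3.png

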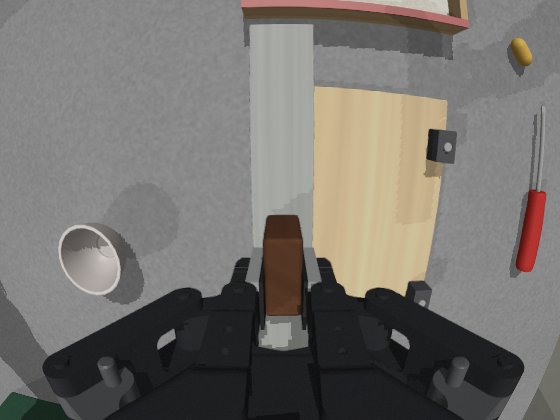

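The straightedge is held. In this wrist view the board corners are at (314,87) and (447,99), the +x edge runs down to about (425,295), and the pads are at (442,146) and (420,293).

```bash
python3 - <<'E'
from h import *
c=get_calibration('wrist')
for uv,z in(((447,99),12),((318,88),12),((440,175),12),((433,240),12),((428,128),34),((429,162),34),((406,283),34),((457,162),34)): print(uv,np.round(at_z('wrist',uv,z,c),1))
a=cv2.imread('pics/w3.png')[60:340,380:500]; cv2.imwrite('pics/c3.png',cv2.resize(a,None,fx=2,fy=2,interpolation=cv2.INTER_CUBIC))
p=np.array([579.9,-291.2]);t=np.radians(-8.9);M=np.array([[np.cos(t),-np.sin(t)],[np.sin(t),np.cos(t)]])
for b in([85,125],[85,-125],[-85,125]): print(b,p+M@b)
E
```

```text
(447, 99) [ 681.7 -178.1   12. ]
(318, 88) [ 553.7 -164.3   12. ]
(440, 175) [ 670.6 -253.4   12. ]
(433, 240) [ 664.5 -321.8   12. ]
(428, 128) [ 647.4 -205.3   34. ]
(429, 162) [ 647.3 -236.    34. ]
(406, 283) [ 626.2 -354.8   34. ]
(457, 162) [ 677.8 -237.8   34. ]
[85, 125] [ 683.21538688 -180.85539961]
[85, -125] [ 644.5377903  -427.84536606]
[-85, 125] [ 515.2622097  -154.55463394]
```

View pics/c3.png

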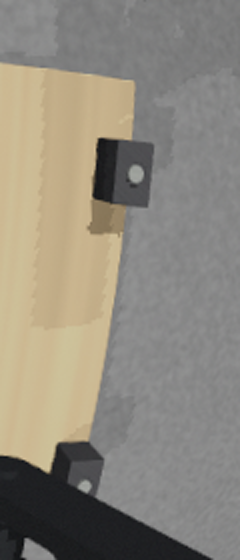

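The two pads are clear. Pad 1's near top edge runs from about (437,130) to (436,161), and pad 2's corner is at about (413,282).

```bash
python3 - <<'E'
from h import *
c=get_calibration('wrist')
for uv,z in(((437.5,130),34),((436.5,161.5),34),((413,282),34),((428.5,129),12),((427,160),12),((407,299),12)): print(uv,np.round(at_z('wrist',uv,z,c),1))
p=np.array([579.9,-291.2]);t=np.radians(-8.9);M=np.array([[np.cos(t),-np.sin(t)],[np.sin(t),np.cos(t)]])
for b in([65,95],[65,65],[65,-65],[50,0]): print(b,p+M@b)
s,Rm=st()
E
```

```text
(437.5, 130) [ 657.2 -207.4   34. ]
(436.5, 161.5) [ 655.2 -236.    34. ]
(413, 282) [ 634. -355.   34.]
(428.5, 129) [ 658.7 -207.3   12. ]
(427, 160) [ 655.9 -237.5   12. ]
(407, 299) [ 637.9 -389.    12. ]
[65, 95] [ 658.81487797 -207.39998786]
[65, 65] [ 654.17356638 -237.03878383]
[65, -65] [ 634.06121617 -365.47356638]
[50, 0] [ 629.29799329 -298.93551931]
t 7.33 tcp [ 509.4 -258.4  178.4] F [-0.4  0.3 -3.9] w 14.9 q [-0.18  0.39  0.68  1.95 -0.33  0.9   0.58]
xax [0.099 0.995 0.009] yax [ 0.995 -0.099  0.016] zax [ 0.017  0.008 -1.   ]
```

```bash
python3 -m inch '[{"tx":-14,"ty":54,"tz":10,"twist":0},{"tx":-13,"ty":54,"tz":10,"twist":0},{"tx":0,"ty":0,"tz":20,"twist":3.2},{"tx":0,"ty":0,"tz":30,"twist":0},{"tx":0,"ty":0,"tz":30,"twist":0},{"tx":0,"ty":0,"tz":10,"twist":0},{"tx":0,"ty":0,"tz":0,"twist":0},{"tx":0,"ty":0,"tz":0,"twist":0}]'
python3 -c "
from h import *
st()"
```

```text
time: 8.32
tcp_pos: [620.2, -292.5, 67.5]
orientation: [0.002, 0.759, 0.651, 0.01]
ft_force: [-0.1, -0.7, -5.2]
grip_width: 15.2
t 8.32 tcp [ 620.2 -292.5   67.5] F [-0.1 -0.7 -5.2] w 15.2 q [-0.04  0.7   0.57  1.74 -0.51  0.83  0.62]
xax [0.153 0.988 0.012] yax [ 0.988 -0.153  0.016] zax [ 0.018  0.009 -1.   ]
```

```bash
python3 -m inch '[{"tx":-5,"ty":0,"tz":10,"twist":0},{"tx":0,"ty":0,"tz":6,"twist":0},{"tx":0,"ty":0,"tz":1.5,"twist":0},{"tx":0,"ty":0,"tz":0,"twist":0}]'
python3 -m inch '[{"tx":0,"ty":0,"tz":1,"twist":0},{"tx":0,"ty":0,"tz":0,"twist":0}]'
python3 -m inch '[{"tx":0,"ty":0,"tz":1,"twist":0},{"tx":0,"ty":0,"tz":0,"twist":0}]'
```

```text
time: 8.82
tcp_pos: [620.6, -298.1, 50.7]
orientation: [0.003, 0.759, 0.651, 0.011]
ft_force: [0.3, -0.4, -4.0]
grip_width: 14.8
time: 9.07
tcp_pos: [620.7, -298.1, 49.9]
orientation: [0.004, 0.759, 0.651, 0.011]
ft_force: [0.2, -0.2, -4.0]
grip_width: 14.6
time: 9.32
tcp_pos: [620.9, -298.0, 49.0]
orientation: [0.004, 0.759, 0.651, 0.011]
ft_force: [-0.3, -0.4, -4.7]
grip_width: 14.8
```

```bash
python3 -m inch '[{"tx":0,"ty":0,"tz":0.8,"twist":0},{"tx":0,"ty":0,"tz":0,"twist":0}]'
python3 -m inch '[{"tx":0,"ty":0,"tz":0.8,"twist":0},{"tx":0,"ty":0,"tz":0,"twist":0}]'; python3 -c "
from h import *
st()"
```

```text
time: 9.57
tcp_pos: [621.1, -298.1, 48.9]
orientation: [0.004, 0.759, 0.651, 0.011]
ft_force: [0.0, -0.3, -3.5]
grip_width: 14.6
time: 9.82
tcp_pos: [621.3, -298.1, 48.8]
orientation: [0.004, 0.759, 0.651, 0.011]
ft_force: [0.9, 0.2, -4.2]
grip_width: 15.4
t 9.82 tcp [ 621.3 -298.1   48.8] F [ 0.9  0.2 -4.2] w 15.4 q [-0.02  0.73  0.55  1.74 -0.53  0.8   0.64]
xax [0.153 0.988 0.012] yax [ 0.988 -0.153  0.021] zax [ 0.022  0.009 -1.   ]
```

```bash
python3 -m inch '[{"tx":0,"ty":0,"tz":3,"twist":0}]'
python3 -m inch '[{"tx":0,"ty":0,"tz":0,"twist":0}]';python3 -m inch '[{"tx":0,"ty":3,"tz":0,"twist":0}]'; python3 -m inch '[{"tx":0,"ty":2,"tz":0,"twist":0}]';python3 -m inch '[{"tx":0,"ty":0,"tz":0,"twist":0}]'; python3 -c "
from h import *
st()"
```

```text
time: 9.95
tcp_pos: [621.7, -298.3, 48.5]
orientation: [0.004, 0.759, 0.651, 0.012]
ft_force: [-22.5, 16.2, 74.9]
grip_width: 15.0
time: 10.07
tcp_pos: [621.9, -298.4, 49.2]
orientation: [0.004, 0.759, 0.651, 0.013]
ft_force: [0.4, -0.7, -4.5]
grip_width: 15.0
time: 10.2
tcp_pos: [624.9, -298.9, 49.3]
orientation: [0.004, 0.759, 0.651, 0.013]
ft_force: [-0.3, 0.1, -5.0]
grip_width: 15.1
time: 10.32
tcp_pos: [627.1, -299.2, 48.9]
orientation: [0.004, 0.759, 0.651, 0.013]
ft_force: [-0.3, 0.6, -3.5]
grip_width: 15.3
time: 10.45
tcp_pos: [627.3, -299.2, 48.8]
orientation: [0.004, 0.759, 0.651, 0.012]
ft_force: [-1.5, 1.5, 4.0]
grip_width: 14.9
t 10.45 tcp [ 627.3 -299.2   48.8] F [-1.5  1.5  4. ] w 14.9 q [-0.02  0.74  0.55  1.73 -0.53  0.81  0.63]
xax [0.153 0.988 0.014] yax [ 0.988 -0.153  0.023] zax [ 0.024  0.01  -1.   ]
```

```bash
for i in 1; do python3 -m inch '[{"tx":0,"ty":0.8,"tz":-0.2,"twist":0}]'; python3 -m inch '[{"tx":0,"ty":0.8,"tz":0,"twist":0}]'; python3 -m inch '[{"tx":0,"ty":0.8,"tz":0,"twist":0}]';  python3 -m inch '[{"tx":0,"ty":0.8,"tz":0,"twist":0}]'; done | grep -E "tcp|ft"; python3 -c "
from h import *
st()"
```

```text
tcp_pos: [627.5, -299.2, 48.8]
ft_force: [-5.4, 0.9, 1.0]
tcp_pos: [627.7, -299.3, 48.8]
ft_force: [-7.5, 3.8, 6.9]
tcp_pos: [627.7, -299.3, 48.8]
ft_force: [-6.8, 2.9, 6.3]
tcp_pos: [627.8, -299.3, 48.7]
ft_force: [-6.6, 2.2, 5.8]
t 10.95 tcp [ 627.8 -299.3   48.7] F [-6.6  2.2  5.8] w 15.1 q [-0.02  0.74  0.55  1.72 -0.53  0.82  0.63]
xax [0.153 0.988 0.015] yax [ 0.988 -0.153  0.017] zax [ 0.019  0.012 -1.   ]
```

```bash
(python3 -m inch '[{"tx":0,"ty":0,"tz":-0.3,"twist":0},{"tx":0,"ty":0,"tz":0,"twist":0},{"tx":0,"ty":0,"tz":0,"twist":0},{"tx":0,"ty":0,"tz":-1,"twist":0}]' 24; python3 -m inch '[{"tx":0,"ty":2,"tz":0,"twist":0},{"tx":0,"ty":1,"tz":0,"twist":0}]';  python3 -m inch '[{"tx":0,"ty":0.8,"tz":0,"twist":0}]';  python3 -m inch '[{"tx":0,"ty":0.8,"tz":0,"twist":0}]'; python3 -m inch '[{"tx":0,"ty":0.8,"tz":0,"twist":0}]'; python3 -m inch '[{"tx":0,"ty":0.8,"tz":0,"twist":0}]') | grep -E "tcp|ft|grip"; python3 -c "
from h import *
st()"
```

```text
tcp_pos: [628.6, -299.6, 50.3]
ft_force: [-0.0, -0.0, -0.2]
grip_width: 24.3
tcp_pos: [631.8, -300.1, 50.6]
ft_force: [-4.0, 1.3, 2.1]
grip_width: 24.1
tcp_pos: [631.9, -300.2, 50.5]
ft_force: [-7.6, 1.1, 4.8]
grip_width: 24.1
tcp_pos: [631.8, -300.2, 50.3]
ft_force: [-6.5, 1.7, 3.2]
grip_width: 23.9
tcp_pos: [631.8, -300.3, 50.2]
ft_force: [-5.5, 1.9, 3.9]
grip_width: 23.8
tcp_pos: [631.8, -300.4, 50.1]
ft_force: [-5.5, 2.3, 3.1]
grip_width: 23.9
t 12.2 tcp [ 631.8 -300.4   50.1] F [-5.5  2.3  3.1] w 23.9 q [-0.02  0.75  0.55  1.71 -0.53  0.83  0.63]
xax [0.154 0.988 0.016] yax [ 0.988 -0.154  0.013] zax [ 0.015  0.014 -1.   ]
```

```bash
(python3 -m inch '[{"tx":0,"ty":2,"tz":0,"twist":0}]'; python3 -m inch '[{"tx":0,"ty":-4,"tz":0,"twist":0}]' 40;  python3 -m inch '[{"tx":0,"ty":0,"tz":0,"twist":0},{"tx":0,"ty":0,"tz":-40,"twist":0},{"tx":0,"ty":0,"tz":-60,"twist":0},{"tx":0,"ty":-40,"tz":-50,"twist":0},{"tx":0,"ty":-40,"tz":0,"twist":0},{"tx":0,"ty":0,"tz":0,"twist":0},{"tx":0,"ty":0,"tz":0,"twist":0}]' ) | grep -E "tcp|ft|grip"; python3 -c "
from h import *
st()
a=grab_frame('wrist');cv2.imwrite('pics/w4.png',a)
find('straightedge_knob','wrist',z=12,zc=10,init=-.15); print([(round(r['score'],2),np.round(at_z('wrist',r['at'],40),1)) for r in landmark_of('straightedge_knob','wrist')])
"
```

```text
tcp_pos: [632.8, -300.8, 50.0]
ft_force: [-7.6, 0.4, 4.8]
grip_width: 24.0
tcp_pos: [629.0, -300.2, 49.9]
ft_force: [-0.3, 0.2, 0.2]
grip_width: 39.9
tcp_pos: [548.2, -289.7, 202.4]
ft_force: [0.1, 0.3, 0.6]
grip_width: 40.3
t 13.32 tcp [ 548.2 -289.7  202.4] F [0.1 0.3 0.6] w 40.3 q [-0.13  0.45  0.7   1.82 -0.37  0.99  0.56]
xax [0.154 0.988 0.017] yax [ 0.988 -0.154  0.014] zax [ 0.016  0.014 -1.   ]
straightedge_knob wrist 0.56 [362. 169.] pose [ 632.9 -287.5] yaw 171.4 cost 0.2
[(0.63, array([ 629.9, -296. ,   40. ]))]
```

View pics/w4.png

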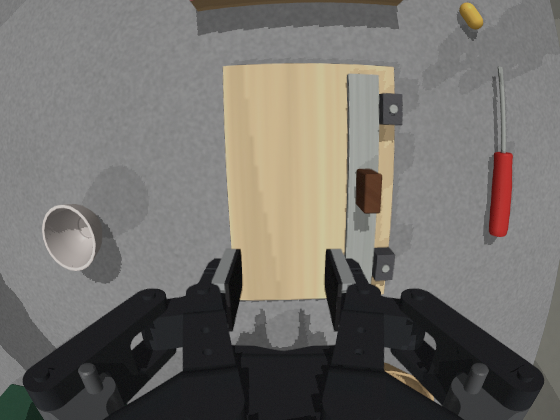

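The bar lies on the board along its pad side, with pads at (392,108) and (384,265). I'll zoom in on the contact.

```bash
python3 -c "
import cv2,numpy as np
a=cv2.imread('pics/w4.png')
b=cv2.resize(a[80:140,340:420],(560,420),interpolation=cv2.INTER_CUBIC);c=cv2.resize(a[235:295,335:415],(560,420),interpolation=cv2.INTER_CUBIC)
d=np.hstack([b,c]);cv2.imwrite('pics/c4.png',cv2.resize(d,(800,300)))
"
```

```text
(no output)
```

View pics/c4.png

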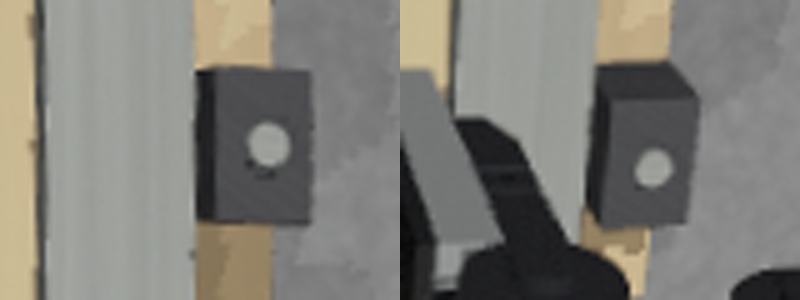

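Both near faces meet the bar's edge with no visible gap, and the bar stalled at the same place gripped and free. Next is the feeler.

```bash
python3 -m inch '[{"tx":50,"ty":3,"tz":-10,"twist":0},{"tx":51,"ty":3,"tz":-10,"twist":0},{"tx":51,"ty":3,"tz":-10,"twist":0},{"tx":51,"ty":3,"tz":-5,"twist":0},{"tx":51,"ty":4,"tz":-5,"twist":0},{"tx":51,"ty":4,"tz":0,"twist":0},{"tx":51,"ty":4,"tz":0,"twist":0},{"tx":40,"ty":3,"tz":0,"twist":0},{"tx":0,"ty":0,"tz":0,"twist":0},{"tx":0,"ty":0,"tz":0,"twist":0}]' | grep tcp; python3 -c "
from h import *
st()
a=grab_frame('wrist');cv2.imwrite('pics/w5.png',a)
find('stand','wrist',zc=40,minscore=.2)
for q,z in(('feeler_grip',79),('stand',0)): print(q,[(round(r['score'],2),np.round(r['at']),np.round(at_z('wrist',r['at'],z),1)) for r in landmark_of(q,'wrist')])
"
```

```text
tcp_pos: [641.2, 109.7, 243.5]
t 14.72 tcp [641.2 109.7 243.5] F [ 0.4 -1.3 -0.5] w 40.0 q [-0.75  0.45  0.65  1.7  -0.31  1.08 -0.15]
xax [0.153 0.988 0.009] yax [ 0.988 -0.153  0.008] zax [ 0.009  0.007 -1.   ]
stand wrist 0.84 [300. 119.] pose [673.5 182.3] yaw 161.1 cost 0.362
feeler_grip [(0.91, array([302., 111.]), array([672. , 181.7,  79. ])), (0.78, array([368., 186.]), array([723.2, 106. ,  79. ])), (0.69, array([232.,  36.]), array([621.4, 260.4,  79. ]))]
stand [(0.84, array([298., 113.]), array([673.3, 182.2,   0. ]))]
```

View pics/w5.png

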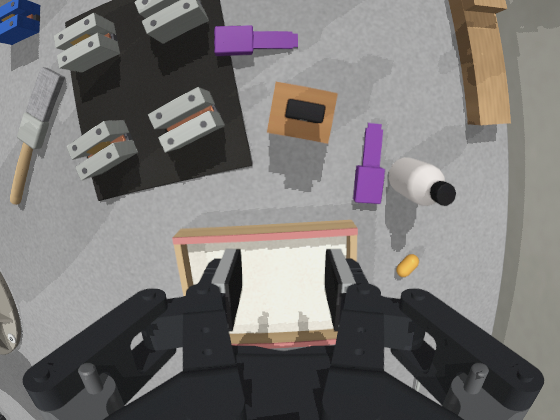

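The black-handled feeler is at (306,110) in its stand. The purple look-alikes lie flat at (255,40) and (370,165), and they are not my target. The catcher slots point up and to the right.

```bash
python3 -m inch '[{"tx":38,"ty":10,"tz":0,"twist":0},{"tx":38,"ty":10,"tz":0,"twist":0},{"tx":0,"ty":0,"tz":5,"twist":-10},{"tx":0,"ty":0,"tz":5,"twist":-10},{"tx":0,"ty":0,"tz":5,"twist":-10},{"tx":0,"ty":0,"tz":5,"twist":-10},{"tx":0,"ty":0,"tz":5,"twist":-10},{"tx":0,"ty":0,"tz":5,"twist":-10},{"tx":0,"ty":0,"tz":5,"twist":-10},{"tx":0,"ty":0,"tz":5,"twist":-10},{"tx":0,"ty":0,"tz":0,"twist":0},{"tx":0,"ty":0,"tz":0,"twist":0}]' 60| grep tcp; cat >> h.py <<'E'
D["feeler_grip"]=(32,16,58,100)
E
python3 -c "
from h import *
s,Rm=st()
a=grab_frame('wrist');cv2.imwrite('pics/w6.png',a)
find('stand','wrist',zc=40,minscore=.2)
for p,f,r in find('feeler_grip','wrist',zc=85,init=-.33): print(Rm.T@(np.array([p[0],p[1],79])-s['tcp_pos']))
"
```

```text
tcp_pos: [675.9, 171.1, 206.3]
t 16.43 tcp [675.9 171.1 206.3] F [ 0.1 -0.8  0. ] w 59.8 q [-0.54  0.5   0.29  1.61 -0.16  1.03  1.06]
xax [-0.953  0.302 -0.01 ] yax [0.302 0.953 0.011] zax [ 0.013  0.008 -1.   ]
stand wrist 0.88 [284. 176.] pose [673.1 182.3] yaw 160.8 cost 0.393
feeler_grip wrist 0.81 [366. 110.] pose [615.3 256.8] yaw 170.4 cost 0.392
feeler_grip wrist 0.75 [247. 258.] pose [713.  124.2] yaw 85.4 cost 0.597
feeler_grip wrist 0.73 [294. 197.] pose [672.5 182.1] yaw 162.8 cost 0.047
[ 84.94766271  61.93203708 127.16664438]
[-48.24696485 -34.90919169 127.43839207]
[  7.86540379   8.01768043 127.34795492]
```

```bash
python3 -m inch '[{"tx":8,"ty":8,"tz":10,"twist":0},{"tx":0,"ty":0,"tz":40,"twist":0},{"tx":0,"ty":0,"tz":20,"twist":0},{"tx":0,"ty":0,"tz":0,"twist":0},{"tx":0,"ty":0,"tz":0,"twist":0}]' 45| grep tcp
python3 -c "
from h import *
s,Rm=st()
a=grab_frame('wrist');cv2.imwrite('pics/w6.png',a)
for p,f,r in find('feeler_grip','wrist',zc=85,init=-.33): print(Rm.T@(np.array([p[0],p[1],79])-s['tcp_pos']))
"
```

```text
tcp_pos: [670.7, 185.8, 134.4]
t 17.2 tcp [670.7 185.8 134.4] F [-0.1 -0.2  0.5] w 45.2 q [-0.55  0.57  0.26  1.67 -0.18  0.91  1.05]
xax [-0.954  0.3   -0.011] yax [0.3   0.954 0.012] zax [ 0.014  0.009 -1.   ]
feeler_grip wrist 0.93 [375. 117.] pose [614.4 253.7] yaw 169.3 cost 0.43
feeler_grip wrist 0.62 [277. 246.] pose [673.2 181.8] yaw 162.2 cost 0.093
feeler_grip wrist 0.62 [257. 304.] pose [711.1 157.6] yaw 168.9 cost 1.755
[74.70138362 47.16103124 55.20813439]
[-3.013541   -3.7444005  55.40903968]
[-46.47497694 -15.45296626  55.72854646]
```

View pics/w6.png

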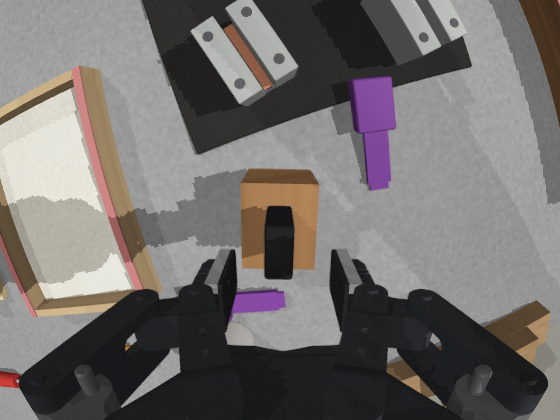

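The black handle at (279,240) in its stand is nearly centred between the jaws, and the purple look-alikes stand apart from it. I'm descending.

```bash
python3 -m inch '[{"tx":-3,"ty":-3.5,"tz":0,"twist":0},{"tx":0,"ty":0,"tz":30,"twist":0},{"tx":0,"ty":0,"tz":15,"twist":0},{"tx":0,"ty":0,"tz":8,"twist":0},{"tx":0,"ty":0,"tz":2,"twist":0},{"tx":0,"ty":0,"tz":0,"twist":0}]' 45| grep -E "tcp|ft"
python3 -m inch '[{"tx":0,"ty":0,"tz":0,"twist":0},{"tx":0,"ty":0,"tz":0,"twist":0},{"tx":0,"ty":0,"tz":0,"twist":0},{"tx":0,"ty":0,"tz":0,"twist":0},{"tx":0,"ty":0,"tz":0,"twist":0}]' 0 60
python3 -c "
from h import *
s,Rm=st()
"
```

```text
tcp_pos: [676.4, 181.1, 82.5]
ft_force: [-0.1, -1.1, -0.2]
time: 18.68
tcp_pos: [676.9, 181.4, 83.8]
orientation: [0.01, 0.152, 0.988, 0.007]
ft_force: [0.4, 0.1, -0.8]
grip_width: 14.8
t 18.68 tcp [676.9 181.4  83.8] F [ 0.4  0.1 -0.8] w 14.8 q [-0.53  0.63  0.25  1.69 -0.2   0.82  1.08]
xax [-0.953  0.302 -0.017] yax [0.301 0.953 0.017] zax [ 0.022  0.011 -1.   ]
```

```bash
python3 -m inch '[{"tx":0,"ty":0,"tz":-20,"twist":0},{"tx":0,"ty":0,"tz":-40,"twist":0},{"tx":0,"ty":0,"tz":-50,"twist":0},{"tx":30,"ty":5,"tz":-30,"twist":-10},{"tx":28,"ty":20,"tz":0,"twist":-10},{"tx":20,"ty":25,"tz":0,"twist":-10},{"tx":0,"ty":0,"tz":0,"twist":-2},{"tx":0,"ty":0,"tz":0,"twist":0},{"tx":0,"ty":0,"tz":0,"twist":0}]'| grep -E "tcp|ft|grip"
cat >> h.py <<'E'
def look(name,tipoff=(4,0),minscore=.3):
    s,Rm=st(); a=grab_frame('wrist'); cv2.imwrite('pics/%s.png'%name,a)
    for p,f,r in find('catcher_1_mid','wrist',zc=40,minscore=minscore):
        d=Rm.T@(np.array([p[0],p[1],50])-s['tcp_pos']); ya=np.degrees(np.arctan2(-Rm[1,0],-Rm[0,0]))
        tw=-(((np.degrees(p[2])-ya)+90)%180-90)
        print("   tool delta",np.round(d-[tipoff[0],tipoff[1],0],1),"twist",round(tw,1))
E
python3 -c "
from h import *
look('w7')
print([(round(r['score'],2),np.round(r['at']),np.round(at_z('wrist',r['at'],50)[:2],1)) for r in landmark_of('slot_1','wrist')])
"
```

```text
tcp_pos: [600.6, 240.2, 238.6]
ft_force: [0.0, 0.1, -0.7]
grip_width: 14.9
t 19.8 tcp [600.6 240.2 238.6] F [ 0.   0.1 -0.7] w 14.9 q [-0.6   0.37  0.15  1.71 -0.06  1.03  1.41]
xax [-0.965 -0.26  -0.033] yax [-0.26   0.966  0.005] zax [ 0.031  0.013 -0.999]
catcher_1_mid wrist 0.91 [272.  28.] pose [442.5 186.1] yaw 14.8 cost 0.011
   tool delta [168.9 -12.  182.9] twist 0.3
[(0.98, array([377., 159.]), array([552.2, 324. ])), (0.81, array([272.,  14.]), array([443.6, 186.7])), (0.55, array([251., 126.]), array([554.1, 195.3]))]
```

View pics/w7.png

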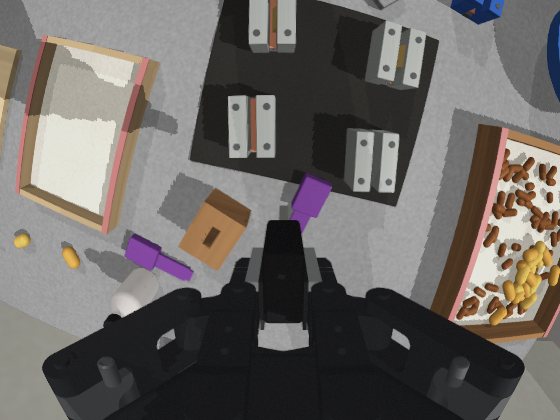

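The catchers are at (251,126), (272,20), (398,55) and (372,160). Brass shows in three of the slots, and the purple look-alikes are at (312,200) and (155,258). Now I'll hover over the one at (554,196).

```bash
python3 -m inch '[{"tx":20,"ty":-15,"tz":20,"twist":0},{"tx":20,"ty":-15,"tz":20,"twist":0},{"tx":13,"ty":0,"tz":15,"twist":0},{"tx":0,"ty":0,"tz":0,"twist":0},{"tx":0,"ty":0,"tz":0,"twist":0}]'| grep -E "tcp"
cat >> h.py <<'E'
def top(img,c,xy,cam='wrist',thr=None,rad=38,z=50,dims=(60,44)):
    """fit the light top face of a catcher (two light bars and a darker slot) near world xy"""
    g=cv2.cvtColor(img,cv2.COLOR_BGR2GRAY).astype(np.float32); hsv=cv2.cvtColor(img,cv2.COLOR_BGR2HSV)
    res=.5; n=int(80/res); k=(np.arange(n)-n/2)*res
    best=None
    def patch(p,zz):
        cs,sn=np.cos(p[2]),np.sin(p[2]); U,V=np.meshgrid(k,k,indexing='ij')
        X=p[0]+cs*U-sn*V; Y=p[1]+sn*U+cs*V
        P=np.stack([X,Y,np.full_like(X,zz)],-1)
        f=210/np.tan(np.radians(c["fovy"])/2); v=(P-np.array(c["origin"]))@att(c)
        if cam=='wrist':
            h=np.hypot(v[...,0],v[...,1]); d=v[...,:2]/np.maximum(h,1e-9)[...,None]*np.arctan2(h,v[...,2])[...,None]
        else: d=v[...,:2]/v[...,2:]
        uv=np.array([c["cx"],c["cy"]])+f*d
        return cv2.remap(g,uv[...,0].astype(np.float32),uv[...,1].astype(np.float32),cv2.INTER_LINEAR)
    U,V=np.meshgrid(k,k,indexing='ij')
    bars=(abs(U)<dims[0]/2)&(abs(V)<dims[1]/2)&(abs(V)>5.5)
    ring=((abs(U)>dims[0]/2+1.5)|(abs(V)>dims[1]/2+1.5))&(abs(U)<dims[0]/2+6)&(abs(V)<dims[1]/2+6)
    slot=(abs(V)<3.5)&(abs(U)<dims[0]/2)
    def cost(p):
        q=patch(p,z); return -(q[bars].mean()-.6*q[ring].mean()-.4*q[slot].mean())+.5*q[bars].std()
    for dx in(-6,0,6):
      for dy in(-6,0,6):
        for y in np.radians([-20,0,20]):
            p=np.array([xy[0]+dx,xy[1]+dy,xy[2]+y]); f=cost(p)
            if best is None or f<best[0]: best=(f,p)
    p0=best[1]; r=minimize(cost,p0,method='Nelder-Mead',options=dict(initial_simplex=np.array([p0,p0+[4,0,0],p0+[0,4,0],p0+[0,0,.12]]),maxiter=200))
    return r.x,r.fun
def slots(name,yaw=.26,tipoff=(4,0),z=50):
    s,Rm=st(); c=get_calibration('wrist'); a=grab_frame('wrist'); cv2.imwrite('pics/%s.png'%name,a)
    for r in landmark_of('slot_1','wrist'):
        if r["score"]<.3: continue
        g=at_z('wrist',r["at"],z,c); p,f=top(a,c,[g[0],g[1],yaw],z=z)
        d=Rm.T@(np.array([p[0],p[1],z])-s['tcp_pos']); ya=np.degrees(np.arctan2(-Rm[1,0],-Rm[0,0]))
        tw=-(((np.degrees(p[2])-ya)+90)%180-90)
        print(round(r["score"],2),np.round(r["at"]),"lm",np.round(g[:2],1),"top",np.round(p[:2],1),"yaw",round(np.degrees(p[2]),1),"cost",round(f,1),"| d",np.round(d-[tipoff[0],tipoff[1],0],1),"twist",round(tw,1))
E
python3 -c "
from h import *
slots('w8'); look('w8')
"
```

```text
tcp_pos: [559.4, 195.9, 179.8]
t 20.57 tcp [559.4 195.9 179.8] F [-0.5  0.9 -0.6] w 15.7 q [-0.57  0.35  0.15  1.89 -0.07  0.87  1.44]
xax [-0.966 -0.256 -0.033] yax [-0.256  0.967  0.004] zax [ 0.031  0.012 -0.999]
0.97 [425. 231.] lm [555.5 326.3] top [555.7 324.6] yaw 14.6 cost -69.2 | d [-29.2 124.9 131.1] twist 0.3
0.72 [314.  55.] lm [442.8 188.7] top [444.1 187.6] yaw 15.2 cost -82.5 | d [113.8  21.  126.1] twist -0.3
0.72 [285. 193.] lm [554.2 195. ] top [551.8 195.7] yaw 13.8 cost -72.4 | d [  7.7   1.2 129.4] twist 1.1
0.7 [459. 109.] lm [443.6 319.3] top [443.4 318.9] yaw 6.7 cost -72.9 | d [ 80.8 148.2 127.6] twist 8.1
0.61 [549.  22.] lm [312.1 403.6] top [323.3 402.4] yaw 0.8 cost -22.3 | d [175.5 259.7 125. ] twist 14.1
t 20.68 tcp [559.4 196.  179.8] F [-0.7  0.4 -0.2] w 15.2 q [-0.57  0.35  0.15  1.89 -0.07  0.87  1.44]
xax [-0.966 -0.256 -0.033] yax [-0.257  0.966  0.004] zax [ 0.031  0.012 -0.999]
catcher_1_mid wrist 0.96 [309.  63.] pose [443.9 187.1] yaw 14.3 cost 0.038
   tool delta [114.1  20.5 126. ] twist 0.6
```

View pics/w8.png

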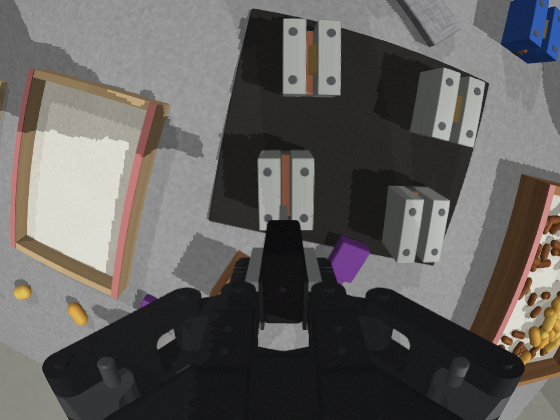

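The slot fits now agree with the picture: A is the near catcher at (286,190), B is at (312,57), C is at (450,105) and D is at (416,225). Next I'll align over A and go down in guarded steps.

```bash
cat > chk.py <<'E'
import sys
from rig import observe
s=observe(); f=s["ft_force"]; p=s["tcp_pos"]
print("tip %.1f  xy %.1f %.1f  F %.1f %.1f %.1f"%(p[2]-75.8,p[0],p[1],*f))
lim=float(sys.argv[1]) if len(sys.argv)>1 else 15
sys.exit(max(abs(v) for v in f)>lim)
E
python3 -m inch '[{"tx":5,"ty":1,"tz":10,"twist":0.7},{"tx":0,"ty":0,"tz":20,"twist":0},{"tx":0,"ty":0,"tz":14,"twist":0},{"tx":0,"ty":0,"tz":0,"twist":0},{"tx":0,"ty":0,"tz":0,"twist":0}]'| grep -E "tcp"
python3 -c "
from h import *
s,Rm=st(); a=grab_frame('wrist'); cv2.imwrite('pics/w9.png',cv2.resize(a[130:330,180:390],(630,600),interpolation=cv2.INTER_CUBIC))"
```

```text
tcp_pos: [555.0, 196.8, 133.6]
t 21.4 tcp [555.  196.8 133.6] F [ 0.1 -0.5 -0.8] w 15.2 q [-0.57  0.4   0.14  1.94 -0.08  0.78  1.44]
xax [-0.969 -0.243 -0.033] yax [-0.244  0.97   0.005] zax [ 0.031  0.013 -0.999]
```

View pics/w9.png

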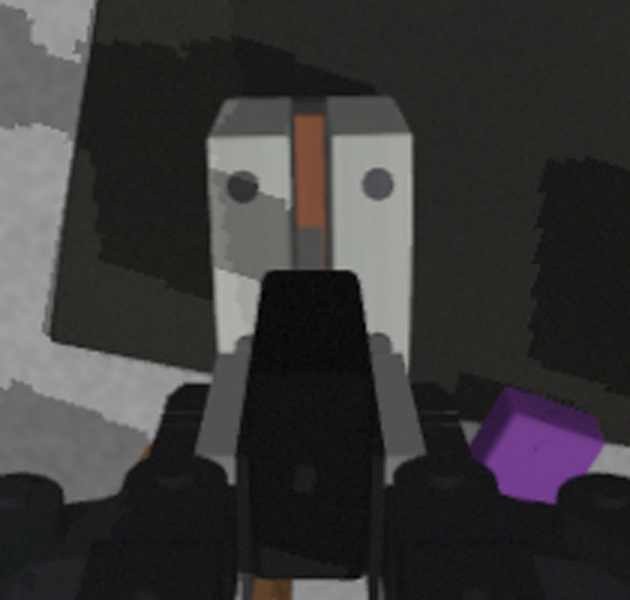

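The slot (column 310) lies exactly under the handle (column 311) and parallel to it. I'm descending.

```bash
c="python3 chk.py 15"
python3 -m inch '[{"tx":0,"ty":0,"tz":4,"twist":0}]' >/dev/null; $c || exit
python3 -m inch '[{"tx":0,"ty":0,"tz":4,"twist":0}]' >/dev/null; $c || exit
python3 -m inch '[{"tx":0,"ty":0,"tz":4,"twist":0}]' >/dev/null; $c || exit
python3 -m inch '[{"tx":0,"ty":0,"tz":4,"twist":0}]' >/dev/null; $c || exit
python3 -m inch '[{"tx":0,"ty":0,"tz":4,"twist":0}]' >/dev/null; $c || exit
python3 -m inch '[{"tx":0,"ty":0,"tz":4,"twist":0}]' >/dev/null; $c || exit
python3 -m inch '[{"tx":0,"ty":0,"tz":4,"twist":0}]' >/dev/null; $c || exit
python3 -m inch '[{"tx":0,"ty":0,"tz":3,"twist":0}]' >/dev/null; $c || exit
python3 -m inch '[{"tx":0,"ty":0,"tz":3,"twist":0}]' >/dev/null; $c || exit
python3 -m inch '[{"tx":0,"ty":0,"tz":2,"twist":0}]' >/dev/null; $c || exit
python3 -m inch '[{"tx":0,"ty":0,"tz":2,"twist":0}]' >/dev/null; $c || exit
python3 -m inch '[{"tx":0,"ty":0,"tz":2,"twist":0}]' >/dev/null; $c || exit
python3 -m inch '[{"tx":0,"ty":0,"tz":2,"twist":0}]' >/dev/null; $c || exit
```

```text
tip 54.4  xy 555.5 197.0  F 0.2 -0.2 -0.7False
```

```bash
sed -i 's/sys.exit(\(.*\))$/sys.exit(int(\1))/' chk.py; c="python3 chk.py 15"
python3 -m inch '[{"tx":0,"ty":0,"tz":4,"twist":0}]' >/dev/null; $c || exit
python3 -m inch '[{"tx":0,"ty":0,"tz":4,"twist":0}]' >/dev/null; $c || exit
python3 -m inch '[{"tx":0,"ty":0,"tz":4,"twist":0}]' >/dev/null; $c || exit
python3 -m inch '[{"tx":0,"ty":0,"tz":4,"twist":0}]' >/dev/null; $c || exit
python3 -m inch '[{"tx":0,"ty":0,"tz":4,"twist":0}]' >/dev/null; $c || exit
python3 -m inch '[{"tx":0,"ty":0,"tz":4,"twist":0}]' >/dev/null; $c || exit
python3 -m inch '[{"tx":0,"ty":0,"tz":4,"twist":0}]' >/dev/null; $c || exit
python3 -m inch '[{"tx":0,"ty":0,"tz":3,"twist":0}]' >/dev/null; $c || exit
python3 -m inch '[{"tx":0,"ty":0,"tz":3,"twist":0}]' >/dev/null; $c || exit
python3 -m inch '[{"tx":0,"ty":0,"tz":2,"twist":0}]' >/dev/null; $c || exit
python3 -m inch '[{"tx":0,"ty":0,"tz":2,"twist":0}]' >/dev/null; $c || exit
python3 -m inch '[{"tx":0,"ty":0,"tz":2,"twist":0}]' >/dev/null; $c || exit
python3 -m inch '[{"tx":0,"ty":0,"tz":2,"twist":0}]' >/dev/null; $c || exit
```

```text
tip 50.4  xy 555.8 197.1  F -1.0 -0.8 -0.5
tip 46.3  xy 556.0 197.2  F 0.4 0.5 -2.2
tip 42.0  xy 556.1 197.3  F 0.7 -0.1 -0.9
tip 37.7  xy 556.3 197.3  F -0.3 -0.5 -1.1
tip 33.3  xy 556.4 197.3  F -0.2 0.1 -1.0
tip 29.0  xy 556.5 197.4  F 1.0 0.5 -1.7
tip 24.7  xy 556.6 197.5  F 0.6 -0.2 -1.2
tip 21.4  xy 556.7 197.5  F 0.1 -0.9 1.6
tip 18.3  xy 556.9 197.5  F -0.7 -1.6 2.6
tip 16.2  xy 556.9 197.5  F -1.9 -0.1 1.7
tip 14.9  xy 557.4 197.7  F -7.1 -3.1 33.1
```

A shows no drag until the tongue, then about 3 N, then a hard stop, so A is worn. I'm moving on to B.

```bash
python3 -m inch '[{"tx":0,"ty":0,"tz":-10,"twist":0},{"tx":0,"ty":0,"tz":-20,"twist":0},{"tx":0,"ty":0,"tz":-30,"twist":0},{"tx":0,"ty":0,"tz":-30,"twist":0},{"tx":36,"ty":6,"tz":0,"twist":0},{"tx":36,"ty":6,"tz":0,"twist":0},{"tx":36,"ty":6,"tz":0,"twist":0},{"tx":0,"ty":0,"tz":0,"twist":0},{"tx":0,"ty":0,"tz":0,"twist":0}]'| grep -E "tcp|grip"
python3 -c "
from h import *
slots('w10')"
```

```text
tcp_pos: [443.5, 187.7, 181.9]
grip_width: 15.1
t 24.07 tcp [443.5 187.7 181.9] F [ 0.3  0.3 -0.4] w 15.1 q [-0.66  0.17  0.13  2.13 -0.02  0.81  1.31]
xax [-0.969 -0.243 -0.04 ] yax [-0.243  0.97   0.007] zax [ 0.037  0.016 -0.999]
0.94 [384. 330.] lm [556.6 323. ] top [568.9 331.9] yaw 42.8 cost -0.6 | d [-155.3  108.5  138.8] twist -28.8
0.91 [426. 230.] lm [442.2 320.2] top [443.9 318.9] yaw 6.6 cost -83.8 | d [-31.  126.3 133.9] twist 7.4
0.73 [262. 311.] lm [557.9 194.9] top [513.4 191.1] yaw 9.4 cost -2.2 | d [-67.3 -14.6 134.4] twist 4.7
0.7 [284. 199.] lm [444.7 188. ] top [438.8 185.8] yaw 14.0 cost -70.8 | d [  6.3  -1.6 131.6] twist 0.0
0.61 [535. 129.] lm [314.7 409.3] top [315.4 403.4] yaw -4.5 cost -27.2 | d [ 73.1 239.5 130.5] twist 18.5
```

```bash
cat >> h.py <<'E'
def gap(name):
    """columns of slot between the two light bars, above the handle, in a low hover picture"""
    s,Rm=st(); a=grab_frame('wrist'); cv2.imwrite('pics/%s.png'%name,a); g=cv2.GaussianBlur(cv2.cvtColor(a,cv2.COLOR_BGR2GRAY),(3,3),0).astype(float)
    ga=a.astype(int); 
    for r in range(168,212,6):
        row=ga[r,240:326]; sat=row.max(1)-row.min(1); L=(g[r,240:326]>112)&(sat<30)
        c=np.where(L)[0]+240; l=c[c<283]; h=c[c>=283]
        if len(l) and len(h): print(r,"slot",l.max()+1,h.min(),"mid",(l.max()+h.min())/2,"outer",l.min(),h.max())
E
python3 -m inch '[{"tx":-3,"ty":-0.5,"tz":10,"twist":0},{"tx":0,"ty":0,"tz":20,"twist":0},{"tx":0,"ty":0,"tz":16,"twist":0},{"tx":0,"ty":0,"tz":0,"twist":0},{"tx":0,"ty":0,"tz":0,"twist":0}]'| grep -E "tcp"
python3 -c "
from h import *
gap('w11')
a=cv2.imread('pics/w11.png');cv2.imwrite('pics/w11c.png',cv2.resize(a[130:330,180:390],(630,600),interpolation=cv2.INTER_CUBIC))"
```

```text
tcp_pos: [451.0, 188.3, 132.4]
t 24.8 tcp [451.  188.3 132.4] F [ 0.6 -0.4 -0.5] w 15.4 q [-0.64  0.26  0.13  2.16 -0.04  0.69  1.33]
xax [-0.97  -0.24  -0.039] yax [-0.241  0.971  0.005] zax [ 0.036  0.015 -0.999]
168 slot 278 292 mid 284.5 outer 250 318
174 slot 278 292 mid 284.5 outer 251 318
180 slot 278 292 mid 284.5 outer 251 318
186 slot 278 292 mid 284.5 outer 251 318
192 slot 279 292 mid 285.0 outer 253 318
198 slot 278 292 mid 284.5 outer 253 318
204 slot 276 292 mid 283.5 outer 253 318
210 slot 277 292 mid 284.0 outer 253 318
```

View pics/w11c.png

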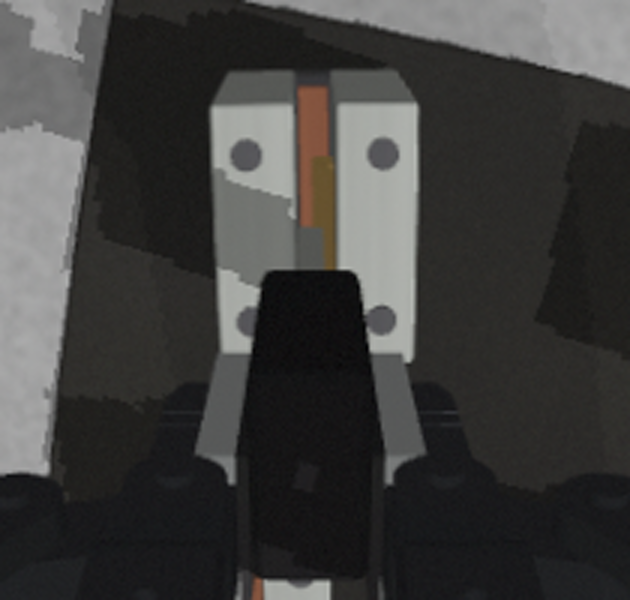

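B shows a brass spring on its +y wall at crop (322,210), and its slot is centred about 1 px right of the handle. I'm making a small correction and going down.

```bash
c="python3 chk.py 18"
python3 -m inch '[{"tx":6,"ty":0.4,"tz":0,"twist":0},{"tx":0,"ty":0,"tz":4,"twist":0}]' >/dev/null; $c || exit
python3 -m inch '[{"tx":0,"ty":0,"tz":4,"twist":0}]' >/dev/null; $c || exit
python3 -m inch '[{"tx":0,"ty":0,"tz":4,"twist":0}]' >/dev/null; $c || exit
python3 -m inch '[{"tx":0,"ty":0,"tz":4,"twist":0}]' >/dev/null; $c || exit
python3 -m inch '[{"tx":0,"ty":0,"tz":4,"twist":0}]' >/dev/null; $c || exit
python3 -m inch '[{"tx":0,"ty":0,"tz":4,"twist":0}]' >/dev/null; $c || exit
python3 -m inch '[{"tx":0,"ty":0,"tz":4,"twist":0}]' >/dev/null; $c || exit
python3 -m inch '[{"tx":0,"ty":0,"tz":4,"twist":0}]' >/dev/null; $c || exit
python3 -m inch '[{"tx":0,"ty":0,"tz":3,"twist":0}]' >/dev/null; $c || exit
python3 -m inch '[{"tx":0,"ty":0,"tz":2,"twist":0}]' >/dev/null; $c || exit
python3 -m inch '[{"tx":0,"ty":0,"tz":2,"twist":0}]' >/dev/null; $c || exit
python3 -m inch '[{"tx":0,"ty":0,"tz":2,"twist":0}]' >/dev/null; $c || exit
python3 -m inch '[{"tx":0,"ty":0,"tz":2,"twist":0}]' >/dev/null; $c || exit
python3 -m inch '[{"tx":0,"ty":0,"tz":2,"twist":0}]' >/dev/null; $c || exit
```

```text
tip 53.2  xy 445.3 187.5  F -0.3 -0.2 -1.1
tip 49.2  xy 445.4 187.7  F -0.7 -0.0 -1.1
tip 45.0  xy 445.7 187.8  F -0.2 0.4 -0.8
tip 40.7  xy 445.9 187.9  F -0.1 -0.6 -1.7
tip 36.4  xy 446.1 187.8  F 0.4 -2.1 2.2
tip 32.1  xy 446.4 187.6  F 1.6 -3.0 0.8
tip 27.8  xy 446.7 187.4  F 0.1 -3.1 3.1
tip 23.5  xy 446.9 187.3  F 1.4 -3.0 0.6
tip 20.3  xy 447.1 187.2  F 0.3 -2.8 3.3
tip 18.1  xy 447.1 187.2  F -0.1 -3.1 3.7
tip 16.0  xy 447.1 187.2  F -0.3 -2.9 3.3
tip 14.7  xy 447.8 187.6  F -6.8 -6.5 44.2
```

B drags with about 3 N in z and −3 N sideways from the spring, so B is good. I'm withdrawing, then going to C.

```bash
c="python3 chk.py 40"
python3 -m inch '[{"tx":0,"ty":0,"tz":-4,"twist":0},{"tx":0,"ty":0,"tz":-4,"twist":0}]' >/dev/null; $c
python3 -m inch '[{"tx":0,"ty":0,"tz":-4,"twist":0},{"tx":0,"ty":0,"tz":-4,"twist":0}]' >/dev/null; $c
python3 -m inch '[{"tx":0,"ty":0,"tz":-10,"twist":0},{"tx":0,"ty":0,"tz":-20,"twist":0},{"tx":0,"ty":0,"tz":-30,"twist":0},{"tx":0,"ty":0,"tz":-15,"twist":0},{"tx":-10,"ty":42,"tz":0,"twist":0},{"tx":-10,"ty":42,"tz":0,"twist":0},{"tx":-10,"ty":42,"tz":0,"twist":0},{"tx":0,"ty":0,"tz":0,"twist":7.6},{"tx":0,"ty":0,"tz":0,"twist":0},{"tx":0,"ty":0,"tz":0,"twist":0}]'| grep -E "tcp|grip"
python3 -c "
from h import *
slots('w12',yaw=.15,tipoff=(5.4,0))"
```

```text
tip 22.6  xy 447.2 187.4  F 0.4 -2.2 -3.2
tip 30.9  xy 446.7 187.3  F 1.2 -2.5 -3.3
tcp_pos: [442.5, 322.8, 194.0]
grip_width: 15.0
t 28.23 tcp [442.5 322.8 194. ] F [ 0.2  0.  -1.2] w 15.0 q [-0.84  0.25  0.09  1.99 -0.01  0.86  0.95]
xax [-0.993 -0.11  -0.046] yax [-0.111  0.994  0.018] zax [ 0.044  0.023 -0.999]
0.94 [141. 290.] lm [560.1 190.2] top [550.2 193.6] yaw 15.6 cost -41.9 | d [ -91.4 -142.9  145.6] twist -9.2
0.89 [131. 178.] lm [443.2 187.5] top [444.8 186.3] yaw 14.8 cost -61.2 | d [  14.1 -138.5  140.8] twist -8.5
0.88 [272. 189.] lm [440.9 315.1] top [439.8 316.7] yaw 7.9 cost -99.6 | d [  4.7  -8.4 143.6] twist -1.6
0.79 [393.  58.] lm [315.8 402.5] top [315.  403.9] yaw -5.0 cost -18.4 | d [118.9  92.2 140.1] twist 11.3
```

```bash
python3 -m inch '[{"tx":2,"ty":-7,"tz":10,"twist":-0.5},{"tx":0,"ty":0,"tz":30,"twist":0},{"tx":0,"ty":0,"tz":19,"twist":0},{"tx":0,"ty":0,"tz":0,"twist":0},{"tx":0,"ty":0,"tz":0,"twist":0}]'| grep -E "tcp"
python3 -c "
from h import *
gap('w13')"
```

```text
tcp_pos: [444.3, 312.9, 132.3]
t 28.95 tcp [444.3 312.9 132.3] F [-0.2 -0.3 -1.3] w 15.2 q [-0.82  0.33  0.09  2.04 -0.02  0.72  0.98]
xax [-0.992 -0.12  -0.046] yax [-0.121  0.993  0.017] zax [ 0.044  0.022 -0.999]
168 slot 283 283 mid 282.5 outer 258 320
174 slot 283 283 mid 282.5 outer 256 324
180 slot 283 283 mid 282.5 outer 256 325
186 slot 283 283 mid 282.5 outer 256 324
192 slot 283 283 mid 282.5 outer 256 324
198 slot 283 283 mid 282.5 outer 256 324
204 slot 283 283 mid 282.5 outer 256 323
210 slot 283 283 mid 282.5 outer 256 323
```

```bash
cat >> h.py <<'E'
def gap2(name,rows=range(160,216,5),lo=110):
    s,Rm=st(); a=grab_frame('wrist'); cv2.imwrite('pics/%s.png'%name,a)
    for r in rows:
        row=a[r,225:345].astype(int); L=(row.mean(1)>lo)&(row.max(1)-row.min(1)<30)
        e=np.flatnonzero(np.diff(np.r_[0,L.astype(int),0])).reshape(-1,2)+225
        print(r,[list(map(int,x)) for x in e if x[1]-x[0]>3])
E
python3 -m inch '[{"tx":0,"ty":3.5,"tz":0,"twist":0},{"tx":0,"ty":0,"tz":0,"twist":0},{"tx":0,"ty":0,"tz":0,"twist":0}]'| grep -E "tcp"
python3 -c "
from h import *
gap2('w14')"
```

```text
tcp_pos: [444.4, 317.1, 133.9]
t 29.38 tcp [444.4 317.1 133.9] F [ 0.7  0.2 -0.1] w 15.1 q [-0.82  0.33  0.09  2.04 -0.02  0.72  0.97]
xax [-0.992 -0.12  -0.048] yax [-0.121  0.992  0.018] zax [ 0.046  0.024 -0.999]
160 [[254, 277], [289, 311]]
165 [[252, 277], [289, 314]]
170 [[250, 277], [290, 316]]
175 [[249, 277], [289, 319]]
180 [[249, 277], [289, 318]]
185 [[249, 277], [289, 318]]
190 [[249, 277], [290, 318]]
195 [[249, 277], [290, 318]]
200 [[249, 277], [290, 318]]
205 [[250, 277], [280, 286], [290, 317]]
210 [[250, 277], [279, 287], [290, 317]]
215 [[250, 277], [279, 287], [290, 317]]
```

```bash
c="python3 chk.py 18"
python3 -m inch '[{"tx":1,"ty":0,"tz":4,"twist":0},{"tx":0,"ty":0,"tz":4,"twist":0}]' >/dev/null; $c || exit
python3 -m inch '[{"tx":0,"ty":0,"tz":4,"twist":0}]' >/dev/null; $c || exit
python3 -m inch '[{"tx":0,"ty":0,"tz":4,"twist":0}]' >/dev/null; $c || exit
python3 -m inch '[{"tx":0,"ty":0,"tz":4,"twist":0}]' >/dev/null; $c || exit
python3 -m inch '[{"tx":0,"ty":0,"tz":4,"twist":0}]' >/dev/null; $c || exit
python3 -m inch '[{"tx":0,"ty":0,"tz":4,"twist":0}]' >/dev/null; $c || exit
python3 -m inch '[{"tx":0,"ty":0,"tz":4,"twist":0}]' >/dev/null; $c || exit
python3 -m inch '[{"tx":0,"ty":0,"tz":3,"twist":0}]' >/dev/null; $c || exit
python3 -m inch '[{"tx":0,"ty":0,"tz":3,"twist":0}]' >/dev/null; $c || exit
python3 -m inch '[{"tx":0,"ty":0,"tz":2,"twist":0}]' >/dev/null; $c || exit
python3 -m inch '[{"tx":0,"ty":0,"tz":2,"twist":0}]' >/dev/null; $c || exit
python3 -m inch '[{"tx":0,"ty":0,"tz":2,"twist":0}]' >/dev/null; $c || exit
python3 -m inch '[{"tx":0,"ty":0,"tz":2,"twist":0}]' >/dev/null; $c || exit
python3 -m inch '[{"tx":0,"ty":0,"tz":2,"twist":0}]' >/dev/null; $c || exit
```

```text
tip 49.9  xy 443.7 317.3  F 0.2 0.1 -1.1
tip 45.5  xy 443.9 317.4  F 0.0 -0.6 -0.9
tip 41.1  xy 444.0 317.4  F 0.6 0.4 -1.0
tip 36.7  xy 444.3 317.3  F 0.2 -3.4 2.5
tip 32.5  xy 444.6 317.0  F 0.9 -3.5 0.1
tip 28.2  xy 444.9 316.8  F -0.1 -3.2 4.5
tip 23.8  xy 445.1 316.6  F -0.4 -3.9 0.7
tip 20.5  xy 445.2 316.5  F -0.5 -3.6 5.2
tip 17.3  xy 445.2 316.5  F -0.3 -3.5 2.8
tip 15.3  xy 445.3 316.6  F -1.2 -5.6 19.8
```

C is good too (−3.5 N sideways, about 3–5 N drag). One more press to be sure the tongue is fully down, then I go to D.

```bash
c="python3 chk.py 60"
python3 -m inch '[{"tx":0,"ty":0,"tz":2.2,"twist":0}]' >/dev/null; $c
python3 -m inch '[{"tx":0,"ty":0,"tz":-4,"twist":0},{"tx":0,"ty":0,"tz":-6,"twist":0}]' >/dev/null; $c
python3 -m inch '[{"tx":0,"ty":0,"tz":-10,"twist":0},{"tx":0,"ty":0,"tz":-20,"twist":0},{"tx":0,"ty":0,"tz":-30,"twist":0},{"tx":0,"ty":0,"tz":-15,"twist":0},{"tx":-39,"ty":-1,"tz":0,"twist":0},{"tx":-38,"ty":-1,"tz":0,"twist":0},{"tx":-38,"ty":-1,"tz":0,"twist":0},{"tx":0,"ty":0,"tz":0,"twist":-7.7},{"tx":0,"ty":0,"tz":0,"twist":0},{"tx":0,"ty":0,"tz":0,"twist":0}]'| grep -E "tcp|grip"
python3 -c "
from h import *
slots('w15',yaw=.25,tipoff=(5.4,0))"
```

```text
tip 14.5  xy 446.4 317.1  F -2.6 -7.4 42.3
tip 24.5  xy 445.8 316.8  F 0.2 -1.4 -3.0
tcp_pos: [558.9, 330.0, 186.2]
grip_width: 15.1
t 32.42 tcp [558.9 330.  186.2] F [-0.  -0.5 -0.6] w 15.1 q [-0.7   0.42  0.09  1.77 -0.04  0.9   1.23]
xax [-0.966 -0.254 -0.054] yax [-0.255  0.967  0.016] zax [ 0.048  0.029 -0.998]
0.93 [306.  52.] lm [442.7 319. ] top [443.5 318. ] yaw 7.0 cost -101.9 | d [116.4  15.8 130.1] twist 7.8
0.85 [128. 151.] lm [554.5 192. ] top [555.2 194.8] yaw 15.9 cost -56.7 | d [  39.8 -131.8  132. ] twist -1.1
0.69 [274. 188.] lm [555.7 322.3] top [553.2 322.3] yaw 15.4 cost -86.5 | d [  9.3  -8.1 135.5] twist -0.7
0.58 [150.  21.] lm [442.7 188. ] top [450.7 188.5] yaw 13.6 cost -63.0 | d [ 142.3 -111.3  126.8] twist 1.1
```

```bash
python3 -m inch '[{"tx":6,"ty":-4.5,"tz":10,"twist":-0.5},{"tx":0,"ty":0,"tz":26,"twist":0},{"tx":0,"ty":0,"tz":17,"twist":0},{"tx":0,"ty":0,"tz":0,"twist":0},{"tx":0,"ty":0,"tz":0,"twist":0}]'| grep -E "tcp"
python3 -c "
from h import *
gap2('w16')"
```

```text
tcp_pos: [555.0, 324.9, 130.9]
t 33.15 tcp [555.  324.9 130.9] F [ 0.1  0.7 -0.6] w 15.4 q [-0.69  0.47  0.08  1.83 -0.04  0.79  1.24]
xax [-0.963 -0.263 -0.054] yax [-0.264  0.964  0.015] zax [ 0.048  0.029 -0.998]
160 []
165 [[253, 261], [262, 266], [267, 273], [287, 311]]
170 [[249, 253], [254, 274], [287, 313]]
175 [[246, 275], [288, 316]]
180 [[246, 274], [288, 316]]
185 [[247, 274], [288, 316]]
190 [[247, 252], [261, 274], [288, 316]]
195 [[247, 255], [261, 273], [287, 315]]
200 [[247, 273], [287, 315]]
205 [[247, 273], [287, 315]]
210 [[247, 273], [287, 315]]
215 [[247, 273], [287, 314]]
```

```bash
python3 -m inch '[{"tx":0,"ty":-1.5,"tz":0,"twist":1.0},{"tx":0,"ty":0,"tz":0,"twist":0},{"tx":0,"ty":0,"tz":0,"twist":0}]'| grep -E "tcp"
python3 -c "
from h import *
gap2('w17',range(175,216,13))"
c="python3 chk.py 12"
python3 -m inch '[{"tx":1,"ty":0,"tz":4,"twist":0}]' >/dev/null; $c || exit
python3 -m inch '[{"tx":0,"ty":0,"tz":4,"twist":0}]' >/dev/null; $c || exit
python3 -m inch '[{"tx":0,"ty":0,"tz":4,"twist":0}]' >/dev/null; $c || exit
python3 -m inch '[{"tx":0,"ty":0,"tz":4,"twist":0}]' >/dev/null; $c || exit
python3 -m inch '[{"tx":0,"ty":0,"tz":4,"twist":0}]' >/dev/null; $c || exit
python3 -m inch '[{"tx":0,"ty":0,"tz":4,"twist":0}]' >/dev/null; $c || exit
python3 -m inch '[{"tx":0,"ty":0,"tz":4,"twist":0}]' >/dev/null; $c || exit
python3 -m inch '[{"tx":0,"ty":0,"tz":4,"twist":0}]' >/dev/null; $c || exit
python3 -m inch '[{"tx":0,"ty":0,"tz":2,"twist":0}]' >/dev/null; $c || exit
python3 -m inch '[{"tx":0,"ty":0,"tz":2,"twist":0}]' >/dev/null; $c || exit
python3 -m inch '[{"tx":0,"ty":0,"tz":2,"twist":0}]' >/dev/null; $c || exit
python3 -m inch '[{"tx":0,"ty":0,"tz":2,"twist":0}]' >/dev/null; $c || exit
python3 -m inch '[{"tx":0,"ty":0,"tz":2,"twist":0}]' >/dev/null; $c || exit
```

```text
tcp_pos: [556.0, 323.7, 132.4]
t 33.58 tcp [556.  323.7 132.4] F [-0.9 -0.6 -0.7] w 15.2 q [-0.7   0.47  0.09  1.83 -0.05  0.79  1.23]
xax [-0.968 -0.244 -0.056] yax [-0.246  0.969  0.017] zax [ 0.05   0.03  -0.998]
175 [[247, 276], [289, 317]]
188 [[248, 254], [261, 276], [289, 317]]
201 [[249, 275], [289, 316]]
214 [[249, 275], [289, 316]]
tip 52.7  xy 555.5 323.7  F -0.5 -1.1 -1.1
tip 48.4  xy 555.5 323.8  F 0.9 0.2 -0.1
tip 43.9  xy 555.7 323.9  F -0.5 0.3 -1.4
tip 39.5  xy 555.8 324.0  F 0.1 0.1 -1.1
tip 35.1  xy 556.0 324.1  F 0.6 0.3 -0.7
tip 30.7  xy 556.2 324.2  F -0.3 -0.2 -0.6
tip 26.4  xy 556.4 324.3  F 0.9 -0.2 0.4
tip 22.1  xy 556.6 324.5  F 0.5 0.4 -0.1
tip 20.0  xy 556.7 324.5  F -1.0 -1.4 1.8
tip 17.9  xy 556.8 324.5  F -2.0 -0.2 1.6
tip 15.9  xy 556.8 324.5  F -1.9 -0.8 1.9
tip 14.8  xy 557.5 324.7  F -7.1 -5.8 29.6
```

D has no drag, so D is worn. I'm pressing once more, then returning the feeler to its stand.

```bash
c="python3 chk.py 60"
python3 -m inch '[{"tx":0,"ty":0,"tz":2.2,"twist":0}]' >/dev/null; $c
python3 -m inch '[{"tx":0,"ty":0,"tz":-10,"twist":0},{"tx":0,"ty":0,"tz":-20,"twist":0},{"tx":0,"ty":0,"tz":-30,"twist":0},{"tx":0,"ty":0,"tz":-30,"twist":0},{"tx":-20,"ty":-42,"tz":-10,"twist":0},{"tx":-20,"ty":-42,"tz":0,"twist":0},{"tx":-20,"ty":-42,"tz":0,"twist":0},{"tx":-20,"ty":-42,"tz":0,"twist":0},{"tx":0,"ty":0,"tz":0,"twist":10.6},{"tx":0,"ty":0,"tz":0,"twist":10.6},{"tx":0,"ty":0,"tz":0,"twist":10.5},{"tx":0,"ty":0,"tz":0,"twist":0},{"tx":0,"ty":0,"tz":0,"twist":0}]'| grep -E "tcp|grip"
python3 -c "
from h import *
s,Rm=st(); grab_frame('wrist')
print('tip',s['tcp_pos']+Rm@[5.4,0,75.8])
find('stand','wrist',zc=40,minscore=.2)
print([(round(r['score'],2),np.round(r['at']),np.round(at_z('wrist',r['at'],0),1)) for r in landmark_of('stand','wrist')])"
```

```text
tip 14.5  xy 558.7 324.9  F -4.1 -7.0 32.1
tcp_pos: [676.4, 174.9, 207.6]
grip_width: 15.1
t 36.88 tcp [676.4 174.9 207.6] F [-1.  -0.6 -0.9] w 15.1 q [-0.53  0.47  0.26  1.65 -0.16  0.97  1.05]
xax [-0.952  0.302 -0.047] yax [0.299 0.953 0.053] zax [ 0.061  0.036 -0.997]
tip [675.87586505 179.24129737 131.75698262]
stand wrist 0.83 [280. 178.] pose [672.8 182.2] yaw 160.9 cost 0.071
stand wrist 0.4 [386.  22.] pose [553.3 326.7] yaw 14.4 cost 0.126
[(0.55, array([278., 170.]), array([672.6, 181.8,   0. ])), (0.37, array([256.,  53.]), array([551.5, 197. ,   0. ]))]
```

```bash
python3 -m inch '[{"tx":4,"ty":1,"tz":20,"twist":1.2},{"tx":2,"ty":-1,"tz":38,"twist":0},{"tx":0,"ty":0,"tz":0,"twist":0},{"tx":0,"ty":0,"tz":0,"twist":0}]'| grep -E "tcp|grip"
python3 -c "
from h import *
s,Rm=st(); a=grab_frame('wrist')
print('tip',s['tcp_pos']+Rm@[5.4,0,75.8], Rm.T@[0,0,-1])
find('stand','wrist',zc=40,minscore=.2,init=-.33)
cv2.imwrite('pics/w18.png',cv2.resize(a[130:330,180:390],(630,600),interpolation=cv2.INTER_CUBIC))"
```

```text
tcp_pos: [673.6, 179.1, 146.3]
grip_width: 15.4
t 37.52 tcp [673.6 179.1 146.3] F [-0.5  0.8 -0.1] w 15.4 q [-0.52  0.53  0.24  1.7  -0.19  0.86  1.04]
xax [-0.945  0.323 -0.045] yax [0.321 0.946 0.054] zax [ 0.06   0.037 -0.998]
tip [672.98282868 183.58368278  70.40073848] [ 0.04464898 -0.05381166  0.99755239]
stand wrist 0.62 [278. 193.] pose [672.1 182.4] yaw 161.6 cost 0.335
```

View pics/w18.png

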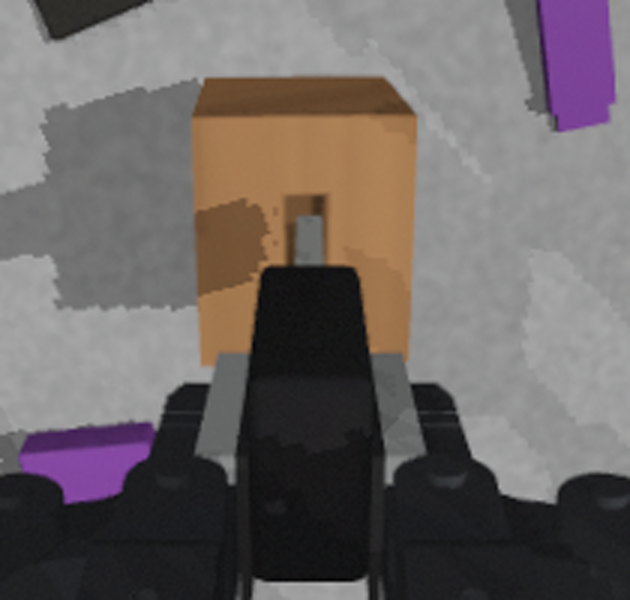

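The blade at crop (309,240) points into the stand's slot, which spans columns 285–330 with its far end at row 193. It is centred across; I'll compute the rest along the slot.

```bash
python3 -c "
from h import *
s,Rm=st(); c=get_calibration('wrist')
print(proj('wrist',s['tcp_pos']+Rm@[5.4+8,0,75.8],c), 'seen 283 201.7')
h=at_z('wrist',[282.3,194.3],58,c)
l=at_z('wrist',[180+285/3,198],58,c);r=at_z('wrist',[180+329.5/3,198],58,c)
print('hole far',h,'wid',r-l, 'mid',(l+r)/2)
# blade far edge position along tool x for the tip depth
o,v=ray('wrist',[283,201.7],c); o=Rm.T@(o-s['tcp_pos']); v=Rm.T@v; print('blade far edge tool',o+v*(75.8-o[2])/v[2], 'shoulder-depth',o+v*(70-o[2])/v[2])
hc=Rm.T@(h-s['tcp_pos']);print('hole far tool',hc,'mid',Rm.T@((l+r)/2-s['tcp_pos']))
"
```

```text
t 37.62 tcp [673.5 179.1 146.4] F [ 0.1 -0.2 -1.9] w 15.4 q [-0.52  0.53  0.24  1.7  -0.19  0.86  1.04]
xax [-0.945  0.323 -0.045] yax [0.321 0.946 0.054] zax [ 0.06   0.037 -0.998]
[284.16760254 204.48797728] seen 283 201.7
hole far [661.99206159 186.75162802  58.        ] wid [3.38152204 9.46645034 0.        ] mid [664.48202489 185.99518327  58.        ]
blade far edge tool [15.24699625 -0.74890763 75.8       ] shoulder-depth [16.74288116 -0.74980819 70.        ]
hole far tool [17.29991593 -1.21877663 87.82301574] mid [14.70174549 -1.1352901  87.94412003]
```

```bash
c="python3 chk.py 14"
python3 -m inch '[{"tx":-2.4,"ty":-0.9,"tz":0,"twist":0},{"tx":0.5,"ty":-0.5,"tz":10,"twist":0}]' >/dev/null; $c || exit
python3 -m inch '[{"tx":0.3,"ty":-0.3,"tz":6,"twist":0}]' >/dev/null; $c || exit
python3 -m inch '[{"tx":0.3,"ty":-0.3,"tz":6,"twist":0}]' >/dev/null; $c || exit
python3 -m inch '[{"tx":0.3,"ty":-0.3,"tz":6,"twist":0}]' >/dev/null; $c || exit
python3 -m inch '[{"tx":0.3,"ty":-0.3,"tz":6,"twist":0}]' >/dev/null; $c || exit
python3 -m inch '[{"tx":0.3,"ty":-0.3,"tz":6,"twist":0}]' >/dev/null; $c || exit
python3 -m inch '[{"tx":0.3,"ty":-0.3,"tz":6,"twist":0}]' >/dev/null; $c || exit
python3 -m inch '[{"tx":0.3,"ty":-0.3,"tz":6,"twist":0}]' >/dev/null; $c || exit
python3 -m inch '[{"tx":0.2,"ty":-0.2,"tz":4,"twist":0}]' >/dev/null; $c || exit
python3 -m inch '[{"tx":0.1,"ty":-0.1,"tz":3,"twist":0}]' >/dev/null; $c || exit
python3 -m inch '[{"tx":0,"ty":0,"tz":2,"twist":0}]' >/dev/null; $c || exit
python3 -m inch '[{"tx":0,"ty":0,"tz":1.5,"twist":0}]' >/dev/null; $c || exit
```

```text
tip 62.8  xy 676.9 177.7  F -1.0 0.1 -1.1
tip 56.1  xy 676.6 177.6  F -0.0 -0.4 -2.2
tip 49.6  xy 676.6 177.6  F -0.3 -0.3 -0.8
tip 43.0  xy 676.5 177.7  F -0.0 0.2 -1.3
tip 36.4  xy 676.4 177.8  F 0.5 0.8 -0.4
tip 29.9  xy 676.4 177.8  F 0.3 0.3 -0.4
tip 23.4  xy 676.4 177.9  F 0.1 -0.9 -0.8
tip 16.9  xy 676.4 177.9  F 0.7 -0.8 -1.3
tip 12.5  xy 676.4 178.0  F 0.7 0.8 -0.4
tip 9.3  xy 676.5 178.2  F -0.5 -0.1 -0.7
tip 7.3  xy 676.6 178.3  F -6.1 -1.7 20.4
```

The feeler is seated (20 N at the shoulder). I'm releasing it, rising, and testing how the tilt creeps.

```bash
cat > z.py <<'E'
from rig import observe
from scipy.spatial.transform import Rotation as R
import numpy as np
s=observe(); m=R.from_quat(s["orientation"],scalar_first=True).as_matrix()
print("t %.2f"%s["time"],np.round(s["tcp_pos"],1),"zax",np.round(m[:2,2],4),"q",np.round(s["q"],3), "w %.1f"%s["grip_width"])
E
python3 -m inch '[{"tx":0,"ty":0,"tz":-1,"twist":0},{"tx":0,"ty":0,"tz":0,"twist":0},{"tx":0,"ty":0,"tz":0,"twist":0}]' 40 >/dev/null; python3 z.py
python3 -m inch '[{"tx":-1,"ty":1,"tz":-20,"twist":0},{"tx":-1.5,"ty":1.5,"tz":-30,"twist":0},{"tx":0,"ty":0,"tz":-40,"twist":0},{"tx":0,"ty":0,"tz":-40,"twist":0}]'  >/dev/null; python3 z.py
python3 -m inch '[{"tx":0,"ty":0,"tz":0,"twist":0}]'  >/dev/null; python3 z.py
python3 -m inch '[{"tx":0,"ty":0,"tz":0,"twist":0},{"tx":0,"ty":0,"tz":0,"twist":0},{"tx":0,"ty":0,"tz":0,"twist":0},{"tx":0,"ty":0,"tz":0,"twist":0}]'  >/dev/null; python3 z.py
python3 -m inch '[{"tx":50,"ty":0,"tz":0,"twist":0},{"tx":50,"ty":0,"tz":0,"twist":0}]'  >/dev/null; python3 z.py
python3 -m inch '[{"tx":0,"ty":50,"tz":0,"twist":0},{"tx":0,"ty":50,"tz":0,"twist":0}]'  >/dev/null; python3 z.py
python3 -m inch '[{"tx":0,"ty":-50,"tz":0,"twist":0},{"tx":0,"ty":-50,"tz":0,"twist":0}]'  >/dev/null; python3 z.py
```

```text
t 39.50 [676.9 178.2  84.5] zax [0.063  0.0381] q [-0.502  0.61   0.222  1.732 -0.21   0.75   1.068] w 40.0
t 40.00 [670.8 174.2 219.5] zax [0.0603 0.0367] q [-0.536  0.455  0.268  1.654 -0.161  0.984  1.029] w 40.2
t 40.12 [672.4 174.3 224.7] zax [0.0664 0.039 ] q [-0.536  0.449  0.269  1.651 -0.16   0.987  1.028] w 40.1
t 40.62 [671.6 174.1 223.9] zax [0.0646 0.0383] q [-0.536  0.449  0.269  1.652 -0.16   0.987  1.028] w 40.0
t 40.88 [577.2 205.2 217.4] zax [0.0645 0.0362] q [-0.656  0.323  0.262  1.848 -0.114  0.91   0.895] w 40.1
t 41.12 [605.4 298.4 221.7] zax [0.0597 0.0342] q [-0.736  0.421  0.242  1.696 -0.119  0.97   0.782] w 40.3
t 41.38 [572.3 210.2 214. ] zax [0.0579 0.0347] q [-0.662  0.325  0.256  1.853 -0.113  0.91   0.891] w 39.9
```

```bash

python3 -m inch '[{"tx":0,"ty":0,"tz":50,"twist":0},{"tx":0,"ty":0,"tz":50,"twist":0},{"tx":0,"ty":0,"tz":0,"twist":0}]'  >/dev/null; python3 z.py
python3 -m inch '[{"tx":0,"ty":0,"tz":-12,"twist":0},{"tx":0,"ty":0,"tz":-12,"twist":0},{"tx":0,"ty":0,"tz":-12,"twist":0},{"tx":0,"ty":0,"tz":-12,"twist":0},{"tx":0,"ty":0,"tz":-12,"twist":0},{"tx":0,"ty":0,"tz":-12,"twist":0},{"tx":0,"ty":0,"tz":-12,"twist":0},{"tx":0,"ty":0,"tz":-6,"twist":0}]'  >/dev/null; python3 z.py
python3 -m inch '[{"tx":0,"ty":0,"tz":50,"twist":0},{"tx":0,"ty":0,"tz":50,"twist":0},{"tx":0,"ty":0,"tz":0,"twist":0}]'  >/dev/null; python3 z.py
python3 -m inch '[{"tx":0,"ty":0,"tz":-50,"twist":0},{"tx":0,"ty":0,"tz":-50,"twist":0},{"tx":0,"ty":0,"tz":0,"twist":0}]'  >/dev/null; python3 z.py
python3 -m inch '[{"tx":0,"ty":62,"tz":0,"twist":0},{"tx":0,"ty":0,"tz":0,"twist":0}]'  >/dev/null; python3 z.py
python3 -m inch '[{"tx":0,"ty":-62,"tz":0,"twist":0},{"tx":0,"ty":0,"tz":0,"twist":0}]'  >/dev/null; python3 z.py
python3 -m inch '[{"tx":62,"ty":0,"tz":0,"twist":0},{"tx":0,"ty":0,"tz":0,"twist":0}]'  >/dev/null; python3 z.py
python3 -m inch '[{"tx":-62,"ty":0,"tz":0,"twist":0},{"tx":0,"ty":0,"tz":0,"twist":0}]'  >/dev/null; python3 z.py
```

```text
t 41.75 [578.  209.9 112.8] zax [0.0588 0.0343] q [-0.628  0.458  0.227  1.918 -0.163  0.715  0.934] w 39.9
t 42.75 [574.4 207.7 216. ] zax [0.066  0.0384] q [-0.66   0.32   0.261  1.855 -0.114  0.903  0.894] w 40.2
t 43.12 [581.9 212.2 115.9] zax [0.0681 0.0398] q [-0.63   0.455  0.229  1.914 -0.166  0.711  0.936] w 40.2
t 43.50 [575.7 207.6 223.2] zax [0.0693 0.0396] q [-0.666  0.313  0.268  1.848 -0.114  0.914  0.894] w 40.0
t 43.75 [596.3 266.3 231.3] zax [0.0728 0.0418] q [-0.716  0.369  0.255  1.75  -0.116  0.952  0.821] w 40.2
t 44.00 [576.  206.  229.2] zax [0.0738 0.0414] q [-0.665  0.304  0.269  1.847 -0.111  0.92   0.893] w 39.4
t 44.25 [516.  225.8 227.1] zax [0.0744 0.0418] q [-0.748  0.224  0.256  1.954 -0.074  0.887  0.782] w 39.7
t 44.50 [575.9 205.5 233.3] zax [0.0764 0.0434] q [-0.672  0.298  0.278  1.846 -0.113  0.924  0.895] w 40.1
```

```bash

python3 -m inch '[{"tx":0,"ty":40,"tz":0,"twist":0},{"tx":0,"ty":-40,"tz":0,"twist":0},{"tx":0,"ty":40,"tz":0,"twist":0},{"tx":0,"ty":-40,"tz":0,"twist":0},{"tx":0,"ty":40,"tz":0,"twist":0},{"tx":0,"ty":-40,"tz":0,"twist":0}]'  >/dev/null; python3 z.py
python3 -m inch '[{"tx":0,"ty":0,"tz":0,"twist":0},{"tx":0,"ty":0,"tz":0,"twist":0},{"tx":0,"ty":0,"tz":0,"twist":0}]'  >/dev/null; python3 z.py
python3 -m inch '[{"tx":0,"ty":0,"tz":40,"twist":0},{"tx":0,"ty":0,"tz":-40,"twist":0},{"tx":0,"ty":0,"tz":40,"twist":0},{"tx":0,"ty":0,"tz":-40,"twist":0},{"tx":0,"ty":0,"tz":40,"twist":0},{"tx":0,"ty":0,"tz":-40,"twist":0}]'  >/dev/null; python3 z.py
python3 -m inch '[{"tx":0,"ty":0,"tz":0,"twist":0},{"tx":0,"ty":0,"tz":0,"twist":0},{"tx":0,"ty":0,"tz":0,"twist":0}]'  >/dev/null; python3 z.py
python3 -m inch '[{"tx":0,"ty":0,"tz":0,"twist":10},{"tx":0,"ty":0,"tz":0,"twist":-10},{"tx":0,"ty":0,"tz":0,"twist":10},{"tx":0,"ty":0,"tz":0,"twist":-10}]'  >/dev/null; python3 z.py
```

```text
t 45.25 [576.9 206.4 236.8] zax [0.0774 0.0426] q [-0.671  0.296  0.275  1.84  -0.109  0.931  0.891] w 39.4
t 45.62 [576.9 203.5 238.4] zax [0.0781 0.042 ] q [-0.67   0.293  0.278  1.841 -0.108  0.933  0.891] w 39.6
t 46.38 [576.3 206.3 233.8] zax [0.0724 0.0383] q [-0.676  0.302  0.281  1.84  -0.111  0.932  0.892] w 40.0
t 46.75 [577.7 207.4 236.4] zax [0.0761 0.0402] q [-0.677  0.3    0.282  1.836 -0.11   0.933  0.891] w 39.9
t 47.25 [577.3 207.5 235.3] zax [0.0748 0.0395] q [-0.677  0.301  0.281  1.837 -0.11   0.932  0.884] w 40.2
```

```bash

python3 -m inch '[{"tx":39,"ty":-31,"tz":0,"twist":0},{"tx":39,"ty":-31,"tz":0,"twist":0},{"tx":39,"ty":-31,"tz":0,"twist":0}]'  >/dev/null; python3 z.py
python3 -m inch '[{"tx":20,"ty":-16,"tz":0,"twist":0},{"tx":20,"ty":-16,"tz":0,"twist":0}]'  >/dev/null; python3 z.py
python3 -m inch '[{"tx":20,"ty":-16,"tz":0,"twist":0},{"tx":20,"ty":-16,"tz":0,"twist":0}]'  >/dev/null; python3 z.py
python3 -m inch '[{"tx":20,"ty":-16,"tz":0,"twist":0},{"tx":20,"ty":-16,"tz":0,"twist":0}]'  >/dev/null; python3 z.py
```

```text
t 47.62 [435.  157.9 221.1] zax [0.075  0.0382] q [-0.747  0.055  0.27   2.16  -0.019  0.844  0.77 ] w 40.1
t 47.88 [383.7 139.6 216.2] zax [0.0743 0.0384] q [-0.763 -0.043  0.249  2.266  0.018  0.834  0.711] w 40.0
t 48.12 [333.7 121.9 211.6] zax [0.0743 0.0385] q [-0.772 -0.145  0.216  2.362  0.05   0.838  0.647] w 39.8
t 48.38 [283.9 104.2 207. ] zax [0.0745 0.0386] q [-0.768 -0.253  0.162  2.452  0.068  0.858  0.586] w 39.9
```

```bash

python3 -m inch '[{"tx":8,"ty":-6,"tz":0,"twist":0},{"tx":8,"ty":-6,"tz":0,"twist":0}]'  >/dev/null; python3 z.py
python3 -m inch '[{"tx":8,"ty":-6,"tz":0,"twist":0},{"tx":8,"ty":-6,"tz":0,"twist":0}]'  >/dev/null; python3 z.py
```

```text
t 48.62 [269.8 100.3 207.5] zax [0.0779 0.0412] q [-0.441 -0.258 -0.124  2.462 -0.033  0.848  0.7  ] w 40.1
t 48.88 [261.3  96.5 209. ] zax [0.0815 0.0446] q [-0.107 -0.277 -0.39   2.462 -0.14   0.848  0.84 ] w 40.2
```

```bash

python3 -m inch '[{"tx":-30,"ty":24,"tz":0,"twist":0},{"tx":-48,"ty":38,"tz":0,"twist":0},{"tx":-48,"ty":38,"tz":0,"twist":0},{"tx":-48,"ty":38,"tz":0,"twist":0},{"tx":-48,"ty":38,"tz":0,"twist":0}]'  >/dev/null; python3 z.py
python3 -m inch '[{"tx":-48,"ty":38,"tz":0,"twist":0},{"tx":-48,"ty":38,"tz":0,"twist":0},{"tx":-48,"ty":38,"tz":0,"twist":0},{"tx":-48,"ty":38,"tz":0,"twist":0}]'  >/dev/null; python3 z.py
python3 -m inch '[{"tx":-48,"ty":38,"tz":0,"twist":0},{"tx":-24,"ty":19,"tz":0,"twist":0}]'  >/dev/null; python3 z.py
```

```text
t 49.50 [532.8 187.3 235.6] zax [0.0848 0.0424] q [-0.115  0.237 -0.389  1.916  0.116  0.914  0.676] w 39.5
t 50.00 [768.6 267.3 256.9] zax [0.0836 0.0417] q [-0.214  0.624 -0.329  1.285  0.208  1.171  0.683] w 40.1
t 50.25 [858.2 297.7 263.3] zax [0.0823 0.0413] q [-0.263  0.799 -0.304  0.959  0.223  1.319  0.716] w 40.3
```

```bash

python3 -m inch '[{"tx":-30,"ty":24,"tz":0,"twist":0},{"tx":-30,"ty":24,"tz":0,"twist":0}]'  >/dev/null; python3 z.py
python3 -m inch '[{"tx":-15,"ty":12,"tz":0,"twist":0},{"tx":-15,"ty":12,"tz":0,"twist":0}]'  >/dev/null; python3 z.py
python3 -m inch '[{"tx":-15,"ty":12,"tz":0,"twist":0}]'  >/dev/null; python3 z.py
python3 -m inch '[{"tx":-15,"ty":12,"tz":0,"twist":0}]'  >/dev/null; python3 z.py
```

```text
t 50.50 [931.7 322.6 269.3] zax [0.0815 0.0408] q [-0.318  0.99  -0.277  0.578  0.231  1.5    0.762] w 40.1
t 50.75 [968.6 335.1 270.5] zax [0.08   0.0404] q [-0.367  1.16  -0.232  0.224  0.212  1.673  0.81 ] w 40.5
t 50.88 [969.9 336.7 259.9] zax [0.0721 0.0414] q [-0.391  1.177 -0.024  0.22   0.012  1.662  0.833] w 39.9
t 51.00 [973.1 335.8 258.1] zax [0.0761 0.0428] q [-0.411  1.189  0.191  0.216 -0.192  1.653  0.857] w 39.9
```

```bash

python3 -m inch '[{"tx":0,"ty":0,"tz":-20,"twist":0}]'  >/dev/null; python3 z.py
python3 -m inch '[{"tx":0,"ty":0,"tz":-20,"twist":0}]'  >/dev/null; python3 z.py
python3 -m inch '[{"tx":-30,"ty":24,"tz":0,"twist":0}]'  >/dev/null; python3 z.py
python3 -m inch '[{"tx":-30,"ty":24,"tz":0,"twist":0}]'  >/dev/null; python3 z.py
```

```text
t 51.12 [968.7 333.8 272.7] zax [0.0742 0.0408] q [-0.42   1.181  0.281  0.214 -0.276  1.671  0.867] w 39.9
t 51.25 [964.1 331.9 290.6] zax [0.0757 0.041 ] q [-0.428  1.17   0.381  0.213 -0.37   1.688  0.878] w 40.2
t 51.38 [967.7 330.8 288.4] zax [0.0802 0.0457] q [-0.441  1.188  0.591  0.212 -0.574  1.684  0.901] w 40.2
t 51.50 [972.8 330.2 283.1] zax [0.0874 0.049 ] q [-0.451  1.212  0.802  0.213 -0.78   1.68   0.923] w 40.2
```

The reach limits don't undo the tilt. But pushing the fingertips against a fixed thing did reduce it earlier, because each row re-bases on the measured pose. I'll close the fingers and press outward gently on the fixed tray's inner walls to straighten the tool.

```bash

python3 -m inch '[{"tx":22,"ty":-54,"tz":0,"twist":0},{"tx":22,"ty":-54,"tz":0,"twist":0},{"tx":22,"ty":-54,"tz":0,"twist":0},{"tx":22,"ty":-54,"tz":0,"twist":0},{"tx":22,"ty":-54,"tz":10,"twist":0},{"tx":22,"ty":-54,"tz":20,"twist":0},{"tx":22,"ty":-54,"tz":20,"twist":0},{"tx":20,"ty":-50,"tz":30,"twist":0}]' 0 30 >/dev/null; python3 z.py
python3 -c "
from h import *
s,Rm=st(); t=np.array([665,-10,60]); print(Rm.T@(t-s['tcp_pos']))
grab_frame('top'); find('tray','top',zc=10,init=-.1)
print([(round(r['score'],2),np.round(at_z('top',r['at'],50)[:2])) for r in landmark_of('slot_1','top')])"
```

```text
t 52.50 [723.7  44.2 164.8] zax [0.0947 0.0459] q [-0.697  0.692  0.855  1.668 -0.676  0.985  1.613] w -0.1
t 52.5 tcp [723.7  44.2 164.8] F [ 2.3 -0.8 -0.6] w -0.1 q [-0.7   0.69  0.86  1.67 -0.68  0.99  1.61]
xax [-0.937  0.342 -0.073] yax [0.337 0.938 0.075] zax [ 0.095  0.046 -0.994]
[ 44.09159374 -78.57071224  96.16786874]
tray top 0.71 [315. 188.] pose [601.1 -31.8] yaw 172.2 cost 0.249
[(0.41, array([538., 289.]))]
```

```bash

python3 -m inch '[{"tx":22,"ty":-39,"tz":20,"twist":0},{"tx":22,"ty":-39,"tz":30,"twist":0},{"tx":0,"ty":0,"tz":40,"twist":0},{"tx":0,"ty":0,"tz":0,"twist":0}]' >/dev/null; python3 z.py
python3 -c "
from h import *
s,Rm=st(); t=np.array([668,-12,34]); print(Rm.T@(t-s['tcp_pos']))
a=grab_frame('wrist'); find('tray','wrist',zc=10,init=-.1,minscore=.2)"
```

```text
t 53.15 [665.6  -8.8  64.4] zax [0.0944 0.0462] q [-0.599  0.715  0.754  1.864 -0.777  0.771  1.806] w 0.1
t 53.15 tcp [665.6  -8.8  64.4] F [-0.1 -0.6  0.5] w 0.1 q [-0.6   0.71  0.75  1.86 -0.78  0.77  1.81]
xax [-0.937  0.342 -0.073] yax [0.337 0.939 0.076] zax [ 0.094  0.046 -0.994]
[-1.14922282 -4.43511863 30.2889659 ]
tray wrist 0.67 [220. 138.] pose [578.9 -17.2] yaw 174.6 cost 0.071
```

```bash

python3 -m inch '[{"tx":-1,"ty":-4,"tz":28,"twist":0},{"tx":-9,"ty":2.2,"tz":0.8,"twist":0}]' >/dev/null; python3 z.py
c="python3 chk.py 30"
python3 -m inch '[{"tx":-3,"ty":0.7,"tz":0.2,"twist":0}]' >/dev/null; $c || exit
python3 -m inch '[{"tx":-3,"ty":0.7,"tz":0.2,"twist":0}]' >/dev/null; $c || exit
python3 -m inch '[{"tx":-2,"ty":0.5,"tz":0.2,"twist":0}]' >/dev/null; $c || exit
python3 -m inch '[{"tx":-2,"ty":0.5,"tz":0.2,"twist":0}]' >/dev/null; $c || exit
python3 -m inch '[{"tx":-2,"ty":0.5,"tz":0.2,"twist":0}]' >/dev/null; $c || exit
python3 -m inch '[{"tx":-2,"ty":0.5,"tz":0.2,"twist":0}]' >/dev/null; $c || exit
python3 -m inch '[{"tx":-2,"ty":0.5,"tz":0.2,"twist":0}]' >/dev/null; $c || exit
python3 -m inch '[{"tx":-2,"ty":0.5,"tz":0.2,"twist":0}]' >/dev/null; $c; python3 z.py
```

```text
t 53.50 [681.6 -12.6  42.8] zax [0.1029 0.0464] q [-0.563  0.756  0.721  1.838 -0.809  0.747  1.831] w 0.2
tip -30.8  xy 686.8 -12.9  F -1.0 1.1 0.5
tip -29.4  xy 690.7 -13.2  F 0.8 1.1 0.2
tip -28.5  xy 693.1 -13.2  F -5.8 -0.7 4.7
tip -28.1  xy 694.6 -13.5  F -5.0 0.8 12.4
tip -27.4  xy 696.5 -13.4  F -5.4 1.5 7.9
tip -26.9  xy 698.6 -13.6  F -1.7 -0.2 1.9
tip -26.6  xy 700.8 -13.8  F 0.4 -0.2 0.1
tip -26.5  xy 703.1 -13.9  F -1.1 0.7 1.0
t 54.50 [703.1 -13.9  49.3] zax [0.1061 0.0484] q [-0.551  0.774  0.726  1.786 -0.802  0.78   1.816] w -0.1
```

```bash

python3 -m inch '[{"tx":16,"ty":-4,"tz":-1,"twist":0},{"tx":10,"ty":-2,"tz":14,"twist":0},{"tx":0,"ty":0,"tz":4,"twist":0},{"tx":0,"ty":0,"tz":0,"twist":0}]' >/dev/null; python3 z.py
c="python3 chk.py 40"
python3 -m inch '[{"tx":-5,"ty":1,"tz":1,"twist":0}]' >/dev/null; $c || exit
python3 -m inch '[{"tx":-4,"ty":0.8,"tz":1,"twist":0}]' >/dev/null; $c || exit
python3 -m inch '[{"tx":-3,"ty":0.5,"tz":1,"twist":0}]' >/dev/null; $c || exit
python3 -m inch '[{"tx":-3,"ty":0.5,"tz":0.6,"twist":0}]' >/dev/null; $c || exit; python3 z.py
python3 -m inch '[{"tx":-3,"ty":0.5,"tz":0.6,"twist":0}]' >/dev/null; $c || exit; python3 z.py
python3 -m inch '[{"tx":-3,"ty":0.5,"tz":0.6,"twist":0}]' >/dev/null; $c || exit; python3 z.py
```

```text
t 55.00 [678.9  -9.6  28. ] zax [0.1066 0.048 ] q [-0.554  0.768  0.699  1.851 -0.831  0.717  1.849] w -0.0
tip -48.2  xy 684.4 -10.4  F -0.9 1.4 0.4
tip -48.7  xy 689.4 -11.1  F 0.5 0.8 -0.2
tip -49.7  xy 691.2 -11.2  F -26.2 4.5 15.1
tip -50.3  xy 691.4 -11.2  F -37.5 6.5 38.5
t 55.50 [691.4 -11.2  25.5] zax [0.0974 0.0519] q [-0.54   0.79   0.697  1.813 -0.828  0.744  1.842] w -0.1
tip -50.4  xy 691.4 -11.3  F -34.1 4.8 38.5
t 55.62 [691.4 -11.3  25.4] zax [0.091  0.0548] q [-0.537  0.793  0.697  1.808 -0.826  0.754  1.84 ] w -0.1
tip -50.3  xy 691.5 -11.3  F -32.7 4.9 35.7
t 55.75 [691.5 -11.3  25.5] zax [0.0849 0.058 ] q [-0.534  0.795  0.697  1.803 -0.824  0.763  1.838] w -0.1
```

This works: the tilt falls 0.006 per row. I'll continue with less downward load.

```bash
c="python3 chk.py 40"
python3 -m inch '[{"tx":-2.5,"ty":0.5,"tz":-0.3,"twist":0}]' >/dev/null; $c || exit; python3 z.py
python3 -m inch '[{"tx":-2.5,"ty":0.5,"tz":0,"twist":0}]' >/dev/null; $c || exit; python3 z.py
python3 -m inch '[{"tx":-2.5,"ty":0.5,"tz":0,"twist":0}]' >/dev/null; $c || exit
python3 -m inch '[{"tx":-2.5,"ty":0.5,"tz":0,"twist":0}]' >/dev/null; $c || exit; python3 z.py
python3 -m inch '[{"tx":-2.5,"ty":0.5,"tz":0,"twist":0}]' >/dev/null; $c || exit
python3 -m inch '[{"tx":-2.5,"ty":0.5,"tz":0,"twist":0}]' >/dev/null; $c || exit; python3 z.py
python3 -m inch '[{"tx":-2.5,"ty":0.5,"tz":0,"twist":0}]' >/dev/null; $c || exit
python3 -m inch '[{"tx":-2.5,"ty":0.5,"tz":0,"twist":0}]' >/dev/null; $c || exit; python3 z.py
python3 -m inch '[{"tx":-2.5,"ty":0.5,"tz":0,"twist":0}]' >/dev/null; $c || exit
python3 -m inch '[{"tx":-2.5,"ty":0.5,"tz":0,"twist":0}]' >/dev/null; $c || exit; python3 z.py
```

```text
tip -50.0  xy 691.3 -11.2  F -19.2 2.3 9.3
t 55.88 [691.3 -11.2  25.8] zax [0.0793 0.0603] q [-0.533  0.797  0.698  1.799 -0.821  0.772  1.836] w -0.3
tip -50.1  xy 691.4 -11.3  F -20.9 3.8 15.5
t 56.00 [691.4 -11.3  25.7] zax [0.0741 0.0622] q [-0.531  0.799  0.698  1.794 -0.819  0.78   1.834] w -0.2
tip -50.1  xy 691.4 -11.3  F -22.1 3.2 19.1
tip -50.1  xy 691.5 -11.2  F -23.2 4.1 20.6
t 56.25 [691.5 -11.2  25.7] zax [0.0635 0.0664] q [-0.527  0.803  0.699  1.785 -0.815  0.796  1.831] w -0.1
tip -50.0  xy 691.5 -11.2  F -22.2 4.2 19.8
tip -50.1  xy 691.6 -11.2  F -21.9 2.7 16.1
t 56.50 [691.6 -11.2  25.7] zax [0.0528 0.0706] q [-0.523  0.807  0.699  1.776 -0.81   0.812  1.827] w -0.2
tip -50.1  xy 691.6 -11.2  F -21.9 4.3 20.2
tip -50.2  xy 691.6 -11.1  F -21.0 2.4 17.7
t 56.75 [691.6 -11.1  25.6] zax [0.042  0.0748] q [-0.519  0.812  0.699  1.767 -0.806  0.828  1.823] w -0.0
tip -50.2  xy 691.7 -11.1  F -21.9 2.5 19.2
tip -50.1  xy 691.7 -11.1  F -23.4 2.8 19.6
t 57.00 [691.7 -11.1  25.7] zax [0.0312 0.079 ] q [-0.515  0.816  0.699  1.758 -0.802  0.844  1.82 ] w 0.2
```

The tool-x tilt is gone. The remainder is along tool y, so I'll press the same way on the +y wall.

```bash
c="python3 chk.py 40"
python3 -m inch '[{"tx":38,"ty":-12,"tz":-3,"twist":0},{"tx":0,"ty":20,"tz":1.5,"twist":0},{"tx":2,"ty":15,"tz":1.5,"twist":0},{"tx":0,"ty":0,"tz":0,"twist":0}]' >/dev/null; $c; python3 z.py
python3 -m inch '[{"tx":1,"ty":5,"tz":0.8,"twist":0}]' >/dev/null; $c || exit
python3 -m inch '[{"tx":1,"ty":5,"tz":0.8,"twist":0}]' >/dev/null; $c || exit; python3 z.py
python3 -m inch '[{"tx":0.5,"ty":3,"tz":0.4,"twist":0}]' >/dev/null; $c || exit
python3 -m inch '[{"tx":0.5,"ty":3,"tz":0.4,"twist":0}]' >/dev/null; $c || exit
python3 -m inch '[{"tx":0.5,"ty":3,"tz":0.4,"twist":0}]' >/dev/null; $c || exit; python3 z.py
```

```text
tip -47.9  xy 662.5 24.9  F 0.3 -0.3 0.0
t 57.50 [662.5  24.9  27.9] zax [0.032  0.0787] q [-0.591  0.777  0.703  1.834 -0.807  0.804  1.789] w 0.1
tip -48.3  xy 663.6 29.4  F 0.3 0.1 -0.5
tip -48.8  xy 664.5 34.1  F -5.1 -14.9 4.9
t 57.75 [664.5  34.1  27. ] zax [0.0325 0.0772] q [-0.605  0.781  0.703  1.829 -0.808  0.804  1.773] w -0.0
tip -48.8  xy 664.6 34.2  F -8.0 -17.6 8.8
tip -48.8  xy 664.5 34.1  F -7.4 -12.3 9.1
tip -48.8  xy 664.4 34.0  F -7.3 -11.3 8.3
t 58.12 [664.4  34.   27. ] zax [0.031  0.0677] q [-0.614  0.784  0.712  1.828 -0.803  0.804  1.758] w -0.0
```

```bash
c="python3 chk.py 40"
python3 -m inch '[{"tx":0.5,"ty":4,"tz":0.3,"twist":0},{"tx":0.5,"ty":4,"tz":0.3,"twist":0},{"tx":0.5,"ty":4,"tz":0.3,"twist":0}]' >/dev/null; $c || exit; python3 z.py
python3 -m inch '[{"tx":0.5,"ty":4,"tz":0.3,"twist":0},{"tx":0.5,"ty":4,"tz":0.3,"twist":0},{"tx":0.5,"ty":4,"tz":0.3,"twist":0}]' >/dev/null; $c || exit; python3 z.py
python3 -m inch '[{"tx":0.5,"ty":4,"tz":0.3,"twist":0},{"tx":0.5,"ty":4,"tz":0.3,"twist":0},{"tx":0.5,"ty":4,"tz":0.3,"twist":0}]' >/dev/null; $c || exit; python3 z.py
python3 -m inch '[{"tx":0.5,"ty":4,"tz":0.1,"twist":0},{"tx":0.5,"ty":4,"tz":0.1,"twist":0},{"tx":0.5,"ty":4,"tz":0.1,"twist":0}]' >/dev/null; $c || exit; python3 z.py
```

```text
tip -48.6  xy 664.4 34.1  F -7.8 -14.5 7.3
t 58.50 [664.4  34.1  27.2] zax [0.0281 0.056 ] q [-0.626  0.789  0.722  1.826 -0.796  0.807  1.738] w 0.0
tip -48.4  xy 664.2 34.1  F -9.2 -14.4 9.9
t 58.88 [664.2  34.1  27.4] zax [0.0247 0.0445] q [-0.637  0.795  0.733  1.824 -0.789  0.81   1.719] w 0.1
tip -48.3  xy 664.1 34.1  F -8.4 -15.0 8.7
t 59.25 [664.1  34.1  27.5] zax [0.021 0.033] q [-0.648  0.8    0.744  1.821 -0.783  0.814  1.699] w 0.2
tip -48.0  xy 664.0 34.1  F -7.5 -15.3 6.0
t 59.62 [664.   34.1  27.8] zax [0.0169 0.0213] q [-0.66   0.806  0.754  1.818 -0.775  0.819  1.679] w -0.3
```

```bash
c="python3 chk.py 40"
python3 -m inch '[{"tx":0.5,"ty":4,"tz":0.1,"twist":0},{"tx":0.5,"ty":4,"tz":0.1,"twist":0},{"tx":0.5,"ty":4,"tz":0.1,"twist":0},{"tx":0.5,"ty":4,"tz":0.1,"twist":0},{"tx":0.5,"ty":4,"tz":0,"twist":0},{"tx":0.5,"ty":4,"tz":0,"twist":0},{"tx":0.5,"ty":4,"tz":0,"twist":0},{"tx":0.5,"ty":4,"tz":0,"twist":0}]' >/dev/null; $c; python3 z.py
python3 -m inch '[{"tx":0,"ty":-15,"tz":-10,"twist":0},{"tx":0,"ty":0,"tz":-60,"twist":0},{"tx":0,"ty":0,"tz":-60,"twist":0},{"tx":0,"ty":40,"tz":-60,"twist":0},{"tx":0,"ty":55,"tz":-20,"twist":0},{"tx":15,"ty":55,"tz":0,"twist":0},{"tx":15,"ty":50,"tz":0,"twist":0},{"tx":0,"ty":0,"tz":0,"twist":-10},{"tx":0,"ty":0,"tz":0,"twist":-10},{"tx":0,"ty":0,"tz":0,"twist":-10},{"tx":0,"ty":0,"tz":0,"twist":-3}]' 85 >/dev/null; python3 z.py
python3 -c "
from h import *
slots('w20',tipoff=(0,0))
find('stand','wrist',zc=40)"
```

```text
tip -47.6  xy 663.6 34.2  F -7.9 -13.8 6.0
t 60.62 [663.6  34.2  28.2] zax [ 0.0041 -0.0096] q [-0.688  0.824  0.782  1.808 -0.757  0.834  1.627] w 0.4
t 62.00 [709.1 212.1 238. ] zax [ 0.0069 -0.0082] q [-0.887  0.669  0.82   1.483 -0.498  1.203  1.747] w 84.9
t 62.0 tcp [709.1 212.1 238. ] F [ 0.1 -1.3  0.6] w 84.9 q [-0.89  0.67  0.82  1.48 -0.5   1.2   1.75]
xax [-0.985 -0.173 -0.005] yax [-0.172  0.985 -0.009] zax [ 0.007 -0.008 -1.   ]
0.86 [296.  28.] lm [552.1 193.6] top [553.4 196.3] yaw 15.1 cost -108.2 | d [157.1  13.1 187.1] twist -5.2
0.65 [392.  42.] lm [544.6 289.3] top [546.4 290.2] yaw 19.1 cost -90.7 | d [147.8 106.8 186.3] twist -9.2
stand wrist 0.82 [267. 148.] pose [673.  181.9] yaw 159.8 cost 0.32
```

The tool is upright again. D has been knocked to (546,290), as the task warned. Now to fetch A, which is worn.

```bash

python3 -m inch '[{"tx":52,"ty":4,"tz":32,"twist":-5},{"tx":52,"ty":5,"tz":32,"twist":0},{"tx":50,"ty":18,"tz":32,"twist":0},{"tx":0,"ty":0,"tz":0,"twist":0},{"tx":0,"ty":0,"tz":0,"twist":0}]' 75 >/dev/null; python3 z.py
python3 -c "
from h import *
slots('w21',tipoff=(0,0)); gap2('w21',range(170,260,15))"
```

```text
t 62.77 [550.2 200.8 139.1] zax [ 0.0087 -0.0087] q [-1.077  0.525  0.81   1.946 -0.48   0.87   1.801] w 75.2
t 62.77 tcp [550.2 200.8 139.1] F [-0.2 -0.1  0.6] w 75.2 q [-1.08  0.53  0.81  1.95 -0.48  0.87  1.8 ]
xax [-0.969 -0.245 -0.006] yax [-0.245  0.969 -0.011] zax [ 0.009 -0.009 -1.   ]
0.77 [480. 116.] lm [439.4 319.8] top [443.2 320.4] yaw 7.3 cost -61.5 | d [ 74.9 143.1  87.1] twist 6.9
0.65 [308.  63.] lm [445.2 188.3] top [443.9 187.8] yaw 14.9 cost -81.5 | d [106.8  14.4  88.3] twist -0.7
0.62 [275. 226.] lm [557.4 194.8] top [555.3 196.3] yaw 15.6 cost -80.5 | d [-3.3 -4.7 89.2] twist -1.3
0.6 [404. 244.] lm [548.1 291.1] top [547.3 290.7] yaw 18.4 cost -72.7 | d [-18.7  88.9  88.3] twist -4.2
t 62.88 tcp [550.5 200.7 139. ] F [ 0.  -0.7 -0.1] w 74.9 q [-1.08  0.53  0.81  1.95 -0.48  0.87  1.8 ]
xax [-0.969 -0.246 -0.006] yax [-0.246  0.969 -0.011] zax [ 0.009 -0.009 -1.   ]
170 []
185 [[246, 272], [285, 311]]
200 [[246, 251], [261, 272], [285, 296], [304, 311]]
215 [[247, 272], [285, 311]]
230 [[247, 273], [286, 311]]
245 [[248, 273], [286, 310]]
```

```bash

python3 -m inch '[{"tx":-3,"ty":-4,"tz":20,"twist":0},{"tx":0,"ty":0,"tz":50,"twist":0},{"tx":0,"ty":0,"tz":30,"twist":0},{"tx":0,"ty":0,"tz":6,"twist":0},{"tx":0,"ty":0,"tz":0,"twist":0}]' 72 >/dev/null; python3 z.py; python3 chk.py 10 || exit
python3 -m inch '[{"tx":0,"ty":0,"tz":0,"twist":0},{"tx":0,"ty":0,"tz":0,"twist":0},{"tx":0,"ty":0,"tz":0,"twist":0},{"tx":0,"ty":0,"tz":0,"twist":0}]' 0 60 >/dev/null; python3 z.py;python3 chk.py 30
python3 -c "
from h import *
s,Rm=st(); t=np.array([603.5-50*.9945,-18+50*.1045,120]); print(Rm.T@(t-s['tcp_pos']))"
```

```text
t 63.55 [560.  194.9  29. ] zax [ 0.0121 -0.0091] q [-0.944  0.68   0.66   1.979 -0.629  0.687  1.924] w 72.0
tip -46.8  xy 560.0 194.9  F 1.5 -0.9 0.7
t 64.05 [561.  196.2  31.6] zax [ 0.0147 -0.0066] q [-0.946  0.676  0.662  1.978 -0.628  0.689  1.923] w 43.4
tip -44.2  xy 561.0 196.2  F -0.1 -1.1 -6.4
t 64.05 tcp [561.  196.2  31.6] F [-0.1 -1.1 -6.4] w 43.4 q [-0.95  0.68  0.66  1.98 -0.63  0.69  1.92]
xax [-0.97  -0.243 -0.013] yax [-0.243  0.97  -0.01 ] zax [ 0.015 -0.007 -1.   ]
[  56.70733944 -201.79335241  -87.11019164]
```

```bash

python3 -m inch '[{"tx":0,"ty":0,"tz":-40,"twist":0},{"tx":0,"ty":0,"tz":-50,"twist":0},{"tx":14,"ty":-50,"tz":0,"twist":0},{"tx":14,"ty":-50,"tz":0,"twist":0},{"tx":14,"ty":-50,"tz":0,"twist":0},{"tx":14,"ty":-50,"tz":0,"twist":0},{"tx":0,"ty":0,"tz":0,"twist":10},{"tx":0,"ty":0,"tz":0,"twist":10},{"tx":0,"ty":0,"tz":0,"twist":0},{"tx":0,"ty":0,"tz":0,"twist":0}]' >/dev/null; python3 z.py
python3 -c "
from h import *
s,Rm=st(); 
grab_frame('wrist'); find('tray','wrist',zc=10,init=-.1,minscore=.2)
t=np.array([603.5-50*.9945,-18+50*.1045,60]); print(Rm.T@(t-s['tcp_pos']))"
```

```text
t 65.30 [552.2 -17.2 126.1] zax [ 0.0146 -0.0071] q [-0.778  0.523  0.897  2.038 -0.552  0.823  1.904] w 43.1
t 65.3 tcp [552.2 -17.2 126.1] F [-1.1  0.4 -6.7] w 43.1 q [-0.78  0.52  0.9   2.04 -0.55  0.82  1.9 ]
xax [-0.994  0.105 -0.015] yax [ 0.105  0.994 -0.006] zax [ 0.015 -0.007 -1.   ]
tray wrist 0.88 [291. 183.] pose [605.7 -19.1] yaw 174.6 cost 1.461
[-0.11462925  4.95112226 66.12939963]
```

```bash
c="python3 chk.py 25"
python3 -m inch '[{"tx":-5,"ty":4,"tz":30,"twist":0},{"tx":0,"ty":0,"tz":40,"twist":0},{"tx":0,"ty":0,"tz":14,"twist":0},{"tx":0,"ty":0,"tz":1,"twist":0}]' >/dev/null; $c || exit
python3 -m inch '[{"tx":0,"ty":0,"tz":1.5,"twist":0}]' >/dev/null; $c || exit
python3 -m inch '[{"tx":0,"ty":0,"tz":1.5,"twist":0}]' >/dev/null; $c || exit
python3 -m inch '[{"tx":0,"ty":0,"tz":1.5,"twist":0}]' >/dev/null; $c || exit
python3 -m inch '[{"tx":0,"ty":0,"tz":1.5,"twist":0}]' >/dev/null; $c || exit
python3 -m inch '[{"tx":0,"ty":0,"tz":1.5,"twist":0}]' >/dev/null; $c || exit
```

```text
tip -35.4  xy 560.5 -12.8  F 0.0 0.3 -5.4
tip -35.9  xy 561.1 -12.9  F 0.3 -0.2 -6.8
tip -36.6  xy 561.7 -12.8  F 0.3 0.9 -6.8
tip -37.5  xy 562.1 -12.7  F 0.4 -0.6 -7.0
tip -38.7  xy 562.3 -12.6  F -0.3 -0.4 -6.8
tip -40.2  xy 562.4 -12.5  F 0.5 -0.5 -6.7
```

```bash
c="python3 chk.py 3.5"
for i in 1; do python3 -m inch '[{"tx":0,"ty":0,"tz":1.2,"twist":0}]' >/dev/null; python3 chk.py; python3 -m inch '[{"tx":0,"ty":0,"tz":1.2,"twist":0}]' >/dev/null; python3 chk.py; python3 -m inch '[{"tx":0,"ty":0,"tz":1,"twist":0}]' >/dev/null; python3 chk.py; done
```

```text
tip -41.1  xy 562.7 -12.6  F -5.2 2.3 21.2
tip -41.2  xy 562.9 -12.5  F -15.4 4.9 46.0
tip -41.2  xy 562.9 -12.5  F -11.9 3.2 26.6
```

```bash

python3 -m inch '[{"tx":0,"ty":0,"tz":-0.5,"twist":0},{"tx":0,"ty":0,"tz":0,"twist":0},{"tx":0,"ty":0,"tz":0,"twist":0}]' 62 >/dev/null; python3 z.py
python3 -m inch '[{"tx":0,"ty":0,"tz":-50,"twist":0},{"tx":0,"ty":0,"tz":-60,"twist":0},{"tx":7,"ty":50,"tz":0,"twist":0},{"tx":7,"ty":50,"tz":0,"twist":0},{"tx":7,"ty":50,"tz":0,"twist":0},{"tx":7,"ty":50,"tz":0,"twist":0},{"tx":6,"ty":50,"tz":0,"twist":0},{"tx":6,"ty":46,"tz":0,"twist":0},{"tx":0,"ty":0,"tz":0,"twist":-10},{"tx":0,"ty":0,"tz":0,"twist":-10},{"tx":0,"ty":0,"tz":0,"twist":-4},{"tx":0,"ty":0,"tz":0,"twist":0}]' 80 >/dev/null; python3 z.py
python3 -c "
from h import *
slots('w22',tipoff=(0,0),yaw=.33)"
```

```text
t 67.28 [563.8 -12.8  36. ] zax [ 0.0239 -0.0006] q [-0.648  0.652  0.73   2.057 -0.708  0.669  2.023] w 62.2
t 68.78 [550.8 296.9 148.2] zax [ 0.026  -0.0013] q [-1.187  0.564  0.797  1.86  -0.491  0.903  1.741] w 80.2
t 68.78 tcp [550.8 296.9 148.2] F [-0.1 -0.3 -0.2] w 80.2 q [-1.19  0.56  0.8   1.86 -0.49  0.9   1.74]
xax [-0.945 -0.327 -0.024] yax [-0.327  0.945 -0.01 ] zax [ 0.026 -0.001 -1.   ]
0.61 [190.  25.] lm [444.4 189.3] top [454.2 189.6] yaw 13.4 cost -74.0 | d [128.7 -68.8  95.8] twist 5.7
0.61 [278. 204.] lm [546.8 288.9] top [547.7 289.3] yaw 19.1 cost -97.2 | d [ 7.7 -5.2 98.1] twist -0.0
```

```bash

python3 -m inch '[{"tx":10,"ty":-5,"tz":20,"twist":0},{"tx":2,"ty":0,"tz":50,"twist":0},{"tx":2,"ty":0,"tz":36,"twist":0},{"tx":0,"ty":0,"tz":9,"twist":0},{"tx":0,"ty":0,"tz":1,"twist":0}]' 72 >/dev/null; python3 z.py; python3 chk.py 10 || exit
python3 -m inch '[{"tx":0,"ty":0,"tz":0,"twist":0},{"tx":0,"ty":0,"tz":0,"twist":0},{"tx":0,"ty":0,"tz":0,"twist":0},{"tx":0,"ty":0,"tz":0,"twist":0}]' 0 60 >/dev/null; python3 z.py;python3 chk.py 30
python3 -m inch '[{"tx":0,"ty":0,"tz":-40,"twist":0},{"tx":0,"ty":0,"tz":-50,"twist":0},{"tx":0,"ty":0,"tz":0,"twist":10},{"tx":0,"ty":0,"tz":0,"twist":10},{"tx":0,"ty":0,"tz":0,"twist":5}]' >/dev/null;  python3 z.py
python3 -c "
from h import *
s,Rm=st(); t=np.array([603.5+46*.9945,-18-46*.1045,120]); print(Rm.T@(t-s['tcp_pos']))"
```

```text
t 69.50 [543.4 287.5  30.2] zax [ 0.0285 -0.0012] q [-1.086  0.698  0.659  1.94  -0.633  0.694  1.848] w 71.9
tip -45.6  xy 543.4 287.5  F 0.5 -0.3 1.1
t 70.00 [544.2 288.6  33.2] zax [0.0307 0.0011] q [-1.088  0.694  0.661  1.938 -0.632  0.696  1.847] w 43.4
tip -42.6  xy 544.2 288.6  F 0.5 0.9 -7.3
t 70.62 [540.2 288.1 125.8] zax [0.0286 0.0014] q [-1.254  0.622  0.9    1.912 -0.617  0.882  1.399] w 43.4
t 70.62 tcp [540.2 288.1 125.8] F [-1.  -0.5 -7.5] w 43.4 q [-1.25  0.62  0.9   1.91 -0.62  0.88  1.4 ]
xax [-0.992  0.125 -0.028] yax [0.125 0.992 0.005] zax [ 0.029  0.001 -1.   ]
[-147.00049202 -294.83936645    8.48921775]
```

```bash
c="python3 chk.py 25"
python3 -m inch '[{"tx":-24.5,"ty":-49,"tz":0,"twist":0},{"tx":-24.5,"ty":-49,"tz":0,"twist":0},{"tx":-24.5,"ty":-49,"tz":0,"twist":0},{"tx":-24.5,"ty":-49,"tz":0,"twist":0},{"tx":-24.5,"ty":-49,"tz":0,"twist":0},{"tx":-24.5,"ty":-49,"tz":0,"twist":0},{"tx":0,"ty":0,"tz":0,"twist":0}]' >/dev/null;  python3 z.py
python3 -c "
from h import *
s,Rm=st(); t=np.array([603.5+42*.9945,-18-42*.1045,40]); print(Rm.T@(t-s['tcp_pos']))
find('tray','wrist',zc=10,init=-.1,minscore=.2)"
```

```text
t 71.50 [650.8 -29.5 127.4] zax [0.0268 0.    ] q [-0.644  0.656  0.841  1.817 -0.611  0.919  1.919] w 43.2
t 71.5 tcp [650.8 -29.5 127.4] F [ 0.7  1.5 -7.3] w 43.2 q [-0.64  0.66  0.84  1.82 -0.61  0.92  1.92]
xax [-0.992  0.122 -0.027] yax [0.122 0.993 0.003] zax [ 0.027  0.    -1.   ]
[ 8.66180988  6.12671181 87.22912999]
tray wrist 0.69 [ 28. 160.] pose [ 531.8 -331.2] yaw 58.3 cost 0.257
```

```bash
c="python3 chk.py 25"
python3 -m inch '[{"tx":11,"ty":6,"tz":30,"twist":0},{"tx":3,"ty":0,"tz":40,"twist":0},{"tx":0,"ty":0,"tz":14,"twist":0},{"tx":0,"ty":0,"tz":3,"twist":0}]' >/dev/null; $c || exit
python3 -m inch '[{"tx":0,"ty":0,"tz":1.5,"twist":0}]' >/dev/null; $c || exit
python3 -m inch '[{"tx":0,"ty":0,"tz":1.5,"twist":0}]' >/dev/null; $c || exit
python3 -m inch '[{"tx":0,"ty":0,"tz":1.5,"twist":0}]' >/dev/null; $c || exit
python3 -m inch '[{"tx":0,"ty":0,"tz":1.5,"twist":0}]' >/dev/null; $c || exit
python3 -m inch '[{"tx":0,"ty":0,"tz":1.5,"twist":0}]' >/dev/null; $c || exit
python3 -m inch '[{"tx":0,"ty":0,"tz":1.5,"twist":0}]' >/dev/null; $c || exit
```

```text
tip -37.8  xy 639.2 -14.7  F -0.3 -0.4 -7.1
tip -38.5  xy 639.8 -14.4  F -0.7 0.5 -7.3
tip -39.1  xy 640.5 -14.3  F -0.5 -0.0 -7.1
tip -39.3  xy 640.6 -14.3  F -15.1 4.2 21.3
tip -39.2  xy 640.6 -14.4  F -12.6 2.7 17.5
tip -39.2  xy 640.5 -14.4  F -10.6 3.0 14.5
tip -39.2  xy 640.5 -14.4  F -9.5 2.6 13.0
```

```bash

python3 -m inch '[{"tx":0,"ty":0,"tz":-0.5,"twist":0},{"tx":0,"ty":0,"tz":0,"twist":0},{"tx":0,"ty":0,"tz":0,"twist":0}]' 62 >/dev/null; python3 z.py
python3 -m inch '[{"tx":0,"ty":0,"tz":-50,"twist":0},{"tx":0,"ty":0,"tz":-60,"twist":0},{"tx":43,"ty":36,"tz":0,"twist":0},{"tx":43,"ty":36,"tz":0,"twist":0},{"tx":43,"ty":36,"tz":0,"twist":0},{"tx":43,"ty":36,"tz":0,"twist":0},{"tx":43,"ty":36,"tz":0,"twist":0},{"tx":0,"ty":0,"tz":0,"twist":-10},{"tx":0,"ty":0,"tz":0,"twist":-10},{"tx":0,"ty":0,"tz":0,"twist":-2},{"tx":0,"ty":0,"tz":0,"twist":0}]' 80 >/dev/null; python3 z.py
python3 -c "
from h import *
slots('w23',tipoff=(0,0),yaw=.25)"
```

```text
t 73.17 [642.6 -14.7  39.7] zax [0.0337 0.009 ] q [-0.595  0.741  0.73   1.88  -0.721  0.766  1.991] w 62.1
t 74.55 [441.4 197.1 148.7] zax [0.0377 0.0113] q [-1.345  0.332  0.941  2.186 -0.387  0.753  1.698] w 80.1
t 74.55 tcp [441.4 197.1 148.7] F [ 0.4 -1.2  0.2] w 80.1 q [-1.35  0.33  0.94  2.19 -0.39  0.75  1.7 ]
xax [-0.961 -0.275 -0.039] yax [-0.276  0.961  0.   ] zax [ 0.038  0.011 -0.999]
0.91 [ 45. 328.] lm [646.5 -18.8] top [631.3 -37.3] yaw 56.8 cost -13.2 | d [-114.  -277.7  103.1] twist -40.8
0.86 [553. 137.] lm [311.7 406. ] top [315.2 403.2] yaw -6.1 cost -11.1 | d [ 68.4 232.9  96.2] twist 22.1
0.74 [ 36. 266.] lm [563.7 -20.5] top [563.6 -18.6] yaw -6.8 cost -20.0 | d [ -54.  -241.   100.8] twist 22.8
0.63 [368.  60.] lm [322.9 221.7] top [291.  238.2] yaw -66.0 cost -30.8 | d [137.   81.   93.4] twist 82.0
0.6 [433. 252.] lm [442.4 323.3] top [443.5 320.2] yaw 6.7 cost -61.8 | d [-32.  117.7 100.1] twist 9.3
0.58 [272. 213.] lm [446.1 188.9] top [445.3 187.7] yaw 14.2 cost -103.4 | d [  2.7 -10.2  98.7] twist 1.8
```

```bash

python3 -m inch '[{"tx":4,"ty":-10,"tz":20,"twist":1.8},{"tx":2,"ty":0,"tz":50,"twist":0},{"tx":2,"ty":0,"tz":36,"twist":0},{"tx":1,"ty":0,"tz":10,"twist":0},{"tx":0,"ty":0,"tz":1,"twist":0}]' 72 >/dev/null; python3 z.py; python3 chk.py 10 || exit
python3 -m inch '[{"tx":0,"ty":0,"tz":0,"twist":0},{"tx":0,"ty":0,"tz":0,"twist":0},{"tx":0,"ty":0,"tz":0,"twist":0},{"tx":0,"ty":0,"tz":0,"twist":0}]' 0 60 >/dev/null; python3 z.py;python3 chk.py 30 || exit
python3 -m inch '[{"tx":0,"ty":0,"tz":-40,"twist":0},{"tx":0,"ty":0,"tz":-50,"twist":0},{"tx":-5,"ty":-60,"tz":-10,"twist":0},{"tx":-5,"ty":-60,"tz":-10,"twist":0},{"tx":-5,"ty":-60,"tz":0,"twist":0}]' >/dev/null;  python3 z.py
python3 -c "
from h import *
s,Rm=st()
b=np.radians(-8.9);M=np.array([[np.cos(b),-np.sin(b)],[np.sin(b),np.cos(b)]])
for y in(48,-48):
  t=np.r_[np.array([579.9,-291.2])+M@[-12,y],90]; print(t,Rm.T@(t-s['tcp_pos']))"
```

```text
t 75.28 [442.2 184.9  28.9] zax [0.0398 0.0101] q [-1.081  0.535  0.669  2.255 -0.68   0.51   1.923] w 72.1
tip -46.9  xy 442.2 184.9  F -0.5 -0.0 -0.2
t 75.78 [443.1 186.3  31.8] zax [0.0423 0.0131] q [-1.086  0.529  0.674  2.254 -0.678  0.513  1.92 ] w 43.3
tip -44.0  xy 443.1 186.3  F -0.5 -0.6 -7.2
t 76.40 [495.2  19.3 145.5] zax [0.0417 0.014 ] q [-0.923  0.358  0.92   2.165 -0.436  0.759  2.105] w 43.4
t 76.4 tcp [495.2  19.3 145.5] F [ 2.   0.8 -6.1] w 43.4 q [-0.92  0.36  0.92  2.16 -0.44  0.76  2.11]
xax [-0.967 -0.253 -0.044] yax [-0.253  0.967  0.003] zax [ 0.042  0.014 -0.999]
[ 575.47058015 -241.92140181   90.        ] [  -9.13998263 -273.19064211   55.13736437]
[ 560.61838307 -336.76554892   90.        ] [  29.17291296 -361.19254418   53.1912753 ]
```

```bash

python3 -m inch '[{"tx":0,"ty":0,"tz":0,"twist":10},{"tx":0,"ty":0,"tz":0,"twist":10},{"tx":-24,"ty":-49,"tz":0,"twist":3.5},{"tx":-24,"ty":-49,"tz":0,"twist":0},{"tx":-24,"ty":-49,"tz":0,"twist":0},{"tx":-24,"ty":-49,"tz":0,"twist":0},{"tx":-24,"ty":-49,"tz":0,"twist":0},{"tx":0,"ty":0,"tz":0,"twist":0}]' >/dev/null; python3 z.py
python3 -c "
from h import *
s,Rm=st()
print('tool x yaw',np.degrees(np.arctan2(Rm[1,0],Rm[0,0])))
a=grab_frame('wrist');cv2.imwrite('pics/w24.png',a); find('board','wrist',zc=12,init=-.155)
find('straightedge_knob','wrist',z=12,zc=10,init=-.155); print([(round(r['score'],2),np.round(at_z('wrist',r['at'],40),1)) for r in landmark_of('straightedge_knob','wrist')])
t=np.r_[575.5,-242,60]; print(Rm.T@(t-s['tcp_pos']))"
```

```text
t 77.40 [ 575.5 -255.1  144.4] zax [0.04   0.0139] q [-0.299  0.604  0.874  1.862 -0.616  0.929  2.262] w 43.4
t 77.4 tcp [ 575.5 -255.1  144.4] F [-0.4 -0.1 -7.6] w 43.4 q [-0.3   0.6   0.87  1.86 -0.62  0.93  2.26]
xax [-0.984  0.172 -0.037] yax [0.172 0.985 0.021] zax [ 0.04   0.014 -0.999]
tool x yaw 170.0695939355693
board wrist 0.63 [225. 169.] pose [ 579.9 -289.7] yaw 172.1 cost 0.471
straightedge_knob wrist 0.82 [174. 265.] pose [ 626.6 -435.1] yaw 5.3 cost 1.426
[]
[ 5.35224068 11.12876717 84.54843236]
```

```bash
c="python3 chk.py 20"
python3 -m inch '[{"tx":3,"ty":11,"tz":30,"twist":-1},{"tx":3,"ty":0,"tz":45,"twist":0},{"tx":0,"ty":0,"tz":20,"twist":0},{"tx":0,"ty":0,"tz":4,"twist":0}]' >/dev/null; $c || exit
python3 -m inch '[{"tx":0,"ty":0,"tz":1.5,"twist":0}]' >/dev/null; $c || exit
python3 -m inch '[{"tx":0,"ty":0,"tz":1.5,"twist":0}]' >/dev/null; $c || exit
python3 -m inch '[{"tx":0,"ty":0,"tz":1.5,"twist":0}]' >/dev/null; $c || exit
python3 -m inch '[{"tx":0,"ty":0,"tz":1.5,"twist":0}]' >/dev/null; $c || exit
python3 -c "
from h import *
s,Rm=st();print('tool x yaw',np.degrees(np.arctan2(Rm[1,0],Rm[0,0])))"
```

```text
tip -31.6  xy 578.0 -229.1  F 0.1 -0.0 -6.8
tip -32.2  xy 578.6 -229.1  F 0.1 -0.4 -6.5
tip -32.7  xy 579.3 -229.3  F 0.2 -0.6 -7.0
tip -33.4  xy 579.9 -229.5  F -0.9 -0.1 -7.1
tip -34.5  xy 580.2 -229.6  F 0.4 0.0 -7.7
t 78.6 tcp [ 580.2 -229.6   41.3] F [ 0.4  0.  -7.7] w 43.7 q [-0.24  0.71  0.73  1.93 -0.75  0.75  2.36]
xax [-0.989  0.14  -0.043] yax [0.139 0.99  0.025] zax [ 0.046  0.019 -0.999]
tool x yaw 171.9218888648478
```

```bash
c="python3 chk.py 20"
python3 -m inch '[{"tx":0,"ty":0,"tz":1.2,"twist":0.8}]' >/dev/null; $c || exit
python3 -m inch '[{"tx":-4,"ty":0,"tz":0.6,"twist":0}]' >/dev/null; $c || exit
python3 -m inch '[{"tx":-3,"ty":0,"tz":0.6,"twist":0}]' >/dev/null; $c || exit
python3 -m inch '[{"tx":-1.5,"ty":0,"tz":0.3,"twist":0}]' >/dev/null; $c || exit
python3 -m inch '[{"tx":-1.5,"ty":0,"tz":0.3,"twist":0}]' >/dev/null; $c || exit
python3 -m inch '[{"tx":-1.5,"ty":0,"tz":0.3,"twist":0}]' >/dev/null; $c || exit
python3 -m inch '[{"tx":-1.5,"ty":0,"tz":0.3,"twist":0}]' >/dev/null; $c || exit
python3 -m inch '[{"tx":-1.5,"ty":0,"tz":0.3,"twist":0}]' >/dev/null; $c || exit
python3 -c "
from h import *
s,Rm=st();print('tool x yaw',np.degrees(np.arctan2(Rm[1,0],Rm[0,0])))"
```

```text
tip -35.6  xy 580.4 -229.7  F 0.1 -0.1 -6.9
tip -36.0  xy 584.3 -230.3  F 1.0 -0.8 -7.1
tip -36.5  xy 587.7 -230.8  F -2.2 0.3 -4.1
tip -36.6  xy 588.7 -231.1  F -11.4 3.3 10.1
tip -36.5  xy 589.5 -231.4  F -9.4 4.5 8.2
tip -36.5  xy 590.5 -231.7  F -8.0 2.3 4.5
tip -36.5  xy 591.5 -232.1  F -7.5 2.3 4.0
tip -36.4  xy 591.8 -232.2  F -16.2 6.7 15.0
t 79.6 tcp [ 591.8 -232.2   39.4] F [-16.2   6.7  15. ] w 43.1 q [-0.24  0.74  0.73  1.89 -0.75  0.78  2.34]
xax [-0.987  0.157 -0.036] yax [0.156 0.987 0.029] zax [ 0.04   0.023 -0.999]
tool x yaw 170.94314427070114
```

```bash
c="python3 chk.py 20"
python3 -m inch '[{"tx":0,"ty":0,"tz":0,"twist":0},{"tx":0,"ty":0,"tz":0,"twist":0},{"tx":0,"ty":0,"tz":0,"twist":0}]' 60 >/dev/null; $c; python3 z.py
python3 -m inch '[{"tx":-1,"ty":0,"tz":-35,"twist":0},{"tx":0,"ty":0,"tz":-35,"twist":0},{"tx":24,"ty":0,"tz":0,"twist":0},{"tx":24,"ty":0,"tz":0,"twist":0},{"tx":0,"ty":0,"tz":35,"twist":0},{"tx":0,"ty":0,"tz":26,"twist":0},{"tx":0,"ty":0,"tz":0,"twist":0}]' 0 >/dev/null; $c; python3 z.py
python3 -c "
from h import *
s,Rm=st();b=np.radians(-8.9);M=np.array([[np.cos(b),-np.sin(b)],[np.sin(b),np.cos(b)]])
print('local',M.T@(np.array(s['tcp_pos'][:2])-[579.9,-291.2]),'tool x yaw',np.degrees(np.arctan2(Rm[1,0],Rm[0,0])))
c=get_calibration('wrist');a=grab_frame('wrist')
p,f=top(a,c,[*(np.array([579.9,-291.2])+M@[5,60]),b],z=62);print(M.T@(p[:2]-[579.9,-291.2]),np.degrees(p[2]),f)"
```

```text
tip -35.4  xy 593.1 -232.9  F -1.0 -0.0 -0.6
t 79.97 [ 593.1 -232.9   40.4] zax [0.0426 0.0219] q [-0.235  0.735  0.733  1.892 -0.753  0.776  2.34 ] w 60.0
tip -23.2  xy 549.3 -227.0  F 0.0 0.1 -7.8
t 80.85 [ 549.3 -227.    52.6] zax [0.0523 0.0207] q [-0.256  0.66   0.75   1.995 -0.744  0.732  2.372] w 41.4
t 80.85 tcp [ 549.3 -227.    52.6] F [ 0.   0.1 -7.8] w 41.4 q [-0.26  0.66  0.75  2.   -0.74  0.73  2.37]
xax [-0.986  0.157 -0.048] yax [0.156 0.987 0.029] zax [ 0.052  0.021 -0.998]
local [-40.18707524  58.72883313] tool x yaw 170.93477646311942
[-18.71840815  68.0391161 ] -57.83322424442488 8.924112319946289
```

The fingers closed on B while I was rising, because the opening is set as the call begins, so B is held again and lifted. I'll lower it to the board, release it, and look.

```bash
python3 -c "
from h import *
a=grab_frame('wrist');cv2.imwrite('pics/w25.png',a)"
```

```text
(no output)
```

View pics/w25.png

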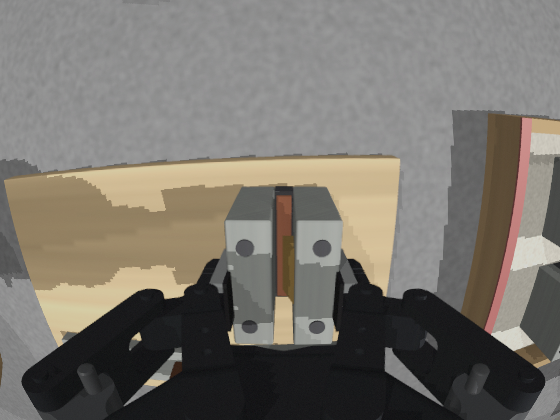

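B is still upright and square in the jaws, at (283,275), over the board. That was my last picture, so I'm lowering it with force checks.

```bash
c="python3 chk.py 9.5"
python3 -m inch '[{"tx":0,"ty":0,"tz":2,"twist":0}]' >/dev/null; $c || exit
python3 -m inch '[{"tx":0,"ty":0,"tz":2,"twist":0}]' >/dev/null; $c || exit
python3 -m inch '[{"tx":0,"ty":0,"tz":2,"twist":0}]' >/dev/null; $c || exit
python3 -m inch '[{"tx":0,"ty":0,"tz":2,"twist":0}]' >/dev/null; $c || exit
python3 -m inch '[{"tx":0,"ty":0,"tz":2,"twist":0}]' >/dev/null; $c || exit
python3 -m inch '[{"tx":0,"ty":0,"tz":2,"twist":0}]' >/dev/null; $c || exit
python3 -m inch '[{"tx":0,"ty":0,"tz":2,"twist":0}]' >/dev/null; $c || exit
```

```text
tip -25.0  xy 549.0 -226.2  F -15.0 8.4 44.6
```

```bash
c="python3 chk.py 22"
python3 -m inch '[{"tx":0,"ty":0,"tz":-2.5,"twist":0},{"tx":-18,"ty":0,"tz":0.9,"twist":0},{"tx":-16,"ty":0,"tz":0.8,"twist":0},{"tx":0,"ty":0,"tz":0,"twist":0}]' >/dev/null; $c || exit; python3 z.py
python3 -m inch '[{"tx":-2,"ty":0,"tz":0.8,"twist":0}]' >/dev/null; $c || exit
python3 -m inch '[{"tx":-2,"ty":0,"tz":0.8,"twist":0}]' >/dev/null; $c || exit
python3 -m inch '[{"tx":-1.5,"ty":0,"tz":0.5,"twist":0}]' >/dev/null; $c || exit
python3 -m inch '[{"tx":-1.5,"ty":0,"tz":0.5,"twist":0}]' >/dev/null; $c || exit
python3 -m inch '[{"tx":-1.5,"ty":0,"tz":0.3,"twist":0}]' >/dev/null; $c || exit
```

```text
tip -23.5  xy 582.8 -230.6  F 0.3 0.9 -6.2
t 81.58 [ 582.8 -230.6   52.3] zax [0.0489 0.0224] q [-0.248  0.703  0.747  1.917 -0.743  0.775  2.342] w 41.4
tip -24.5  xy 584.4 -230.9  F 0.1 0.3 -5.9
tip -24.8  xy 585.0 -231.0  F -21.6 10.8 35.0
```

```bash
c="python3 chk.py 20"
python3 -m inch '[{"tx":0,"ty":0,"tz":-1,"twist":0},{"tx":0,"ty":0,"tz":0,"twist":0},{"tx":0,"ty":0,"tz":0,"twist":0}]' 62 >/dev/null; $c; python3 z.py
python3 -m inch '[{"tx":-1,"ty":0,"tz":-35,"twist":0},{"tx":0,"ty":0,"tz":-45,"twist":0},{"tx":30,"ty":0,"tz":-20,"twist":0},{"tx":30,"ty":0,"tz":0,"twist":0},{"tx":0,"ty":0,"tz":0,"twist":0}]' 62 >/dev/null; $c; python3 z.py
cat >> h.py <<'E'
b=np.radians(-8.9);MB=np.array([[np.cos(b),-np.sin(b)],[np.sin(b),np.cos(b)]]); PB=np.array([579.9,-291.2])
def boardcheck(ys,name):
    s,Rm=st(); print('tcp local',np.round(MB.T@(np.array(s['tcp_pos'][:2])-PB),1),'tool x yaw',round(np.degrees(np.arctan2(Rm[1,0],Rm[0,0])),1))
    c=get_calibration('wrist');a=grab_frame('wrist');cv2.imwrite('pics/%s.png'%name,a)
    for x,y in ys:
        p,f=top(a,c,[*(PB+MB@[x,y]),b],z=62); print('block',np.round(MB.T@(p[:2]-PB),1),'yaw rel',round(np.degrees(p[2]-b),1),'cost',round(f,1))
    for r in landmark_of('slot_1','wrist'): 
        l=MB.T@(at_z('wrist',r['at'],62,c)[:2]-PB)
        if abs(l[0])<90 and abs(l[1])<130: print('slot',round(r['score'],2),np.round(l,1))
    for r in landmark_of('straightedge_knob','wrist'): print('knob',round(r['score'],2),np.round(MB.T@(at_z('wrist',r['at'],40,c)[:2]-PB),1))
E
python3 -c "
from h import *
boardcheck([(0,60)],'w26')"
```

```text
tip -22.8  xy 585.3 -231.5  F 0.1 0.1 -0.8
t 82.20 [ 585.3 -231.5   53. ] zax [0.0478 0.0238] q [-0.246  0.707  0.747  1.91  -0.742  0.782  2.339] w 62.0
tip 77.6  xy 521.1 -225.0  F 0.4 0.1 0.3
t 82.83 [ 521.1 -225.   153.4] zax [0.049  0.0236] q [-0.389  0.494  0.92   2.001 -0.574  0.876  2.26 ] w 62.1
t 82.83 tcp [ 521.1 -225.   153.4] F [0.4 0.1 0.3] w 62.1 q [-0.39  0.49  0.92  2.   -0.57  0.88  2.26]
xax [-0.986  0.158 -0.045] yax [0.156 0.987 0.031] zax [ 0.049  0.024 -0.999]
tcp local [-68.4  56.3] tool x yaw 170.9
block [ 0.5 61.5] yaw rel -0.3 cost -12.4
slot 0.59 [-5.3 62.5]
knob 0.96 [52.9  4. ]
```

```bash
c="python3 chk.py 20"
python3 -m inch '[{"tx":-5,"ty":2,"tz":10,"twist":0},{"tx":0,"ty":0,"tz":0,"twist":0},{"tx":0,"ty":0,"tz":0,"twist":0}]' 0 >/dev/null
python3 -m inch '[{"tx":0,"ty":0,"tz":45,"twist":0},{"tx":0,"ty":0,"tz":45,"twist":0},{"tx":0,"ty":0,"tz":8,"twist":0},{"tx":0,"ty":0,"tz":0,"twist":0}]' 0 >/dev/null; $c; python3 z.py
python3 -c "
from h import *
s,Rm=st();print('tcp local',np.round(MB.T@(np.array(s['tcp_pos'][:2])-PB),1))"
```

```text
tip -32.7  xy 536.8 -222.6  F -0.1 -1.7 1.5
t 83.85 [ 536.8 -222.6   43.1] zax [0.0498 0.0203] q [-0.254  0.657  0.737  2.026 -0.757  0.703  2.39 ] w 0.1
t 83.85 tcp [ 536.8 -222.6   43.1] F [-0.1 -1.7  1.5] w 0.1 q [-0.25  0.66  0.74  2.03 -0.76  0.7   2.39]
xax [-0.987  0.155 -0.046] yax [0.154 0.988 0.028] zax [ 0.05   0.02  -0.999]
tcp local [-53.2  61.1]
```

```bash
c="python3 chk.py 14"
python3 -m inch '[{"tx":-6,"ty":0,"tz":0.4,"twist":0}]' >/dev/null; $c || exit
python3 -m inch '[{"tx":-4,"ty":0,"tz":0.4,"twist":0}]' >/dev/null; $c || exit
python3 -m inch '[{"tx":-2,"ty":0,"tz":0.4,"twist":0}]' >/dev/null; $c || exit
python3 -m inch '[{"tx":-2,"ty":0,"tz":0.4,"twist":0}]' >/dev/null; $c || exit
python3 -m inch '[{"tx":-2,"ty":0,"tz":0.4,"twist":0}]' >/dev/null; $c || exit
python3 -m inch '[{"tx":-2,"ty":0,"tz":0.4,"twist":0}]' >/dev/null; $c || exit
python3 -m inch '[{"tx":-2,"ty":0,"tz":0.4,"twist":0}]' >/dev/null; $c || exit
python3 -m inch '[{"tx":-2,"ty":0,"tz":0.4,"twist":0}]' >/dev/null; $c || exit
python3 -m inch '[{"tx":-2,"ty":0,"tz":0.4,"twist":0}]' >/dev/null; $c || exit
python3 -m inch '[{"tx":-2,"ty":0,"tz":0.4,"twist":0}]' >/dev/null; $c || exit
```

```text
tip -31.6  xy 542.9 -223.9  F -3.0 0.6 -0.7
tip -30.8  xy 547.4 -224.5  F -3.4 0.3 -2.2
tip -30.6  xy 549.8 -224.8  F -2.2 0.2 -2.4
tip -30.7  xy 551.8 -225.0  F -8.0 -0.6 -1.4
tip -31.2  xy 552.1 -225.3  F -21.5 4.3 14.0
```

B is pressed home (hard stop at 21 N). Now C.

```bash

python3 -m inch '[{"tx":20,"ty":0,"tz":0,"twist":0},{"tx":0,"ty":0,"tz":-55,"twist":0},{"tx":0,"ty":0,"tz":-55,"twist":0},{"tx":19,"ty":52,"tz":0,"twist":0},{"tx":17,"ty":52,"tz":0,"twist":0},{"tx":17,"ty":52,"tz":0,"twist":0},{"tx":17,"ty":52,"tz":0,"twist":0},{"tx":17,"ty":52,"tz":0,"twist":0},{"tx":17,"ty":52,"tz":0,"twist":0},{"tx":17,"ty":52,"tz":0,"twist":0},{"tx":17,"ty":52,"tz":0,"twist":0},{"tx":17,"ty":52,"tz":0,"twist":0},{"tx":17,"ty":52,"tz":0,"twist":0},{"tx":0,"ty":0,"tz":0,"twist":-8},{"tx":0,"ty":0,"tz":0,"twist":-8},{"tx":0,"ty":0,"tz":0,"twist":0}]' 80 >/dev/null; python3 z.py
python3 -c "
from h import *
slots('w27',tipoff=(0,0),yaw=.12)"
```

```text
t 86.47 [443.3 337.7 171.7] zax [0.0709 0.0315] q [-1.56   0.444  0.994  2.039 -0.487  0.829  1.402] w 80.1
t 86.47 tcp [443.3 337.7 171.7] F [ 0.5 -1.2  0.8] w 80.1 q [-1.56  0.44  0.99  2.04 -0.49  0.83  1.4 ]
xax [-0.989 -0.129 -0.074] yax [-0.131  0.991  0.022] zax [ 0.071  0.031 -0.997]
0.64 [257. 192.] lm [442.5 319. ] top [444.  317.6] yaw 7.0 cost -111.5 | d [ 10.9 -22.7 120.8] twist 0.5
```

```bash

python3 -m inch '[{"tx":8,"ty":-23,"tz":30,"twist":0.5},{"tx":2,"ty":0,"tz":50,"twist":0},{"tx":2,"ty":0,"tz":45,"twist":0},{"tx":1,"ty":0,"tz":12,"twist":0},{"tx":0,"ty":0,"tz":2,"twist":0}]' 74 >/dev/null; python3 z.py; python3 chk.py 10 || exit
python3 -c "
from h import *
s,Rm=st(); print(Rm.T@(np.array([444,317.6,31])-s['tcp_pos']))"
```

```text
t 87.20 [445.8 316.8  29.9] zax [0.0744 0.0328] q [-1.311  0.62   0.718  2.137 -0.749  0.557  1.618] w 73.8
tip -45.9  xy 445.8 316.8  F 0.6 0.5 0.8
t 87.2 tcp [445.8 316.8  29.9] F [0.6 0.5 0.8] w 73.8 q [-1.31  0.62  0.72  2.14 -0.75  0.56  1.62]
xax [-0.992 -0.102 -0.077] yax [-0.104  0.994  0.025] zax [ 0.074  0.033 -0.997]
[ 1.64404839  1.03243617 -1.18199944]
```

```bash

python3 -m inch '[{"tx":0,"ty":0,"tz":0,"twist":0},{"tx":0,"ty":0,"tz":0,"twist":0},{"tx":0,"ty":0,"tz":0,"twist":0},{"tx":0,"ty":0,"tz":0,"twist":0}]' 0 60 >/dev/null; python3 z.py;python3 chk.py 30 || exit
python3 -m inch '[{"tx":0,"ty":0,"tz":-50,"twist":0},{"tx":0,"ty":0,"tz":-60,"twist":0},{"tx":-18,"ty":-52,"tz":0,"twist":8},{"tx":-18,"ty":-52,"tz":0,"twist":7},{"tx":-18,"ty":-52,"tz":0,"twist":0},{"tx":-18,"ty":-52,"tz":0,"twist":0},{"tx":-18,"ty":-52,"tz":0,"twist":0},{"tx":-18,"ty":-52,"tz":0,"twist":0},{"tx":-18,"ty":-52,"tz":0,"twist":0},{"tx":-18,"ty":-52,"tz":0,"twist":0},{"tx":-18,"ty":-52,"tz":0,"twist":0},{"tx":-18,"ty":-52,"tz":0,"twist":0},{"tx":-18,"ty":-52,"tz":0,"twist":0},{"tx":-18,"ty":-52,"tz":0,"twist":0},{"tx":0,"ty":0,"tz":0,"twist":0}]' >/dev/null; python3 z.py
python3 -c "
from h import *
boardcheck([(5,61)],'w28')
s=observe();Rm=R.from_quat(s['orientation'],scalar_first=True).as_matrix()
t=np.r_[PB+MB@[-12,-50],60]; print(Rm.T@(t-s['tcp_pos']))"
```

```text
t 87.70 [446.6 318.5  33.4] zax [0.0768 0.0365] q [-1.316  0.614  0.723  2.135 -0.747  0.56   1.615] w 43.3
tip -42.4  xy 446.6 318.5  F -0.6 0.5 -8.0
t 89.58 [ 573.4 -344.4  131.2] zax [0.0735 0.0381] q [-0.088  0.659  0.814  1.785 -0.679  0.946  2.446] w 43.0
t 89.58 tcp [ 573.4 -344.4  131.2] F [-0.3 -0.4 -8.3] w 43.0 q [-0.09  0.66  0.81  1.78 -0.68  0.95  2.45]
xax [-0.986  0.155 -0.067] yax [0.152 0.987 0.049] zax [ 0.073  0.038 -0.997]
tcp local [  1.8 -53.6] tool x yaw 171.1
block [ 7.  61.6] yaw rel 1.7 cost -44.8
slot 0.95 [ 5.3 61.5]
slot 0.9 [ 65.5 -51.7]
slot 0.35 [ 35.7 -51.7]
knob 0.92 [52.4  2.9]
[18.64840271 -5.98492428 69.46199469]
```

```bash
c="python3 chk.py 16"
python3 -m inch '[{"tx":10,"ty":-3,"tz":25,"twist":0},{"tx":8,"ty":-3,"tz":40,"twist":0},{"tx":1,"ty":-1,"tz":15,"twist":0},{"tx":0,"ty":0,"tz":4,"twist":0}]' >/dev/null; $c || exit
python3 -m inch '[{"tx":0,"ty":0,"tz":1.8,"twist":0}]' >/dev/null; $c || exit
python3 -m inch '[{"tx":0,"ty":0,"tz":1.8,"twist":0}]' >/dev/null; $c || exit
python3 -m inch '[{"tx":0,"ty":0,"tz":1.8,"twist":0}]' >/dev/null; $c || exit
python3 -m inch '[{"tx":0,"ty":0,"tz":1.8,"twist":0}]' >/dev/null; $c || exit
python3 -m inch '[{"tx":0,"ty":0,"tz":1.8,"twist":0}]' >/dev/null; $c || exit
python3 -m inch '[{"tx":0,"ty":0,"tz":1.8,"twist":0}]' >/dev/null; $c || exit
```

```text
tip -31.0  xy 563.4 -333.3  F 0.3 -0.5 -5.9
tip -32.0  xy 564.2 -333.0  F -0.6 0.7 -7.2
tip -32.9  xy 565.1 -333.0  F -0.3 0.7 -7.9
tip -34.0  xy 565.7 -333.1  F 0.2 -0.0 -7.4
tip -35.0  xy 566.0 -333.1  F -11.8 8.0 23.8
```

```bash
python3 -c "
from h import *
s,Rm=st();print('tcp local',np.round(MB.T@(np.array(s['tcp_pos'][:2])-PB),1),np.degrees(np.arctan2(Rm[1,0],Rm[0,0])))"
```

```text
t 90.72 tcp [ 566.  -333.1   40.8] F [-11.8   8.   23.8] w 43.2 q [-0.03  0.74  0.71  1.85 -0.79  0.8   2.55]
xax [-0.987  0.141 -0.072] yax [0.138 0.989 0.054] zax [ 0.079  0.044 -0.996]
tcp local [ -7.3 -43.6] 171.85822697979455
```

```bash
c="python3 chk.py 20"
python3 -m inch '[{"tx":0,"ty":0,"tz":-1.2,"twist":0.8},{"tx":-5,"ty":0,"tz":0.3,"twist":0},{"tx":-5,"ty":0,"tz":0.3,"twist":0}]' >/dev/null; $c || exit
python3 -m inch '[{"tx":0,"ty":0,"tz":1,"twist":0}]' >/dev/null; $c || exit
python3 -m inch '[{"tx":0,"ty":0,"tz":1,"twist":0}]' >/dev/null; $c || exit
python3 -m inch '[{"tx":0,"ty":0,"tz":0.8,"twist":0}]' >/dev/null; $c
python3 -m inch '[{"tx":0,"ty":0,"tz":0,"twist":0},{"tx":0,"ty":0,"tz":0,"twist":0},{"tx":0,"ty":0,"tz":0,"twist":0}]' 62 >/dev/null; $c; python3 z.py
python3 -m inch '[{"tx":-2,"ty":1.5,"tz":-30,"twist":0},{"tx":-3,"ty":2,"tz":-45,"twist":0},{"tx":30,"ty":0,"tz":-20,"twist":0},{"tx":30,"ty":0,"tz":0,"twist":0},{"tx":0,"ty":0,"tz":0,"twist":0}]' 62 >/dev/null; python3 z.py
python3 -c "
from h import *
boardcheck([(2,-44)],'w29')"
```

```text
tip -33.1  xy 576.4 -335.1  F -1.0 0.6 -7.1
tip -34.3  xy 577.1 -335.0  F -0.2 -0.5 -6.4
tip -34.9  xy 577.1 -335.1  F -10.5 5.8 18.7
tip -34.8  xy 577.1 -335.1  F -7.6 6.6 16.5
tip -34.0  xy 577.7 -335.8  F -0.3 0.4 -0.5
t 91.85 [ 577.7 -335.8   41.8] zax [0.0819 0.0431] q [-0.03   0.756  0.708  1.828 -0.792  0.808  2.527] w 62.2
t 92.47 [ 514.9 -328.3  135.3] zax [0.0823 0.0423] q [-0.119  0.568  0.841  1.922 -0.659  0.888  2.487] w 62.1
t 92.47 tcp [ 514.9 -328.3  135.3] F [ 0.4 -0.1  0.2] w 62.1 q [-0.12  0.57  0.84  1.92 -0.66  0.89  2.49]
xax [-0.985  0.156 -0.075] yax [0.152 0.987 0.054] zax [ 0.082  0.042 -0.996]
tcp local [-58.5 -46.7] tool x yaw 171.0
block [  0.3 -42.6] yaw rel 1.0 cost -23.4
slot 0.75 [ -0.6 -42.9]
slot 0.56 [ 4.  63.1]
knob 0.91 [52.6  5.8]
knob 0.56 [ 14.6 -43.1]
knob 0.33 [-35.4 219.3]
```

```bash
c="python3 chk.py 20"
python3 -m inch '[{"tx":2,"ty":-1,"tz":10,"twist":0},{"tx":0,"ty":0,"tz":0,"twist":0},{"tx":0,"ty":0,"tz":0,"twist":0}]' 0 >/dev/null
python3 -m inch '[{"tx":1,"ty":0,"tz":40,"twist":0},{"tx":1,"ty":0,"tz":38,"twist":0},{"tx":0,"ty":0,"tz":4,"twist":0}]' 0 >/dev/null; $c || exit
python3 -c "
from h import *
s,Rm=st();print('tcp local',np.round(MB.T@(np.array(s['tcp_pos'][:2])-PB),1))"
c="python3 chk.py 14"
python3 -m inch '[{"tx":-4,"ty":0,"tz":0.4,"twist":0}]' >/dev/null; $c || exit
python3 -m inch '[{"tx":-4,"ty":0,"tz":0.4,"twist":0}]' >/dev/null; $c || exit
python3 -m inch '[{"tx":-2,"ty":0,"tz":0.4,"twist":0}]' >/dev/null; $c || exit
python3 -m inch '[{"tx":-2,"ty":0,"tz":0.4,"twist":0}]' >/dev/null; $c || exit
python3 -m inch '[{"tx":-2,"ty":0,"tz":0.4,"twist":0}]' >/dev/null; $c || exit
python3 -m inch '[{"tx":-2,"ty":0,"tz":0.4,"twist":0}]' >/dev/null; $c || exit
python3 -m inch '[{"tx":-2,"ty":0,"tz":0.4,"twist":0}]' >/dev/null; $c || exit
python3 -m inch '[{"tx":-2,"ty":0,"tz":0.4,"twist":0}]' >/dev/null; $c || exit
python3 -m inch '[{"tx":-2,"ty":0,"tz":0.4,"twist":0}]' >/dev/null; $c || exit
python3 -m inch '[{"tx":-2,"ty":0,"tz":0.4,"twist":0}]' >/dev/null; $c || exit
```

```text
tip -35.7  xy 522.8 -325.2  F -0.6 -0.3 0.6
t 93.38 tcp [ 522.8 -325.2   40.1] F [-0.6 -0.3  0.6] w 0.2 q [-0.03  0.69  0.71  1.95 -0.8   0.74  2.59]
xax [-0.985  0.152 -0.076] yax [0.148 0.988 0.052] zax [ 0.083  0.041 -0.996]
tcp local [-51.1 -42.4]
tip -35.0  xy 526.9 -326.3  F 0.2 -0.1 0.0
tip -33.8  xy 531.6 -327.4  F -4.8 1.3 -0.8
tip -33.3  xy 533.9 -327.8  F -4.2 0.9 -4.0
tip -33.2  xy 535.9 -328.1  F -3.2 0.6 -2.9
tip -33.3  xy 537.7 -328.3  F -7.3 0.3 -0.7
tip -33.7  xy 538.0 -328.6  F -19.2 4.6 10.9
```

Both stops were firm, but they differ by about 2 mm in my board frame. I'll look numerically at whether the straightedge is still square to the pads.

```bash

python3 -m inch '[{"tx":15,"ty":0,"tz":0,"twist":0},{"tx":0,"ty":0,"tz":-60,"twist":0},{"tx":0,"ty":0,"tz":-60,"twist":0},{"tx":0,"ty":0,"tz":-50,"twist":0},{"tx":0,"ty":0,"tz":0,"twist":10},{"tx":0,"ty":0,"tz":0,"twist":10},{"tx":0,"ty":0,"tz":0,"twist":10},{"tx":0,"ty":0,"tz":0,"twist":10},{"tx":0,"ty":0,"tz":0,"twist":10},{"tx":0,"ty":0,"tz":0,"twist":10},{"tx":0,"ty":0,"tz":0,"twist":10},{"tx":0,"ty":0,"tz":0,"twist":10},{"tx":0,"ty":40,"tz":0,"twist":10},{"tx":-30,"ty":40,"tz":0,"twist":0},{"tx":0,"ty":0,"tz":0,"twist":0}]' 0 >/dev/null; python3 z.py
python3 - <<'E'
from h import *
boardcheck([(5,61),(5,-43)],'w30')
c=get_calibration('wrist'); a=cv2.imread('pics/w30.png')
# rectify at bar-top plane z=22 and report profiles across board x at several y
def prof(y,z,xs):
    out=[]
    for x in xs:
        w=PB+MB@[x,y]; u=proj('wrist',[*w,z],c); out.append(a[int(round(u[1])),int(round(u[0]))].tolist() if 0<=u[0]<560 and 0<=u[1]<420 else None)
    return out
xs=np.arange(20,84,.5)
for z in (22,12):
  for y in (105,100,85,80,75,35,28,-75,-85,-100):
    p=prof(y,z,xs); g=np.array([np.mean(v) if v else np.nan for v in p])
    sat=np.array([max(v)-min(v) if v else np.nan for v in p])
    steel=(sat<25)&(g>110); ch=np.flatnonzero(np.diff(steel.astype(int)))
    dark=(g<80); cd=np.flatnonzero(np.diff(dark.astype(int)))
    print(z,y,'steel edges',xs[ch+1],'dark edges',xs[cd+1])
E
```

```text
t 96.00 [ 581.3 -373.4  224.4] zax [0.101 0.042] q [-0.233  0.791  1.236  1.682 -0.899  1.258  1.007] w -0.2
t 96.0 tcp [ 581.3 -373.4  224.4] F [-0.6  0.   0.1] w -0.2 q [-0.23  0.79  1.24  1.68 -0.9   1.26  1.01]
xax [0.203 0.977 0.062] yax [ 0.974 -0.208  0.09 ] zax [ 0.101  0.042 -0.994]
tcp local [ 14.1 -81. ] tool x yaw 78.3
block [17.8 61.2] yaw rel 0.7 cost -35.5
block [  9.9 -42.8] yaw rel 2.4 cost -19.2
slot 0.73 [  7.9 -44.1]
slot 0.6 [ 5.  60.3]
knob 0.82 [49.2 -0.8]
knob 0.7 [  5.8 -45.1]
22 105 steel edges [31.  61.5 79.5] dark edges []
22 100 steel edges [29.  62.5] dark edges [63.5 65.5]
22 85 steel edges [62.5 72.  79.5] dark edges [62.5 65.5 79.5 80.5]
22 80 steel edges [23.5 32.  36.  62. ] dark edges [63. 65.]
22 75 steel edges [35. 63.] dark edges [34. 63. 66.]
22 35 steel edges [32.5 63.5 81.5] dark edges []
22 28 steel edges [33.5 44.5 62.  63.  81. ] dark edges [46.5 62. ]
22 -75 steel edges [36.  65.5 78.5 79.5] dark edges [66.5 68.5 80.5 81.5 83. ]
22 -85 steel edges [35.5 66. ] dark edges [66.  69.5]
22 -100 steel edges [35.5 67. ] dark edges []
12 105 steel edges [33. 64.] dark edges []
12 100 steel edges [63.5] dark edges [63.5 67. ]
12 85 steel edges [64.] dark edges [64. 67. 77. 79.]
12 80 steel edges [36.  64.5] dark edges [36.  64.5 68. ]
12 75 steel edges [34.5 64.5] dark edges [34.5 65.5]
12 35 steel edges [34.5 65.  83.5] dark edges []
12 28 steel edges [34.  45.5 83.5] dark edges [45.5 63.5]
12 -75 steel edges [36.  67.5] dark edges [68.  70.5 79.5 82.  83. ]
12 -85 steel edges [36.5 68.  79.  82.5] dark edges [68.  71.5]
12 -100 steel edges [36.5 68.5] dark edges []
```

The bar edge meets the pad faces directly at both ends: at y=+85 both read 62.5, and at y=−85 both read 66. So my board yaw was about 1.2° off and the straightedge is flush. Next I check how the blocks are turned relative to it.

```bash
python3 - <<'E'
from h import *
c=get_calibration('wrist'); a=cv2.imread('pics/w30.png'); g=cv2.cvtColor(a,cv2.COLOR_BGR2GRAY).astype(np.float32)
def samp(x,y,z):
    u=proj('wrist',[*(PB+MB@[x,y]),z],c); return cv2.getRectSubPix(g,(1,1),(float(u[0]),float(u[1])))[0,0]
# rectified patches, edge slopes by gradient maxima along x (front/rear ends) and y (sides)
for nm,y0 in(('B',61),('C',-43)):
    xs=np.arange(-40,50,.5)
    for y in list(np.arange(y0-19,y0-6,4))+list(np.arange(y0+7,y0+20,4)):
        p=np.array([samp(x,y,62) for x in xs]); d=np.gradient(cv2.GaussianBlur(p.reshape(1,-1),(0,0),1.2)[0])
        i=np.argsort(-abs(d)); pk=[]
        for k in i:
            if all(abs(xs[k]-q[0])>4 for q in pk): pk.append((float(xs[k]),round(float(d[k]),1)))
            if len(pk)==4: break
        print(nm,'y',y,sorted(pk))
E
```

```text
B y 42 [(-27.5, -8.8), (1.0, -2.0), (32.5, 6.2), (39.5, 3.0)]
B y 46 [(-18.5, -11.8), (-14.0, 17.9), (19.5, -11.4), (24.0, 8.7)]
B y 50 [(-19.5, -16.9), (-13.5, 18.3), (18.5, -20.8), (25.0, 19.7)]
B y 54 [(-28.0, -6.6), (31.5, -5.3), (36.0, -0.8), (47.0, 1.0)]
B y 68 [(-27.5, -14.8), (-16.0, -1.6), (-4.0, -2.0), (32.0, 15.5)]
B y 72 [(-28.0, -5.0), (31.5, -4.6), (38.0, 0.9), (43.0, -1.1)]
B y 76 [(-19.5, -18.5), (-14.0, 17.8), (18.5, -16.1), (24.5, 19.6)]
B y 80 [(-19.5, -19.6), (-13.5, 17.8), (18.5, -17.8), (24.5, 19.8)]
C y -62 [(-25.0, -5.6), (11.0, -1.9), (21.5, -2.1), (35.5, 4.3)]
C y -58 [(-16.5, -14.4), (-11.5, 15.7), (21.5, -11.5), (26.0, 14.6)]
C y -54 [(-17.0, -19.8), (-11.0, 14.6), (20.5, -17.8), (27.0, 16.8)]
C y -50 [(-35.0, 2.0), (-26.0, -5.2), (34.0, -6.1), (42.5, 2.0)]
C y -36 [(-25.0, -6.2), (31.0, 8.9), (37.5, -9.1), (43.0, -7.6)]
C y -32 [(-38.5, 1.9), (-25.5, -6.4), (37.0, -11.1), (47.0, -1.0)]
C y -28 [(-17.5, -17.2), (-11.5, 18.8), (20.5, -16.5), (26.5, 16.1)]
C y -24 [(-16.5, -14.3), (-12.0, 12.7), (21.5, -17.1), (26.0, 16.0)]
```

```bash
python3 - <<'E'
from h import *
c=get_calibration('wrist'); a=cv2.imread('pics/w30.png'); g=cv2.cvtColor(a,cv2.COLOR_BGR2GRAY).astype(np.float32)
f=210/np.tan(np.radians(c["fovy"])/2)
def rect(x0,x1,y0,y1,z,res=.25):
    X,Y=np.meshgrid(np.arange(x0,x1,res),np.arange(y0,y1,res),indexing='ij')
    P=np.stack([X,Y],-1)@MB.T+PB; P=np.concatenate([P,np.full(X.shape+(1,),z)],-1)
    v=(P-np.array(c["origin"]))@att(c); h=np.hypot(v[...,0],v[...,1]); d=v[...,:2]/h[...,None]*np.arctan2(h,v[...,2])[...,None]
    uv=(np.array([c["cx"],c["cy"]])+f*d).astype(np.float32); return cv2.remap(g,uv[...,0],uv[...,1],cv2.INTER_CUBIC)
for nm,y0,ds in(('B',61,[(-16.7,49),(21.6,49),(-16.7,78),(21.6,78)]),('C',-43,[(-14,-56),(23.6,-56),(-14.3,-26),(23.6,-26)])):
    q=[]
    for x,y in ds:
        r=rect(x-6,x+6,y-6,y+6,62); t=(r.max()+r.min())/2; w=np.clip(np.percentile(r,60)-r-15,0,None)
        n,l,s,ce=cv2.connectedComponentsWithStats((w>15).astype(np.uint8)); k=min(range(1,n),key=lambda i:np.hypot(*(ce[i]-24))+ (99 if s[i,4]<80 else 0))
        m=w*(l==k); I,J=np.mgrid[:m.shape[0],:m.shape[1]]; q.append([x-6+.25*(m*I).sum()/m.sum(),y-6+.25*(m*J).sum()/m.sum()])
    q=np.array(q); print(nm,np.round(q,1).tolist(),'centre',q.mean(0).round(1))
    for i,j in((0,1),(2,3)): d=q[j]-q[i]; print('  yaw',round(np.degrees(np.arctan2(d[1],d[0])),2))
    for i,j in((0,2),(1,3)): d=q[j]-q[i]; print('  yaw',round(np.degrees(np.arctan2(-d[0],d[1])),2))
pts=[]
for y in list(range(36,56,2))+list(range(66,108,3))+list(range(-100,-66,3)):
    r=rect(58,72,y-1,y+1,22).mean(1); k=np.argmax(abs(np.gradient(cv2.GaussianBlur(r.reshape(1,-1),(0,0),3)[0]))); pts.append((y,58+.25*k))
pts=np.array(pts); pf=np.polyfit(pts[:,0],pts[:,1],1); res=pts[:,1]-np.polyval(pf,pts[:,0]); ok=abs(res)<1.2; pf=np.polyfit(pts[ok,0],pts[ok,1],1); print('bar yaw',np.degrees(np.arctan(-pf[0])),'n',ok.sum(),len(pts))
E
```

```text
B [[-16.5, 48.8], [21.6, 49.1], [-16.7, 77.8], [21.4, 78.2]] centre [ 2.5 63.5]
  yaw 0.48
  yaw 0.54
  yaw 0.54
  yaw 0.32
C [[-14.1, -55.7], [24.0, -55.3], [-14.4, -26.8], [23.7, -26.2]] centre [  4.8 -41. ]
  yaw 0.64
  yaw 0.76
  yaw 0.52
  yaw 0.59
bar yaw 1.10351860809588 n 34 36
```

```bash
python3 -c "
from rig import close_job
print(close_job())"
```

```text
the job is handed in; nothing more can be done
None
```

I handed the job in at about 96 s. All the steps were done, but a few end states rest on force readings or older checks, because I had used up the picture views.

- **Straightedge:** It lies on the board against both datum pads. The last wrist picture, measured numerically, shows its edge meeting both pad faces with no visible gap.
- **Feeler check:** I slid the blade to a hard stop in all four slots, so every trip tongue should be fully down.
    - The catchers that started at about (552,196) and (555,324) let it hang loose, so I judged them worn.
    - The ones at about (444,188) and (444,319) dragged with about 3–5 N and pushed about 3 N sideways, so I judged them good.
- **Worn catchers:** Both were set down upright in the low tray. The one from (555,324) had been knocked about 35 mm aside before I fetched it. I recognised both in the tray afterwards, but did not check them again at the end.
- **Good catchers:** Both stand on the board, each pushed against the straightedge to a hard stop of about 20 N. The last measurement turned them about 0.5° relative to the bar. That is either measuring error or a corner gap of up to 0.5 mm; I did not push again.
- **Feeler:** It went back into its stand until the shoulder touched at 20 N, and I released it. I did not look closely at it again at the end.
- **Other things in the scene:** I did not intentionally touch the bottle, bowl, brush or look-alikes, and did not check them at the end.

**What went wrong on the way:**
- The gripper closed on one good catcher as I lifted away. I set it down again and pushed it back into place.
- The tool's tilt grew during the run. I corrected it once by pressing the closed fingers against the tray's inner walls; forces there reached about 38 N.
- Joint 4 went to its limits (2.462 and 0.212 rad) while I tried to undo the tilt. The stated limits are rounded to 2.46 and 0.21, so I cannot rule out that it passed the upper one.

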